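# Set out a row of toroidal chokes along a straightedge

### The arm

A 6-joint arm with a two-finger parallel gripper is mounted at the origin on the work surface. World frame = base frame: x ahead of the robot, y to its left, z up, the work surface at z = 0. Lengths are in m, angles in rad, forces in N, time in s.
With the tool pointing down it reaches from about 0.3 to 1 m from the base axis. Payload 5.1 kg.
Tool frame: the origin (TCP) lies midway between the tips of the shut fingers; the grasp point (between the pads) lies 19 mm behind it; y points along the fingers, x is the direction in which the jaws open and shut, and the axes are right-handed (so a half turn about y gives the same grasp; the last joint's range is limited). The gripper opens to 95 mm and grips with 3 to 60 N. Pads are 20 mm wide; open, the fingers measure 119 mm over their backs; the gripper's body (75 mm by 180 mm) begins 59 mm behind the grasp point.
Start: joints at [1.264, 0.124, 1.65, -0, 1.367, -0.083], TCP at [0.144, 0.634, 0.184] pointing down, gripper open.
Joint ranges: [-2.61, 2.61], [-1.02, 2.33], [0.03, 2.71], [-1.35, 4.49], [0.32, 2.68], [-2.91, 2.91]. Speed limits (rad/s): [2.57, 2.57, 3.14, 3.14, 3.14, 3.14].

### API

Orientations are given as a 3x3 rotation matrix whose columns are the frame's x, y, z axes.
In Python, from plant import env gives the robot as it stands.
- The arm moves only by the tool move_arm, never from a script. Its argument "motion" is a list that holds one entry, the list of rows, each a list of 4 numbers: the shift along the tool's x, y, z in m, then the turn about the tool's y in degrees. In form: [[[tx, ty, tz, turn], ...]]. A call has 1 to 10 rows; each row shifts and turns the commanded pose from where the row before left it, along the tool's axes as they then stand; what a row does not reach is not made up. A row lasts 1/12 s, in which the tool goes at most 41.7 mm and 7.16 degrees, less where a joint would pass 70% of its speed; a pose out of reach is approached as far as the arm can. A call with a gripper value outside its range is refused whole. "grip" is the gripper command: -1 is shut, 1 is fully open, values between are in proportion, set as the call begins (left out, the last holds). The fingers move at their own pace and stop on an object; "newtons" is the grip in N (left out, the last holds). Time passes only in rows, so rows that do not move let the fingers close. It gives the time, the measured TCP pose, the force and the opening at its end, in the units of the state.
- env.observe(): the state, without advancing time (a new reading comes with each control period).
- env.get_image(name): name is "scene" or "top"; returns a dict with "color" (384x512x3 uint8, red, green, blue), "depth" (384x512 float32, m along the optical axis (not along the pixel's ray), 0 where there is no reading), "camera_matrix" (3x3 intrinsics, pixels), "dist" ([k1, k2, p1, p2, k3] as OpenCV has them; the pictures are not rectified), "position" and "orientation" of the camera in the world. Camera axes: x right, y up, looking along -z (the intrinsics and any distortion apply to the point x, -y, -z); pixel columns grow to the right and rows downward; lengths in m; the calibration is good to about 2 mm. A picture is of the moment at which its call begins.
- env.close_job(): hands the job in, once; it reports no verdict.
The state is a dict: "clock": time; "joints": joint angles; "joint_vel": joint speeds; "tau": joint torques, N m; "ee_pos": TCP position; "eef_rot": TCP orientation; "wrist_force": force on the tool from outside, world axes, zero at the start; "ft_torque": the same for the moment, N m; "width": opening from 0.0 (shut) to 1.0 (fully open).
Only numpy, scipy, OpenCV 4.12 (cv2) and the standard library are available. Lean on these libraries where they do the work, as an engineer would, in place of code of your own. Each camera call takes 0.05 s, during which the arm holds its last target.

### The job

Tip the toroidal chokes out of the steel scoop into the round tray, then stand the empty scoop upright on the bench again. Slide the straightedge over the board, without lifting it off, until one of its long edges touches the centres of both marker crosses, and set every choke down flat on the board against that edge, anywhere along its length. Leave the straightedge on its marks and the solder spool, meter and screwdriver as they are.

Things in the scene. Friction and masses are not known exactly. Their poses are not given: they have to be found in the camera images.
- board: Fixed pale glass-fibre base board, 220 (its x) x 320 (its y) x 5 mm thick, lying on the bench to the robot's right. Origin: centre of its underside; z up. Its +x side looks away from the robot.
- cross_a_mid (a point): Centre of a black marker cross drawn on top of the board (5 mm above the bench; 22 mm across, lines 2.5 mm wide), towards the board's +y end. Has no thickness to speak of.
- cross_b_mid (a point): Centre of the second, equal marker cross on the board, towards the board's -y end, about 200 mm from the first.
- straightedge_mid (a point): Loose aluminium straightedge, about 220 g, flat on the board: plate 300 (its x) x 44 (its y) x 5 mm, long edges at y = +22 and -22 mm; along its middle a grey grip rib 200 mm long, 12 mm wide, 13 mm above the plate. The point: middle of length and width, 9 mm above its underside (4 mm above the plate's top, 9 mm below the rib's top); z up. Either long edge may be used.
- tray_floor (a point): Centre of the floor of a fixed round grey plastic tray: outside diameter 230 at the rim, inside diameter of the floor 214, wall 3 mm thick and 16 mm high in all, floor 3 mm above the bench (the point is on the floor).
- scoop_bowl (a point): Loose steel scoop, about 100 g empty: round bowl, outside diameter 86 at the foot, 124 at the rim, 42 mm high, wall 2.5, floor 3 mm; one straight black handle points to its -x, rising. The point: on the bowl's axis, 21 mm above its underside; z points up out of the mouth. The sides flare 24 degrees, so chokes slide out when it is tipped about 100 degrees.
- scoop_grip (a point): Grip place on the scoop's handle: straight octagonal bar 16 mm across flats, 91 mm long, flats on top, at the sides and at 45 degrees between. The point: on the bar's axis, 113 mm from the bowl's axis towards its -x, 57 mm above the scoop's underside. Axes as for scoop_bowl; the bar lies in the x-z plane and rises 18 degrees towards -x.
- choke1_mid (a point): Centre of a loose toroidal choke (copper-wound ring core with potted middle, solid to touch): a disc 32 mm in diameter, 11 mm thick, about 25 g; z is the disc's axis, its two faces are alike. It starts in the scoop and when poured may come to rest flat or on its rim; 3 to 5 chokes are present, absent ones give None.
- choke2_mid (a point): Centre of a loose toroidal choke (copper-wound ring core with potted middle, solid to touch): a disc 32 mm in diameter, 11 mm thick, about 25 g; z is the disc's axis, its two faces are alike. It starts in the scoop and when poured may come to rest flat or on its rim; 3 to 5 chokes are present, absent ones give None.
- choke3_mid (a point): Centre of a loose toroidal choke (copper-wound ring core with potted middle, solid to touch): a disc 32 mm in diameter, 11 mm thick, about 25 g; z is the disc's axis, its two faces are alike. It starts in the scoop and when poured may come to rest flat or on its rim; 3 to 5 chokes are present, absent ones give None.
- choke4_mid (a point): Centre of a loose toroidal choke (copper-wound ring core with potted middle, solid to touch): a disc 32 mm in diameter, 11 mm thick, about 25 g; z is the disc's axis, its two faces are alike. It starts in the scoop and when poured may come to rest flat or on its rim; 3 to 5 chokes are present, absent ones give None.
- choke5_mid (a point): Centre of a loose toroidal choke (copper-wound ring core with potted middle, solid to touch): a disc 32 mm in diameter, 11 mm thick, about 25 g; z is the disc's axis, its two faces are alike. It starts in the scoop and when poured may come to rest flat or on its rim; 3 to 5 chokes are present, absent ones give None.
- spool_mid (a point): Solder spool, orange flanges, 60 mm in diameter and 53 mm tall, standing on end, to be left alone; the point is its centre.
- meter_mid (a point): Grey hand-held meter lying on its back, 150 (its x) x 75 x 34 mm, to be left alone; the point is its centre.
- screwdriver_grip (a point): Black-handled screwdriver, 160 mm long, lying on the bench beyond the tray, to be left alone; the point is on its handle.

How it is judged:
By the outcome, as a careful person would: the job done as asked, in the order asked, and still so for the second after the job is handed in, with the robot touching nothing.
Of choke1, choke2, choke3, choke4, choke5 only 3 to 5 are there at a start; the rules pass over those that are not, and their reading is None.
At some moment in a run one of straightedge, choke1, choke2, choke3, choke4, choke5 may be knocked a few centimetres aside while the robot is not near it.
It also fails if it takes over 210 s, if anything falls off the work surface, if the arm or the gripper's body presses on something with over 40 N, if the wrist force passes 120 N, or if a joint passes its speed limit or range.

## Working session

There is one attempt and no reset: what is moved stays moved. The work goes in short steps, Python scripts to look and compute and a tool call to move; the robot and the scene stay as the last step left them, time stands still between calls to the robot, and variables do not carry over. Pictures are saved under pics/ and viewed, and the job is handed in when it is done.

Besides the shell and the picture viewer there is one more tool, called after ">>>" as name([rows], argument=value, ...), one row to a line, values as JSON. move_arm: Moves the arm, as the interface text tells. Its arguments: {"type":"object","properties":{"motion":{"type":"array","items":{"type":"array","items":{"type":"array","items":{"type":"number"}}}},"grip":{"type":"number"},"newtons":{"type":"number"}},"required":["motion"]}

```bash
ls; mkdir -p pics
python3 - <<'E'
from plant import env
import cv2,numpy as np
o=env.observe()
for k,v in o.items(): print(k,np.round(v,3).tolist())
for n in ("scene","top"):
    d=env.get_image(n)
    cv2.imwrite(f"pics/{n}0.png",d["color"][:,:,::-1])
    np.savez(f"pics/{n}0.npz",**d)
    print(n,d["camera_matrix"],d["dist"],d["position"],d["orientation"])
E
```

```text
pics
clock 0.0
joints [1.264, 0.125, 1.652, 0.0, 1.367, -0.083]
joint_vel [-0.001, -0.0, 0.002, -0.0, 0.001, -0.002]
tau [-0.002, -41.762, -35.992, 0.077, 0.049, -0.0]
ee_pos [0.144, 0.633, 0.182]
eef_rot [[0.222, -0.001, -0.975], [0.975, -0.002, 0.222], [-0.002, -1.0, 0.0]]
wrist_force [0.794, -0.254, -0.389]
ft_torque [0.026, 0.004, 0.018]
width 1.002
scene [[427.74008751   0.         259.63027192]
 [  0.         427.74008751 191.87303289]
 [  0.           0.           1.        ]] [0.05428296 0.         0.         0.         0.        ] [1.42275632 0.06416723 0.8161857 ] [[-0.01194864 -0.65944946  0.75165393]
 [ 0.99990211 -0.00240734  0.01378288]
 [-0.00727963  0.75174504  0.65941368]]
top [[469.00402167   0.         245.8585396 ]
 [  0.         469.00402167 201.9260457 ]
 [  0.           0.           1.        ]] [-0.00330889  0.          0.          0.          0.        ] [0.51526149 0.04365436 1.20688322] [[-1.14947779e-02  9.97468349e-01 -7.01766535e-02]
 [-9.99932811e-01 -1.15715545e-02 -6.87605249e-04]
 [-1.49791745e-03  7.01640345e-02  9.97534343e-01]]
```

View pics/scene0.png

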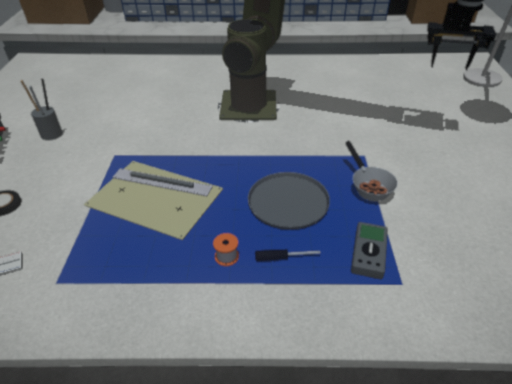

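View pics/top0.png

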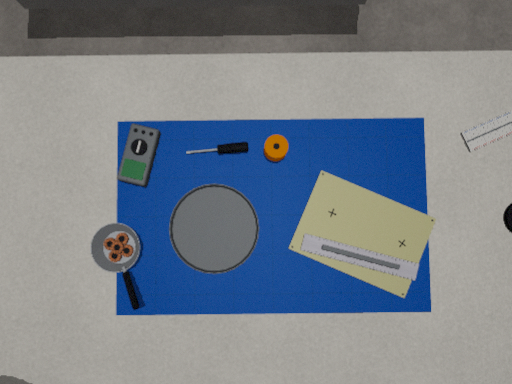

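```bash
cat > h.py <<'E'
import numpy as np,cv2,os
from plant import env
def grab(n,tag=None):
    d=env.get_image(n)
    if tag: np.savez(f"pics/{n}_{tag}.npz",**d)
    return d
def load(f): return dict(np.load(f))
def ray(d,uv):
    uv=np.asarray(uv,float).reshape(-1,1,2)
    p=cv2.undistortPoints(uv,d["camera_matrix"],d["dist"]).reshape(-1,2)
    v=np.c_[p[:,0],-p[:,1],-np.ones(len(p))]
    return v@np.asarray(d["orientation"]).T
def onplane(d,uv,z):
    r=ray(d,uv);c=np.asarray(d["position"])
    return c+r*((z-c[2])/r[:,2])[:,None]
def proj(d,P):
    P=np.asarray(P,float).reshape(-1,3);R=np.asarray(d["orientation"])
    q=(P-d["position"])@R; q=np.c_[q[:,0],-q[:,1],-q[:,2]]
    return cv2.projectPoints(q,np.zeros(3),np.zeros(3),d["camera_matrix"],d["dist"])[0].reshape(-1,2)
def crop(d,box,k,fn):
    x0,y0,x1,y1=box
    im=cv2.resize(d["color"][y0:y1,x0:x1,::-1],None,fx=k,fy=k,interpolation=cv2.INTER_CUBIC)
    cv2.imwrite(fn,im)
def xyz(d):
    "depth -> world points HxWx3"
    h,w=d["depth"].shape
    u,v=np.meshgrid(np.arange(w),np.arange(h))
    r=ray(d,np.stack([u,v],-1).reshape(-1,2))
    return (d["position"]+r*d["depth"].reshape(-1,1)).reshape(h,w,3)
E
python3 - <<'E'
from h import *
d=load("pics/top0.npz")
crop(d,(80,210,170,320),5.4,"pics/t_scoop.png")
crop(d,(285,165,440,305),5,"pics/t_board.png")
d=load("pics/scene0.npz")
crop(d,(330,130,410,215),6,"pics/s_scoop.png")
crop(d,(80,150,230,245),5,"pics/s_board.png")
E
```

```text
(no output)
```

View pics/t_scoop.png

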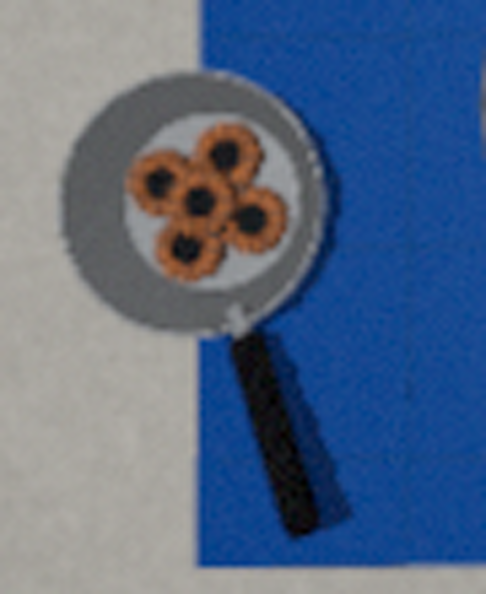

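View pics/t_board.png

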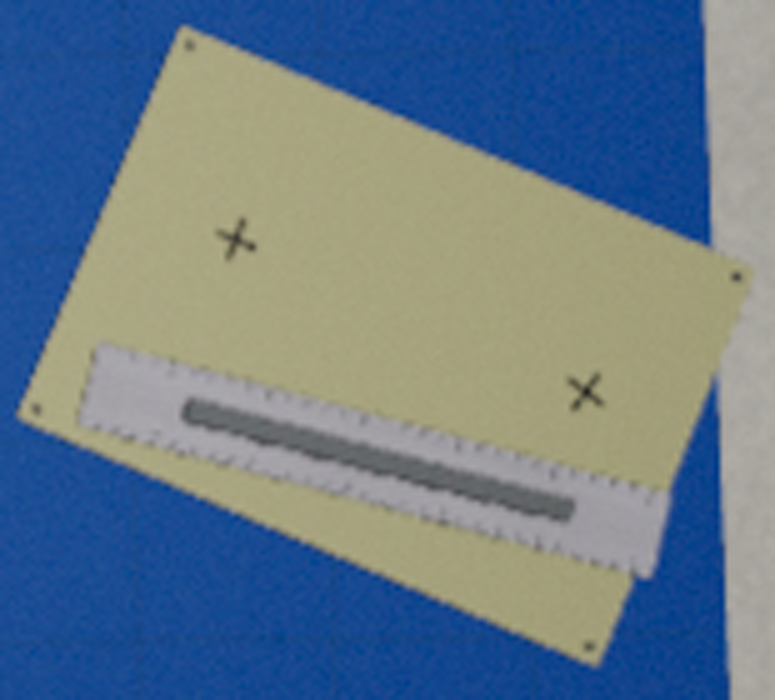

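View pics/s_scoop.png

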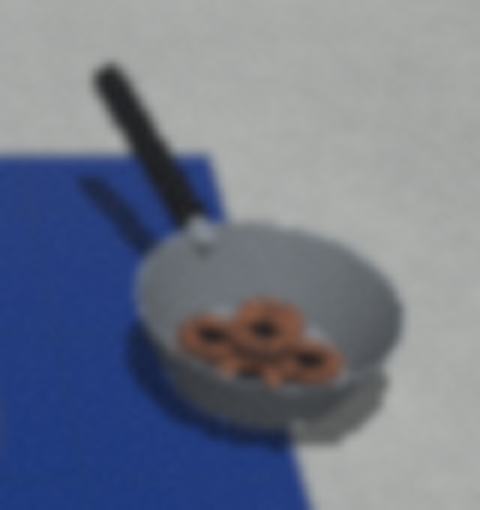

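```bash
cat > meas.py <<'E'
from h import *
def comp(mask,minA=20):
    n,l,s,c=cv2.connectedComponentsWithStats(mask.astype(np.uint8),connectivity=8)
    return [(s[i],c[i],l==i) for i in range(1,n) if s[i][4]>=minA]
def handle(d,box):
    x0,y0,x1,y1=box
    m=np.zeros(d["depth"].shape,bool); m[y0:y1,x0:x1]=d["color"][y0:y1,x0:x1].max(2)<45
    s,c,mm=max(comp(m),key=lambda t:t[0][4]); return mm
E
python3 - <<'E'
from meas import *
d=load("pics/top0.npz"); c=d["color"].astype(int)
mm=handle(d,(80,210,170,320)); v,u=np.nonzero(mm); print("n",len(u))
pts=np.c_[u,v].astype(float)
P=onplane(d,pts,0.057)[:,:2]; 
m=P.mean(0); w,V=np.linalg.eigh(np.cov(P.T)); a=V[:,1]; a=a*np.sign(a@np.array([1,0])); 
t=(P-m)@a; print("handle mid",m,"dir",a,np.degrees(np.arctan2(a[1],a[0])),"ext",t.min(),t.max(), "w",np.ptp((P-m)@V[:,0]))
# ends with proper z: far end top z~.071, near end z .043
e1=m+a*t.max(); 
W=xyz(d); print("handle depth z",[round(float(np.median(W[...,2][mm][np.abs(t-k)<.008])),4) for k in(-.03,0,.03)])
Wm=np.median(W[mm][np.abs(t)<.01],0); print("depth mid",Wm)
# bowl rim
g=cv2.cvtColor(d["color"],cv2.COLOR_RGB2HSV)
# tray: gray not blue inside mat
box=np.zeros(mm.shape,bool); box[170:290,155:275]=1
tm=box&~((c[...,2]-c[...,0])>45)
s,cc,k=max(comp(tm),key=lambda t:t[0][4]); cn=max(cv2.findContours(k.astype(np.uint8),0,2)[0],key=len)
el=cv2.fitEllipse(cn); print("tray ell",el, onplane(d,[el[0]],0.016), "r", el[1][0]/2/469*1.2)
bm=np.zeros(mm.shape,bool); bm[215:280,85:148]=1
z=W[...,2]; rim=bm&(z>.034)&(z<.07)
v,u=np.nonzero(rim&~mm); q=W[rim&~mm]; (bc,br)=cv2.minEnclosingCircle(q[:,:2].astype(np.float32)); print("bowl",bc,br)
# depth check of plane
print("mat z",np.median(z[130:170,330:400]),"tray floor z",np.median(z[215:240,200:230]),"bd",np.median(z[200:215,350:380]))
E
```

```text
n 236
handle mid [0.38511121 0.32658793] dir [0.95351262 0.30135307] 17.5388899987327 ext -0.04526767794280845 0.045679775898351885 w 0.015632787022657434
handle depth z [0.0728, 0.0624, 0.0537]
depth mid [0.38569215 0.32544526 0.06217504]
tray ell ((213.47056579589844, 228.26695251464844), (88.6319580078125, 88.989990234375), 27.755708694458008) [[0.53303805 0.12736773 0.016     ]] r 0.11338843241937632
bowl (0.4791194796562195, 0.37068915367126465) 0.07204195857048035
mat z 0.0007359090459833073 tray floor z 0.002180413476961851 bd 0.004991599981885586
```

```bash
cat > go.py <<'E'
import sys,numpy as np
from plant import env
# usage: go.py x y z [toolx_angle_deg] [maxstep_mm]  -> turn first, then shift
a=[float(v) for v in sys.argv[1:]]
o=env.observe(); R=np.array(o["eef_rot"]); p=np.array(o["ee_pos"])
ang=np.degrees(np.arctan2(R[1,0],R[0,0]))
tgt=a[3] if len(a)>3 else ang
dth=(tgt-ang+180)%360-180
print("t",round(o["clock"],2),"p",p.round(4),"ang",round(ang,2),"tilt y",R[:,1].round(4),"F",np.round(o["wrist_force"],1),"w",round(o["width"],3),"j",np.round(o["joints"],2))
turn=-dth; n=int(np.ceil(abs(turn)/7.1)) 
if len(a)>3: print("turn total",round(turn,2),"rows",n,"each",round(turn/max(n,1),2))
th=np.radians(ang-turn)
X=np.array([np.cos(th),np.sin(th),0]);Y=np.array([0,0,-1.]);Z=np.cross(X,Y)
d=np.array(a[:3])-p; s=np.array([d@X,d@Y,d@Z]); 
ms=(a[4] if len(a)>4 else 40)/1e3; m=int(np.ceil(np.linalg.norm(s)/ms))
print("shift after turn (tool) mm",(s*1e3).round(1),"rows",m,"each m",(s/max(m,1)).round(4).tolist())
E
python3 go.py 0.385 0.326 0.12 107.5
```

```text
t 0.1 p [0.1441 0.6332 0.1824] ang 77.18 tilt y [-6.0e-04 -1.9e-03 -1.0e+00] F [-0.7 -0.2 -0.6] w 1.002 j [ 1.26  0.12  1.65  0.    1.37 -0.08]
turn total -30.32 rows 5 each -6.06
shift after turn (tool) mm [-365.4   62.4 -137.4] rows 10 each m [-0.0365, 0.0062, -0.0137]
```

>>> move_arm([
  [[0,0,0,-6.06],[0,0,0,-6.06],[0,0,0,-6.06],[0,0,0,-6.06],[0,0,0,-6.06]],
], grip=1)

```text
clock: 0.52
ee_pos: [0.1441, 0.6334, 0.1828]
eef_rot: [[-0.305, -0.0, -0.952], [0.952, -0.001, -0.305], [-0.001, -1.0, 0.001]]
wrist_force: [-0.3, -0.1, -0.4]
width: 0.998
```

>>> move_arm([
  [[-0.0365,0.0062,-0.0137,0],[-0.0365,0.0062,-0.0137,0],[-0.0365,0.0062,-0.0137,0],[-0.0365,0.0062,-0.0137,0],[-0.0365,0.0062,-0.0137,0],[-0.0365,0.0062,-0.0137,0],[-0.0365,0.0062,-0.0137,0],[-0.0365,0.0062,-0.0137,0],[-0.0365,0.0062,-0.0137,0],[-0.0365,0.0062,-0.0137,0]],
])

```text
clock: 1.35
ee_pos: [0.3851, 0.325, 0.121]
eef_rot: [[-0.301, -0.0, -0.954], [0.954, -0.0, -0.301], [-0.0, -1.0, 0.0]]
wrist_force: [0.3, 0.0, 0.1]
width: 0.999
```

```bash
python3 go.py 0.385 0.326 0.038 107.5
```

```text
t 1.35 p [0.3851 0.325  0.121 ] ang 107.49 tilt y [-2.e-04 -1.e-04 -1.e+00] F [0.3 0.  0.1] w 0.999 j [ 0.59 -0.16  2.03  0.    1.26 -1.28]
turn total -0.01 rows 1 each -0.01
shift after turn (tool) mm [ 1.  83.  -0.2] rows 3 each m [0.0003, 0.0277, -0.0001]
```

>>> move_arm([
  [[0.0003,0.028,0,0],[0.0003,0.028,0,0],[0.0003,0.027,0,0],[0,0,0,0]],
])

```text
clock: 1.68
ee_pos: [0.3802, 0.3242, 0.0323]
eef_rot: [[-0.299, -0.01, -0.954], [0.954, -0.006, -0.299], [-0.003, -1.0, 0.011]]
wrist_force: [-2.1, -0.7, -0.3]
width: 1.002
```

>>> move_arm([
  [[0,0,0,0],[0,0,0,0],[0,0,0,0],[0,0,0,0],[0,0,0,0],[0,0,0,0],[0,0,0,0],[0,0,0,0],[0,0,0,0],[0,0,0,0]],
], grip=-1, newtons=55)

```text
clock: 2.52
ee_pos: [0.3843, 0.3276, 0.0385]
eef_rot: [[-0.3, -0.0, -0.954], [0.954, -0.0, -0.3], [-0.0, -1.0, 0.0]]
wrist_force: [-0.2, 0.1, 0.6]
width: 0.356
```

```bash
python3 go.py 0.385 0.326 0.07 107.5
```

```text
t 2.52 p [0.3843 0.3276 0.0385] ang 107.48 tilt y [-1.e-04 -1.e-04 -1.e+00] F [-0.2  0.1  0.6] w 0.356 j [ 0.6  -0.06  2.1  -0.    1.11 -1.28]
turn total -0.02 rows 1 each -0.02
shift after turn (tool) mm [ -1.7 -31.5  -0.2] rows 1 each m [-0.0017, -0.0315, -0.0002]
```

>>> move_arm([
  [[0,0,0,0],[0,0,0,0],[0,0,0,0],[0,0,0,0],[0,0,0,0]],
])

```text
clock: 2.93
ee_pos: [0.3843, 0.3276, 0.0385]
eef_rot: [[-0.3, -0.0, -0.954], [0.954, -0.0, -0.3], [-0.0, -1.0, 0.0]]
wrist_force: [0.1, -0.5, 0.4]
width: 0.024
```

Run:
```python
from h import *
d=grab("top","1"); crop(d,(70,210,190,330),5,"pics/t1.png")
d=grab("scene","1"); crop(d,(320,90,420,215),5,"pics/s1.png")
print(env.observe()["width"])
```

```text
0.005640925055095873
```

View pics/t1.png

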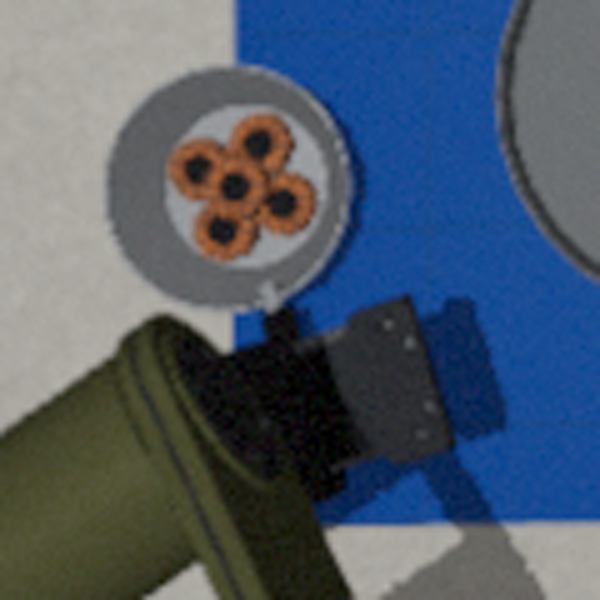

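View pics/s1.png

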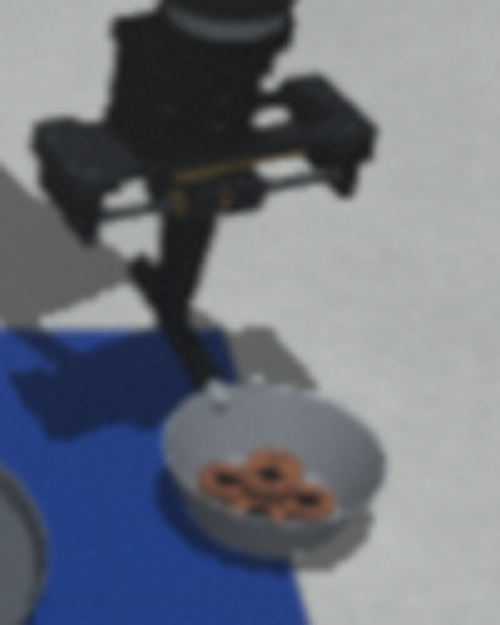

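Run:
```python
from h import *
for n,b,k in(("scene",(330,110,390,180),9),("top",(100,250,160,310),9)):
    d=load(f"pics/{n}_1.npz")
    crop(d,b,k,f"pics/{n}_z.png")
    for P in([.3843,.3276,.0385],[.3843,.3276,.0575],[.385,.326,.057],[.3843-.043,.326-.0137,.071]):
        print(n,P,(proj(d,P)[0]-b[:2])*k)
W=xyz(load("pics/scene_1.npz")); print("scene mat z",np.median(W[240:270,150:200,2]))
```

```text
scene [0.3843, 0.3276, 0.0385] [209.27328424 438.84216594]
scene [0.3843, 0.3276, 0.0575] [217.25311668 392.68908344]
scene [0.385, 0.326, 0.057] [212.48758855 395.17485681]
scene [0.3413, 0.3123, 0.071] [157.58963086 284.55213444]
top [0.3843, 0.3276, 0.0385] [288.64749409 355.06334216]
top [0.3843, 0.3276, 0.0575] [271.48877652 363.23562278]
top [0.385, 0.326, 0.057] [277.89038129 360.3285172 ]
top [0.3413, 0.3123, 0.071] [315.57687008 532.12031961]
scene mat z 8.019040654971832e-05
```

View pics/scene_z.png

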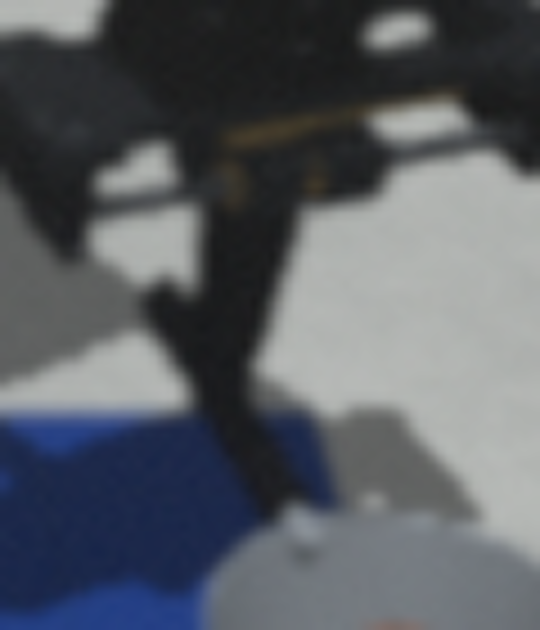

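View pics/top_z.png

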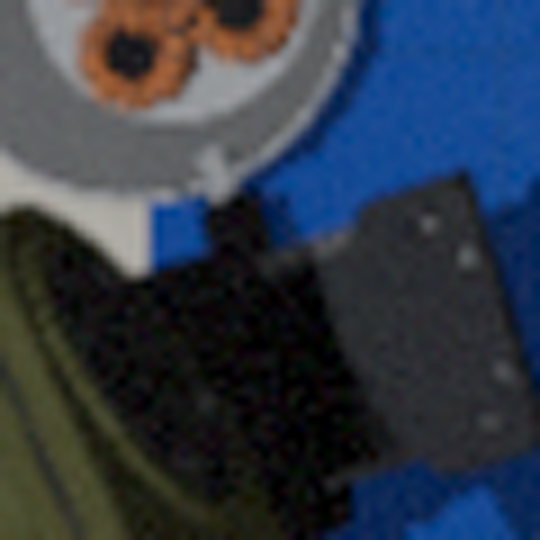

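Run:
```python
from h import *
d=load("pics/scene_1.npz"); W=xyz(d); b=(330,110)
for y in range(130,480,20):
    u=int(round((245 if y<390 else 245+(y-390)*.35)/9+b[0])); v=int(round(y/9+b[1])); print(y,u,v,W[v,u].round(4))
d=load("pics/top_1.npz"); W=xyz(d); b=(100,250)
for (x,y) in((450,250),(350,300),(440,420),(250,300),(240,230)):
    u=int(x/9+b[0]);v=int(y/9+b[1]); print((x,y),W[v,u].round(4))
d=load("pics/scene0.npz"); W=xyz(d)
for y in range(280,480,20):
    u=int(round((165+(y-300)*.55)/9+330)); v=int(round(y/9+110)); print(y,u,v,W[v,u].round(4),d["color"][v,u])
```

```text
130 357 124 [0.4102 0.3148 0.1766]
150 357 127 [0.4148 0.315  0.17  ]
170 357 129 [0.4234 0.3138 0.169 ]
190 357 131 [0.4222 0.3151 0.1618]
210 357 133 [0.4257 0.3151 0.1576]
230 357 136 [0.396  0.3241 0.1279]
250 357 138 [0.3971 0.3248 0.1218]
270 357 140 [0.3962 0.326  0.1144]
290 357 142 [0.389  0.3288 0.1024]
310 357 144 [0.3973 0.3277 0.1012]
330 357 147 [0.3913 0.3308 0.0864]
350 357 149 [0.3927 0.3314 0.0803]
370 357 151 [0.3965 0.3315 0.0759]
390 357 153 [3.026e-01 3.571e-01 3.000e-04]
410 358 156 [0.3979 0.3366 0.0588]
430 359 158 [0.4012 0.3398 0.0539]
450 360 160 [0.412  0.3408 0.0547]
470 360 162 [0.4178 0.3403 0.0518]
(450, 250) [0.4273 0.2525 0.1894]
(350, 300) [0.415  0.2778 0.1914]
(440, 420) [0.3872 0.2562 0.1916]
(250, 300) [0.4204 0.2881 0.2439]
(240, 230) [0.421  0.3391 0.053 ]
280 347 141 [0.3497 0.3086 0.079 ] [93 95 94]
300 348 143 [0.358  0.3106 0.0775] [38 39 41]
320 350 146 [0.3659 0.3161 0.0721] [36 37 39]
340 351 148 [0.372  0.3186 0.0692] [36 37 39]
360 352 150 [0.3764 0.3214 0.0651] [35 37 39]
380 353 152 [0.3845 0.3234 0.0636] [34 35 39]
400 354 154 [0.3946 0.3248 0.0637] [35 36 38]
420 356 157 [0.4027 0.3301 0.0587] [33 34 38]
440 357 159 [0.4075 0.3328 0.055 ] [31 33 36]
460 358 161 [0.4147 0.3348 0.0531] [30 31 35]
```

Run:
```python
from h import *
o=env.observe();print(o["ee_pos"],o["wrist_force"],o["width"],o["clock"])
d=load("pics/scene0.npz"); crop(d,(400,0,512,90),7,"pics/s0g.png"); W=xyz(d)
for z in(.182,.222,.26): print((proj(d,[.144,.633,z])[0]-[400,0])*7)
for (u,v) in((434,62),(436,60),(490,64),(491,60),(434,67),(491,70),(489,67)): print(u,v,W[v,u].round(3),d["color"][v,u])
```

```text
[0.38428003 0.32759461 0.03850131] [-0.14037052 -0.34258136  0.4777767 ] 0.005640925055095873 3.0333
[320.33499517 534.8949618 ]
[346.82940171 450.11099529]
[373.15622548 366.14511027]
434 62 [-0.361  0.789 -0.001] [124 126 124]
436 60 [-0.384  0.804 -0.003] [157 160 158]
490 64 [-0.188  0.934  0.066] [119 122 120]
491 60 [-0.196  0.936  0.079] [95 97 96]
434 67 [-0.315  0.776 -0.002] [161 164 161]
491 70 [-0.244  0.977  0.014] [144 146 145]
489 67 [-0.195  0.938  0.051] [126 128 127]
```

View pics/s0g.png

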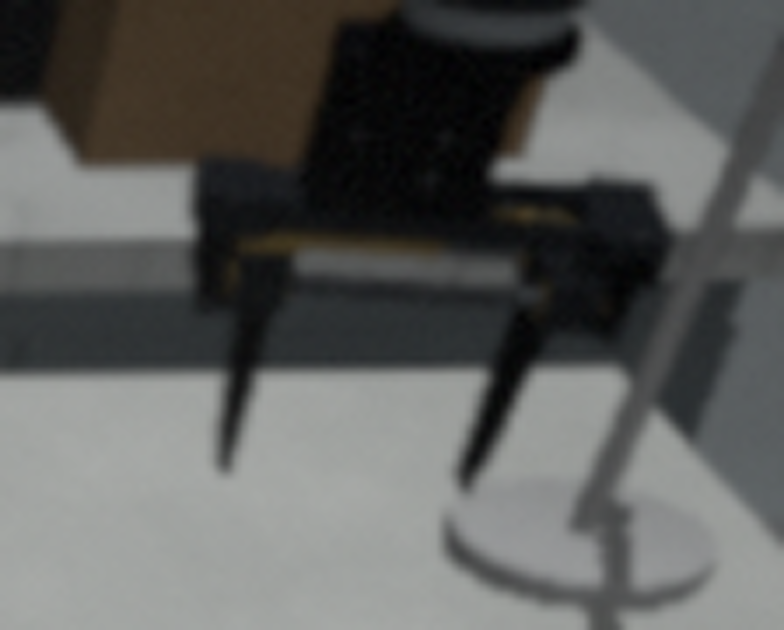

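>>> move_arm([
  [[0,-0.01,0,0],[0,-0.02,0,0],[0,-0.02,0,0],[0,-0.02,0,0],[0,-0.01,0,0],[0,0,0,0],[0,0,0,0]],
])

```text
clock: 3.62
ee_pos: [0.3846, 0.3278, 0.1191]
eef_rot: [[-0.3, 0.001, -0.954], [0.954, 0.001, -0.3], [0.0, -1.0, -0.001]]
wrist_force: [-0.6, 0.2, 0.0]
width: 0.005
```

Run:
```python
from h import *
o=env.observe();p=np.array(o["ee_pos"]);print(p,o["width"])
d=grab("scene","2"); crop(d,(325,85,395,165),7,"pics/s2.png"); W=xyz(d)
R=np.array(o["eef_rot"]); print(R.round(3))
for z in np.arange(0,.05,.01): print(z,(proj(d,p+[0,0,z])[0]-[325,85])*7)
q=W[100:160,345:370].reshape(-1,3); q=q[(np.linalg.norm(q[:,:2]-p[:2],axis=1)<.03)&(q[:,2]<p[2]+.09)]
print(len(q), np.sort(q[:,2])[:25].round(4)); k=q[np.argsort(q[:,2])[:15]]; print(k.round(4))
```

```text
[0.38458493 0.32781681 0.11907124] 0.0053479858471818225
[[-0.3    0.001 -0.954]
 [ 0.954  0.001 -0.3  ]
 [ 0.    -1.    -0.001]]
0.0 [225.68675393 359.35994194]
0.01 [229.25929875 338.8532164 ]
0.02 [232.87487376 318.11788895]
0.03 [236.53430902 297.14978769]
0.04 [240.23845675 275.94463246]
271 [0.0482 0.049  0.0494 0.0514 0.0527 0.053  0.0532 0.0535 0.0544 0.0545
 0.0546 0.0547 0.0547 0.055  0.0553 0.0556 0.0561 0.0566 0.0568 0.0568
 0.0572 0.0572 0.0573 0.0574 0.0575]
[[0.3985 0.3293 0.0482]
 [0.3945 0.3239 0.049 ]
 [0.4    0.3259 0.0494]
 [0.3978 0.326  0.0514]
 [0.3896 0.3211 0.0527]
 [0.3949 0.3233 0.053 ]
 [0.4002 0.34   0.0532]
 [0.4056 0.3304 0.0535]
 [0.4067 0.3388 0.0544]
 [0.397  0.3257 0.0545]
 [0.3872 0.3213 0.0546]
 [0.4022 0.3307 0.0547]
 [0.4022 0.3278 0.0547]
 [0.4075 0.3415 0.055 ]
 [0.4079 0.3327 0.0553]]
```

View pics/s2.png

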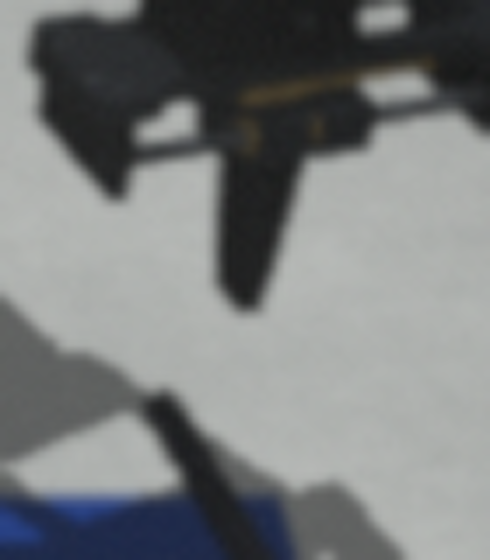

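```bash
python3 go.py 0.34 0.25 0.0 107.5
```

```text
t 3.67 p [0.3839 0.3273 0.1179] ang 107.48 tilt y [-8.e-04 -6.e-04 -1.e+00] F [ 0.3  0.6 -0.7] w 0.003 j [ 0.6  -0.15  2.04 -0.    1.26 -1.28]
turn total -0.02 rows 1 each -0.02
shift after turn (tool) mm [-60.5 117.9  65.1] rows 4 each m [-0.0151, 0.0295, 0.0163]
```

>>> move_arm([
  [[-0.015,0,0.016,0],[-0.015,0.02,0.016,0],[-0.015,0.025,0.016,0],[-0.015,0.025,0.017,0],[0,0.02,0,0],[0,0.015,0,0],[0,0.01,0,0],[0,0,0,0],[0,0,0,0],[0,0,0,0]],
])

```text
clock: 4.5
ee_pos: [0.3409, 0.2513, 0.0042]
eef_rot: [[-0.301, 0.001, -0.954], [0.954, 0.0, -0.301], [0.0, -1.0, -0.001]]
wrist_force: [0.5, 0.9, 1.4]
width: 0.001
```

>>> move_arm([
  [[0,0.003,0,0],[0,0.003,0,0],[0,0.003,0,0],[0,0.003,0,0],[0,0.003,0,0],[0,0.002,0,0],[0,0.002,0,0],[0,0,0,0]],
])

```text
clock: 5.17
ee_pos: [0.34, 0.2507, -0.016]
eef_rot: [[-0.3, -0.001, -0.954], [0.954, -0.0, -0.3], [-0.0, -1.0, 0.001]]
wrist_force: [-0.6, -0.7, 0.9]
width: 0.007
```

Reported z is already below the bench without contact, so the tool reading really is offset. I'll keep probing gently.

>>> move_arm([
  [[0,0.002,0,0],[0,0.002,0,0],[0,0.001,0,0],[0,0.001,0,0],[0,0.001,0,0],[0,0,0,0]],
])

```text
clock: 5.67
ee_pos: [0.3402, 0.2508, -0.0226]
eef_rot: [[-0.3, -0.0, -0.954], [0.954, -0.0, -0.3], [-0.0, -1.0, 0.0]]
wrist_force: [-0.5, 0.0, 0.3]
width: 0.002
```

>>> move_arm([
  [[0,0.001,0,0],[0,0.001,0,0],[0,0.001,0,0],[0,0,0,0]],
])

```text
clock: 6.0
ee_pos: [0.3402, 0.2508, -0.0257]
eef_rot: [[-0.3, -0.0, -0.954], [0.954, -0.0, -0.3], [-0.0, -1.0, 0.0]]
wrist_force: [0.3, 0.3, 0.7]
width: 0.005
```

>>> move_arm([
  [[0,0.001,0,0],[0,0.001,0,0],[0,0.001,0,0],[0,0,0,0]],
])

```text
clock: 6.33
ee_pos: [0.3402, 0.2508, -0.0287]
eef_rot: [[-0.3, -0.0, -0.954], [0.954, -0.0, -0.3], [-0.0, -1.0, 0.0]]
wrist_force: [0.3, -0.8, -0.4]
width: 0.003
```

```bash
python3 go.py 0.34 0.25 -.03
python3 - <<'E'
from h import *
o=env.observe();p=np.array(o["ee_pos"])
d=grab("scene","3"); crop(d,(290,80,390,170),7,"pics/s3.png")
for z in np.arange(0,.05,.01): print(z,(proj(d,p+[0,0,z])[0]-[290,80])*7)
E
```

```text
t 6.33 p [ 0.3402  0.2508 -0.0287] ang 107.48 tilt y [-3.e-04 -2.e-04 -1.e+00] F [ 0.3 -0.8 -0.4] w 0.003 j [ 0.51 -0.15  2.31 -0.    0.98 -1.37]
shift after turn (tool) mm [-0.7  1.3  0.4] rows 1 each m [-0.0007, 0.0013, 0.0004]
0.0 [238.1151551  611.43334154]
0.01 [240.15956868 594.03944246]
0.02 [242.22578426 576.47376104]
0.03 [244.31417316 558.73353915]
0.04 [246.42511549 540.81595575]
```

View pics/s3.png

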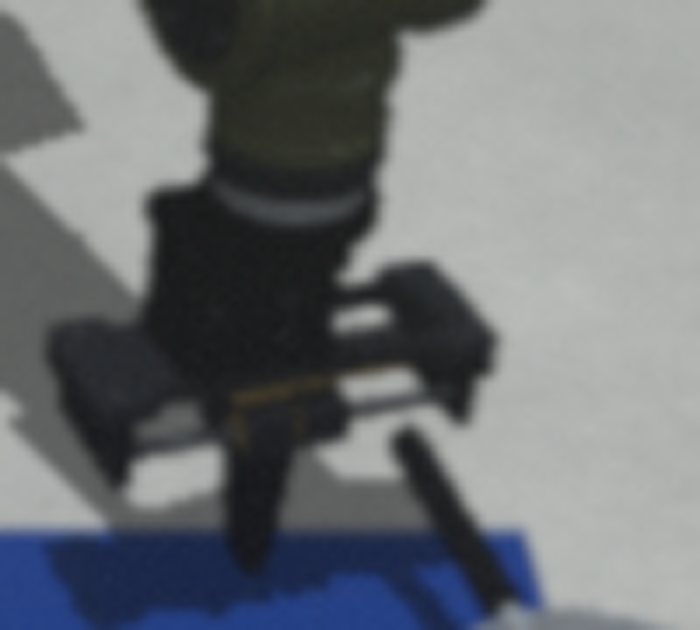

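>>> move_arm([
  [[0,0.001,0,0],[0,0.001,0,0],[0,0,0,0]],
])

```text
clock: 6.63
ee_pos: [0.3402, 0.2508, -0.0306]
eef_rot: [[-0.3, -0.0, -0.954], [0.954, -0.0, -0.3], [-0.0, -1.0, 0.0]]
wrist_force: [-0.6, -0.1, -0.5]
width: 0.004
```

>>> move_arm([
  [[0,0.001,0,0],[0,0.001,0,0],[0,0,0,0]],
])

```text
clock: 6.88
ee_pos: [0.3403, 0.2509, -0.0309]
eef_rot: [[-0.301, -0.002, -0.954], [0.954, -0.001, -0.301], [-0.001, -1.0, 0.002]]
wrist_force: [-5.6, -3.0, 13.6]
width: 0.008
```

```bash
sed -i 's/^p_off.*//' go.py
python3 - <<'E'
s=open('go.py').read()
s=s.replace('p=np.array(o["ee_pos"])','p=np.array(o["ee_pos"])+[0,0,.0306]').replace('"p",p','"TIP",p')
open('go.py','w').write(s)
E
python3 go.py 0.385 0.326 0.1 107.5
```

```text
t 6.88 TIP [ 3.403e-01  2.509e-01 -3.000e-04] ang 107.49 tilt y [-0.0017 -0.0011 -1.    ] F [-5.6 -3.  13.6] w 0.008 j [ 0.51 -0.14  2.31 -0.    0.98 -1.37]
turn total -0.01 rows 1 each -0.01
shift after turn (tool) mm [  58.2 -100.3  -65.2] rows 4 each m [0.0146, -0.0251, -0.0163]
```

>>> move_arm([
  [[0,-0.02,0,0],[0,-0.04,0,0],[0,-0.042,0,0],[0.0145,0,-0.0163,0],[0.0145,0,-0.0163,0],[0.0145,0,-0.0163,0],[0.0145,0,-0.0163,0],[0,0,0,0],[0,0,0,0],[0,0,0,0]],
], grip=1)

```text
clock: 7.72
ee_pos: [0.3845, 0.3253, 0.0687]
eef_rot: [[-0.301, -0.001, -0.954], [0.954, -0.001, -0.301], [-0.001, -1.0, 0.001]]
wrist_force: [-0.2, -0.6, -0.4]
width: 0.647
```

```bash
python3 go.py 0.385 0.326 0.038 107.5
```

```text
t 7.72 TIP [0.3845 0.3253 0.0993] ang 107.49 tilt y [-1.1e-03 -9.0e-04 -1.0e+00] F [-0.2 -0.6 -0.4] w 0.647 j [ 0.6  -0.1   2.08 -0.    1.17 -1.28]
turn total -0.01 rows 1 each -0.01
shift after turn (tool) mm [ 0.6 61.3 -0.7] rows 2 each m [0.0003, 0.0306, -0.0004]
```

>>> move_arm([
  [[0.0003,0.01,0,0],[0.0003,0.02,0,0],[0,0.018,0,0],[0,0.01,0,0],[0,0.004,0,0],[0,0,0,0]],
])

```text
clock: 8.22
ee_pos: [0.3838, 0.3253, 0.0058]
eef_rot: [[-0.3, -0.002, -0.954], [0.954, -0.002, -0.3], [-0.001, -1.0, 0.003]]
wrist_force: [0.5, -1.0, 0.2]
width: 0.991
```

>>> move_arm([
  [[0,0,0,0],[0,0,0,0],[0,0,0,0],[0,0,0,0],[0,0,0,0],[0,0,0,0],[0,0,0,0],[0,0,0,0],[0,0,0,0],[0,0,0,0]],
], grip=-1, newtons=55)

```text
clock: 9.05
ee_pos: [0.3849, 0.3263, 0.0072]
eef_rot: [[-0.3, -0.0, -0.954], [0.954, -0.0, -0.3], [-0.0, -1.0, 0.0]]
wrist_force: [-0.1, 0.5, 0.3]
width: 0.355
```

>>> move_arm([
  [[0,0,0,0],[0,0,0,0],[0,0,0,0],[0,0,0,0]],
])

```text
clock: 9.38
ee_pos: [0.385, 0.3266, 0.0073]
eef_rot: [[-0.3, 0.0, -0.954], [0.954, 0.001, -0.3], [0.0, -1.0, -0.0]]
wrist_force: [-1.0, 1.3, 0.2]
width: 0.162
```

>>> move_arm([
  [[0,-0.004,0,0],[0,-0.008,0,0],[0,-0.01,0,0],[0,-0.01,0,0],[0,-0.008,0,0],[0,-0.004,0,0],[0,0,0,0],[0,0,0,0]],
])

```text
clock: 10.05
ee_pos: [0.3851, 0.3264, 0.0517]
eef_rot: [[-0.3, 0.001, -0.954], [0.954, 0.0, -0.3], [0.0, -1.0, -0.001]]
wrist_force: [-0.5, 0.6, -2.3]
width: 0.164
```

```bash
python3 - <<'E'
from h import *
o=env.observe();print(o["ee_pos"],o["width"],o["wrist_force"],o["ft_torque"])
d=grab("scene","4"); crop(d,(310,90,420,215),5,"pics/s4.png")
E
python3 go.py .44 .1 .08
```

```text
[0.38507842 0.32642681 0.05166732] 0.16435498915961105 [-0.53912751  0.60151876 -2.3410257 ] [-0.0451351   0.20121174  0.0403055 ]
t 10.1 TIP [0.3847 0.3262 0.0817] ang 107.48 tilt y [-3.e-04 -2.e-04 -1.e+00] F [ 0.2 -0.5 -2.6] w 0.16 j [ 0.6  -0.08  2.09 -0.    1.13 -1.28]
shift after turn (tool) mm [-232.4    1.7   15.2] rows 6 each m [-0.0387, 0.0003, 0.0025]
```

View pics/s4.png

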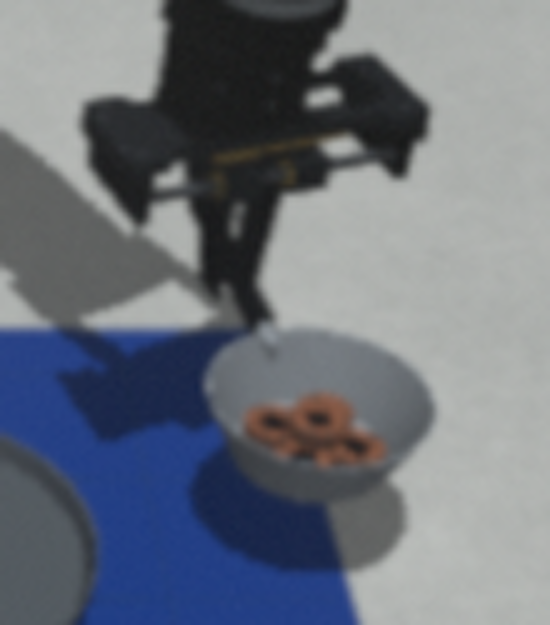

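```bash
python3 go.py .378 .078 .08 107.5 30
```

```text
t 10.1 TIP [0.3847 0.3262 0.0817] ang 107.48 tilt y [-3.e-04 -2.e-04 -1.e+00] F [ 0.2 -0.5 -2.6] w 0.16 j [ 0.6  -0.08  2.09 -0.    1.13 -1.28]
turn total -0.02 rows 1 each -0.02
shift after turn (tool) mm [-234.7    1.7   81. ] rows 9 each m [-0.0261, 0.0002, 0.009]
```

>>> move_arm([
  [[-0.012,0,0.004,0],[-0.02,0,0.007,0],[-0.026,0,0.009,0],[-0.03,0,0.0105,0],[-0.03,0,0.0105,0],[-0.03,0,0.0105,0],[-0.03,0,0.0105,0],[-0.026,0,0.009,0],[-0.02,0,0.007,0],[-0.0107,0,0.003,0]],
])

```text
clock: 10.93
ee_pos: [0.3768, 0.0755, 0.0503]
eef_rot: [[-0.298, -0.001, -0.955], [0.955, -0.001, -0.298], [-0.001, -1.0, 0.002]]
wrist_force: [0.7, -0.3, -2.2]
width: 0.162
```

```bash
python3 go.py .378 .078 .043 107.5 30
```

```text
t 10.93 TIP [0.3768 0.0755 0.0809] ang 107.35 tilt y [-0.0014 -0.0013 -1.    ] F [ 0.7 -0.3 -2.2] w 0.162 j [ 0.06 -0.39  2.34 -0.    1.19 -1.81]
turn total -0.15 rows 1 each -0.15
shift after turn (tool) mm [ 2.  37.9 -1.9] rows 2 each m [0.001, 0.019, -0.0009]
```

>>> move_arm([
  [[0,0.005,0,0],[0,0.01,0,0],[0,0.01,0,0],[0,0.007,0,0],[0,0.004,0,0],[0,0.002,0,0],[0,0,0,0]],
])

```text
clock: 11.52
ee_pos: [0.3776, 0.0786, 0.0125]
eef_rot: [[-0.301, -0.002, -0.953], [0.953, 0.0, -0.301], [0.0, -1.0, 0.001]]
wrist_force: [-0.1, 0.6, -1.8]
width: 0.16
```

Run:
```python
from h import *
o=env.observe();print(o["ee_pos"],o["width"],o["wrist_force"])
d=grab("top","5"); crop(d,(150,150,290,300),4,"pics/t5.png")
d=grab("scene","5"); crop(d,(230,100,350,240),4,"pics/s5.png")
```

```text
[0.37763598 0.07863381 0.01251693] 0.15983522612034776 [-0.06156872  0.64823801 -1.80805148]
```

View pics/t5.png

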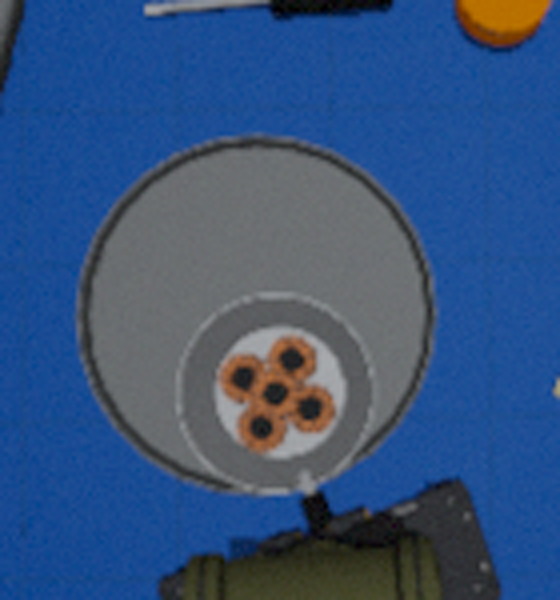

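View pics/s5.png

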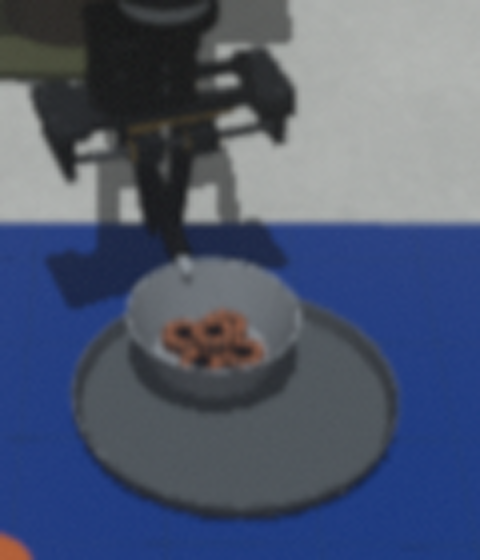

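>>> move_arm([
  [[0,0,-0.004,0],[0,0,-0.004,0],[0,0.001,0,0],[0,0.001,0,0],[0,0,0,0]],
])

```text
clock: 12.03
ee_pos: [0.3862, 0.0806, 0.0113]
eef_rot: [[-0.3, 0.001, -0.954], [0.954, 0.0, -0.3], [-0.0, -1.0, -0.001]]
wrist_force: [0.4, -0.2, -1.5]
width: 0.161
```

>>> move_arm([
  [[0,0,0,0],[0,0,0,0],[0,-0.005,-0.002,0],[0,-0.008,-0.003,0],[0,-0.008,-0.003,0],[0,-0.008,-0.004,0],[0,-0.008,-0.004,0],[0,-0.008,-0.004,0],[0,-0.005,-0.003,0],[0,0,0,0]],
], newtons=8)

```text
clock: 12.87
ee_pos: [0.4093, 0.0877, 0.0631]
eef_rot: [[-0.3, 0.003, -0.954], [0.954, 0.0, -0.3], [-0.001, -1.0, -0.003]]
wrist_force: [-0.2, -0.4, 0.4]
width: 0.168
```

Run:
```python
from h import *
o=env.observe();print(o["ee_pos"],o["width"],o["wrist_force"],o["ft_torque"])
d=grab("scene","6"); crop(d,(230,100,350,240),4,"pics/s6.png")
```

```text
[0.40933687 0.08767166 0.06305933] 0.16829246927882618 [-0.20001216 -0.39033542  0.41110216] [0.04847458 0.06413554 0.03726111]
```

View pics/s6.png

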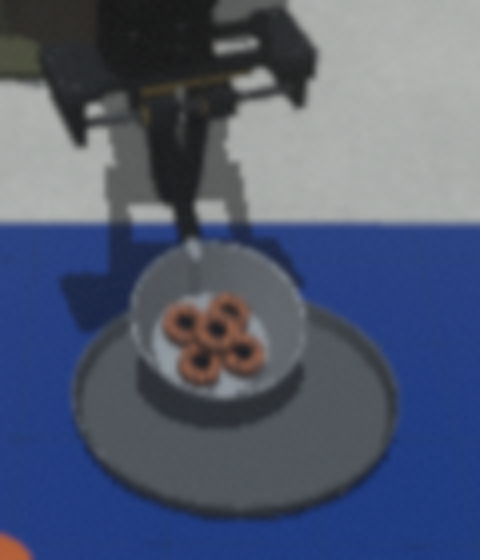

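>>> move_arm([
  [[0,-0.007,-0.005,0],[0,-0.007,-0.005,0],[0,-0.006,-0.005,0],[0,-0.006,-0.005,0],[0,-0.006,-0.006,0],[0,-0.005,-0.006,0],[0,-0.004,-0.006,0],[0,-0.004,-0.006,0],[0,-0.004,-0.007,0],[0,0,0,0]],
])

```text
clock: 13.75
ee_pos: [0.4582, 0.1032, 0.1114]
eef_rot: [[-0.301, 0.002, -0.954], [0.954, 0.0, -0.301], [-0.0, -1.0, -0.002]]
wrist_force: [1.3, 0.1, -2.7]
width: 0.165
```

Run:
```python
from h import *
o=env.observe();print(o["ee_pos"],o["width"],o["wrist_force"],o["ft_torque"])
d=grab("scene","7"); crop(d,(230,80,350,240),4,"pics/s7.png")
```

```text
[0.45816015 0.10317842 0.11136211] 0.1652118609413726 [ 1.28404282  0.07017078 -2.7087024 ] [0.02298881 0.14441714 0.03374245]
```

View pics/s7.png

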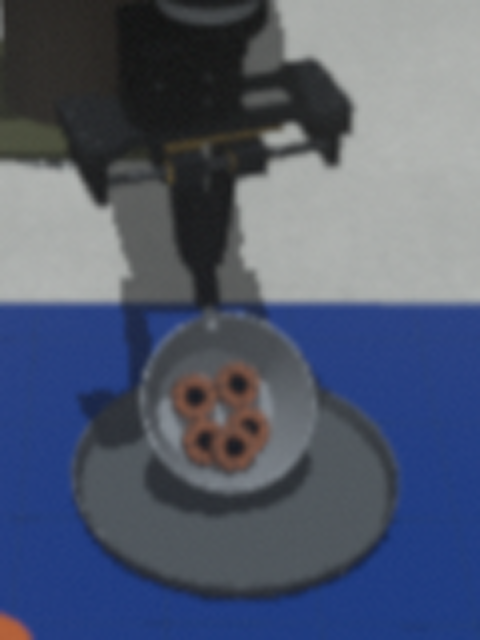

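>>> move_arm([
  [[0,0,0,0],[0,0,0,0],[0,-0.004,0,0],[0,-0.004,0,0],[0,-0.004,0,0],[0,0,0,0],[0,0,0,0],[0,0,0,0]],
], newtons=3)

```text
clock: 14.47
ee_pos: [0.4568, 0.1028, 0.1228]
eef_rot: [[-0.3, 0.001, -0.954], [0.954, 0.0, -0.3], [-0.0, -1.0, -0.001]]
wrist_force: [0.3, -0.4, 1.2]
width: 0.166
```

Run:
```python
from h import *
o=env.observe();print(o["ee_pos"],o["width"],o["wrist_force"],o["ft_torque"])
d=grab("scene","8"); crop(d,(230,80,350,240),4,"pics/s8.png")
```

```text
[0.45676123 0.10277896 0.12282647] 0.1657038031057977 [ 0.32799465 -0.42486399  1.24212979] [ 0.0003447   0.07440636 -0.05836485]
```

View pics/s8.png

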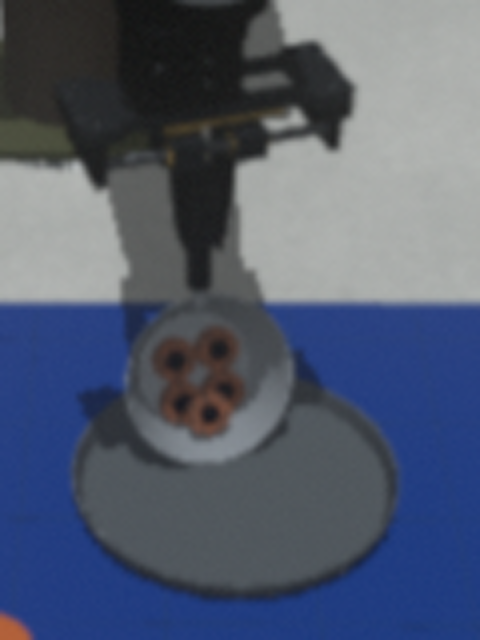

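>>> move_arm([
  [[0,0,-0.003,0],[0,0,-0.005,0],[0,-0.001,-0.006,0],[0,-0.001,-0.006,0],[0,-0.001,-0.006,0],[0,0,-0.006,0],[0,0,-0.005,0],[0,0,0,0]],
])

```text
clock: 15.18
ee_pos: [0.4928, 0.1142, 0.1254]
eef_rot: [[-0.3, 0.001, -0.954], [0.954, 0.0, -0.3], [-0.0, -1.0, -0.001]]
wrist_force: [-0.7, -0.6, 2.6]
width: 0.169
```

Run:
```python
from h import *
o=env.observe();print(o["ee_pos"],o["width"],o["wrist_force"],o["ft_torque"])
d=grab("scene","9"); crop(d,(230,80,350,240),4,"pics/s9.png")
```

```text
[0.49282548 0.11422476 0.12541521] 0.1690613173221723 [-0.73144768 -0.6384031   2.64715961] [-0.01131821  0.0909603   0.00794212]
```

View pics/s9.png

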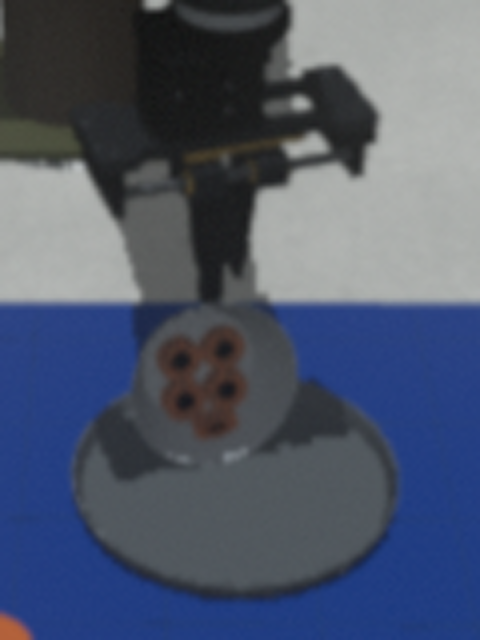

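>>> move_arm([
  [[0,0,-0.004,0],[0,0,-0.006,0],[0,0,-0.006,0],[0,0,-0.006,0],[0,0.001,-0.006,0],[0,0.001,-0.005,0],[0,0,0,0]],
])

```text
clock: 15.82
ee_pos: [0.5243, 0.1242, 0.1235]
eef_rot: [[-0.3, 0.001, -0.954], [0.954, 0.0, -0.3], [0.0, -1.0, -0.001]]
wrist_force: [0.4, 0.4, 4.5]
width: 0.164
```

Run:
```python
from h import *
o=env.observe();print(o["ee_pos"],o["width"],o["wrist_force"],o["ft_torque"])
d=grab("scene","10"); crop(d,(230,80,350,240),4,"pics/s10.png")
```

```text
[0.52433164 0.12416088 0.12345037] 0.16396639571179944 [0.43388251 0.40457755 4.52821509] [-0.02035563  0.02638371 -0.01582635]
```

View pics/s10.png

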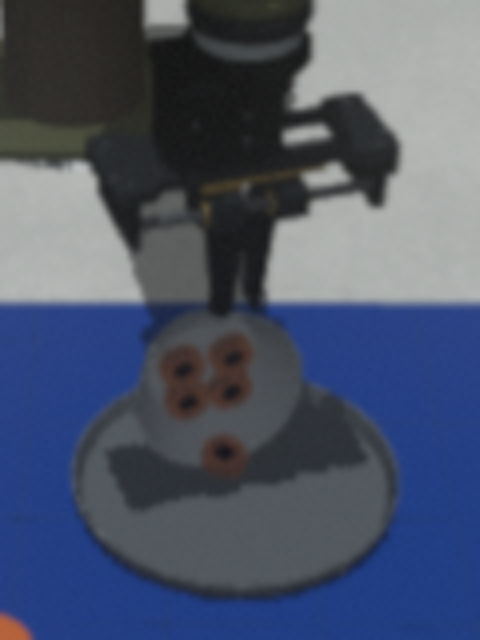

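>>> move_arm([
  [[0,0,-0.005,0],[0,0.001,-0.006,0],[0,0.001,-0.006,0],[0,0.001,-0.006,0],[0,0.001,-0.006,0],[0,0.001,-0.006,0],[0,0.001,-0.005,0],[0,0,0,0]],
])

```text
clock: 16.53
ee_pos: [0.5619, 0.1361, 0.1167]
eef_rot: [[-0.3, -0.0, -0.954], [0.954, -0.0, -0.3], [0.0, -1.0, 0.0]]
wrist_force: [0.7, 0.7, 3.4]
width: 0.166
```

Run:
```python
from h import *
o=env.observe();print(o["ee_pos"],o["width"],o["wrist_force"],o["ft_torque"])
d=grab("scene","11"); crop(d,(230,80,350,240),4,"pics/s11.png")
```

```text
[0.56194112 0.13605394 0.11670531] 0.16588048102067024 [0.70263491 0.66108728 3.44798179] [ 0.03499188  0.01533542 -0.00832117]
```

View pics/s11.png

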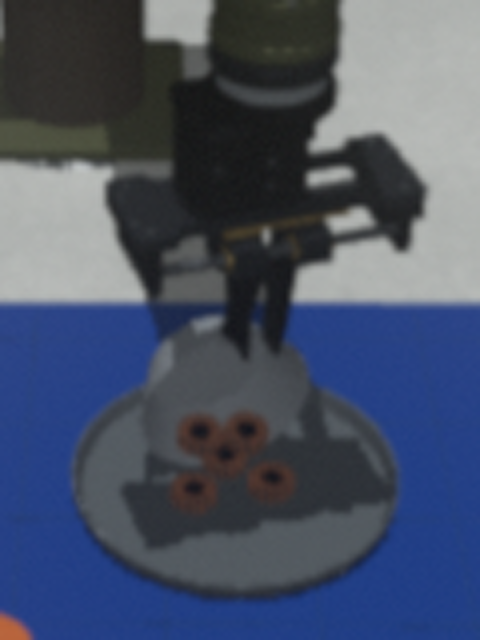

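>>> move_arm([
  [[0,0.001,-0.005,0],[0,0.002,-0.006,0],[0,0.002,-0.006,0],[0,0.002,-0.006,0],[0,0.001,-0.003,0],[0,0,0,0],[0,0,0,0]],
])

```text
clock: 17.17
ee_pos: [0.586, 0.1436, 0.1089]
eef_rot: [[-0.3, -0.001, -0.954], [0.954, -0.0, -0.3], [0.0, -1.0, 0.001]]
wrist_force: [-0.0, -0.1, 1.6]
width: 0.165
```

Run:
```python
from h import *
o=env.observe();print(o["ee_pos"],o["width"],o["wrist_force"],o["ft_torque"])
d=grab("scene","12"); crop(d,(230,80,350,240),4,"pics/s12.png")
```

```text
[0.58603811 0.1436394  0.10886255] 0.16530066145357716 [-0.03410873 -0.12905626  1.62222793] [ 0.04831889 -0.03790744 -0.01574083]
```

View pics/s12.png

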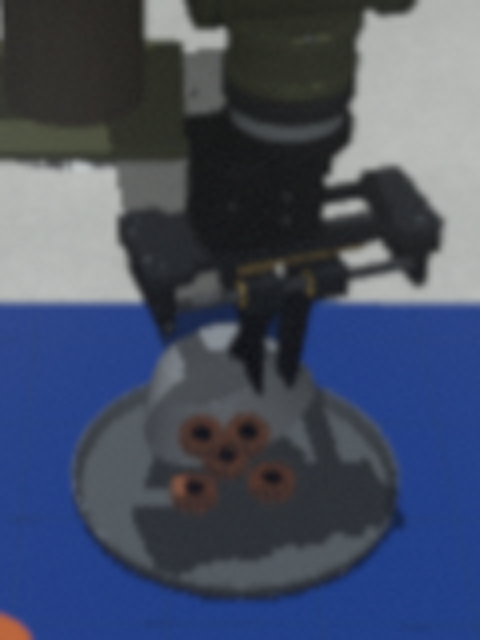

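>>> move_arm([
  [[0,0,0,0],[0,0,0,0],[0,0,0,0],[0,-0.004,0,0],[0,-0.006,0,0],[0,-0.008,0.004,0],[0,-0.01,0.006,0],[0,-0.01,0.008,0],[0,0,0,0],[0,0,0,0]],
], newtons=50)

```text
clock: 18.05
ee_pos: [0.5695, 0.1383, 0.149]
eef_rot: [[-0.3, 0.003, -0.954], [0.954, 0.0, -0.3], [-0.0, -1.0, -0.003]]
wrist_force: [0.4, -1.1, -0.8]
width: 0.147
```

Run:
```python
from h import *
o=env.observe();print(o["ee_pos"],o["width"],o["wrist_force"],o["ft_torque"])
d=grab("scene","13"); crop(d,(230,80,350,240),4,"pics/s13.png")
```

```text
[0.56946885 0.13827885 0.14897488] 0.14744530638113615 [ 0.40006536 -1.05827023 -0.78718217] [ 0.04152551  0.02090936 -0.02210533]
```

View pics/s13.png

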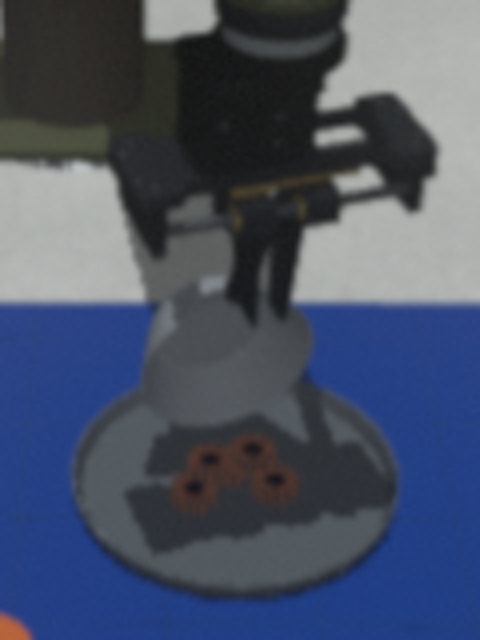

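```bash
python3 go.py .64 .42 .215 107.5 34
python3 - <<'E'
from h import *
d=grab("top","13"); crop(d,(80,100,300,330),3,"pics/t13.png")
E
```

```text
t 18.1 TIP [0.5691 0.1382 0.1786] ang 107.47 tilt y [ 1.6e-03  3.0e-04 -1.0e+00] F [0.4 0.2 0.2] w 0.148 j [ 0.15  0.01  1.83  0.    1.3  -1.73]
turn total -0.03 rows 1 each -0.03
shift after turn (tool) mm [ 247.4  -36.4 -152.3] rows 9 each m [0.0275, -0.004, -0.0169]
```

View pics/t13.png

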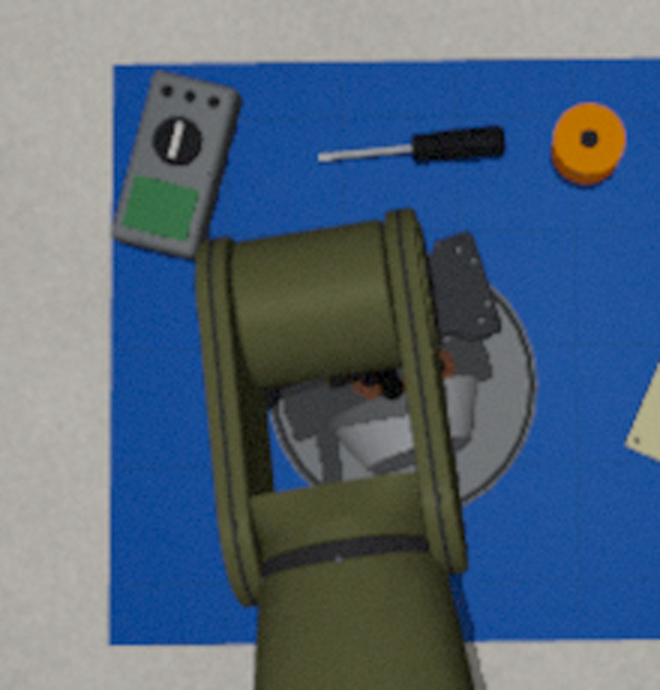

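>>> move_arm([
  [[0,-0.012,0,0],[0,-0.018,0,0],[0.018,-0.006,-0.012,0],[0.034,0,-0.021,0],[0.036,0,-0.022,0],[0.036,0,-0.022,0],[0.036,0,-0.022,0],[0.036,0,-0.022,0],[0.03,0,-0.018,0],[0.021,0,-0.013,0]],
])

```text
clock: 18.98
ee_pos: [0.6392, 0.4209, 0.1828]
eef_rot: [[-0.302, -0.001, -0.953], [0.953, 0.0, -0.302], [0.001, -1.0, 0.0]]
wrist_force: [-0.6, -0.5, -1.6]
width: 0.147
```

```bash
python3 - <<'E'
from h import *
d=grab("scene","14"); crop(d,(200,50,440,260),3,"pics/s14.png")
E
python3 go.py .64 .42 .14 107.5 34
```

```text
t 19.03 TIP [0.6392 0.4242 0.2129] ang 107.7 tilt y [-2.0e-04  3.1e-03 -1.0e+00] F [-2.3  0.2 -1.6] w 0.15 j [ 0.51  0.38  1.35  0.    1.41 -1.37]
turn total 0.2 rows 1 each 0.2
shift after turn (tool) mm [-4.3 72.9  0.5] rows 3 each m [-0.0014, 0.0243, 0.0002]
```

View pics/s14.png

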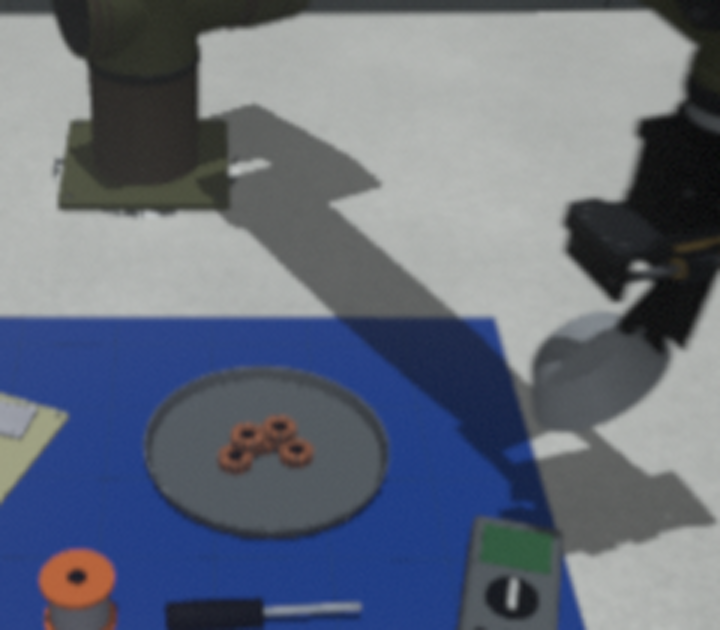

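>>> move_arm([
  [[0,0.01,0,0],[0,0.015,0,0],[0,0.015,0,0],[0,0.012,0,0],[0,0.01,0,0],[0,0.006,0,0],[0,0.003,0,0],[0,0,0,0]],
])

```text
clock: 19.7
ee_pos: [0.6391, 0.4169, 0.1116]
eef_rot: [[-0.3, -0.001, -0.954], [0.954, -0.0, -0.3], [-0.0, -1.0, 0.001]]
wrist_force: [-0.3, -0.0, -1.0]
width: 0.145
```

>>> move_arm([
  [[0,0.002,0,0],[0,0.002,0,0],[0,0.001,0,0],[0,0,0,0]],
])

```text
clock: 20.03
ee_pos: [0.6411, 0.4184, 0.1103]
eef_rot: [[-0.3, 0.005, -0.954], [0.954, 0.003, -0.3], [0.001, -1.0, -0.005]]
wrist_force: [1.7, 1.1, 5.3]
width: 0.145
```

>>> move_arm([
  [[0,0,0,0],[0,0,0,0],[0,-0.003,0.006,0],[0,-0.003,0.007,0],[0,-0.002,0.007,0],[0,-0.002,0.008,0],[0,-0.002,0.008,0],[0,-0.001,0.008,0],[0,-0.001,0.007,0],[0,0,0,0]],
], newtons=3)

```text
clock: 20.87
ee_pos: [0.589, 0.4018, 0.1213]
eef_rot: [[-0.301, -0.001, -0.954], [0.954, -0.0, -0.301], [-0.0, -1.0, 0.001]]
wrist_force: [0.4, 1.0, -1.5]
width: 0.166
```

```bash
python3 - <<'E'
from h import *
d=grab("scene","15"); crop(d,(340,50,500,220),4,"pics/s15.png")
E
python3 go.py .64 .42 .14 107.5 34
```

```text
t 20.92 TIP [0.5898 0.402  0.1519] ang 107.5 tilt y [-1.e-04  0.e+00 -1.e+00] F [ 0.8 -0.5 -0.3] w 0.167 j [ 0.52  0.3   1.55  0.    1.29 -1.35]
turn total -0.0 rows 1 each -0.0
shift after turn (tool) mm [  2.1  11.9 -53.3] rows 2 each m [0.001, 0.006, -0.0266]
```

View pics/s15.png

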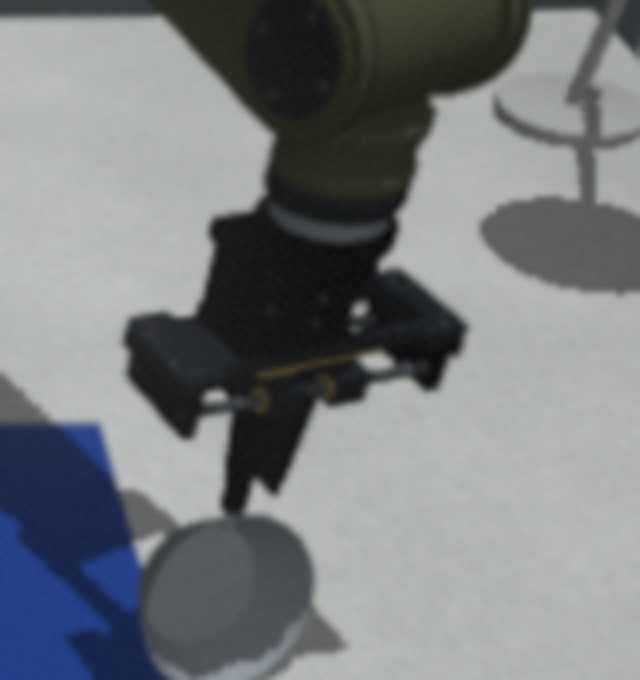

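>>> move_arm([
  [[0,0,0.006,0],[0,0,0.008,0],[0,0,0.009,0],[0,0.001,0.009,0],[0,0.001,0.009,0],[0,0.001,0.009,0],[0,0.002,0.008,0],[0,0.002,0.008,0],[0,0.002,0.007,0],[0,0,0,0]],
])

```text
clock: 21.75
ee_pos: [0.5194, 0.3798, 0.112]
eef_rot: [[-0.301, -0.001, -0.954], [0.954, -0.0, -0.301], [-0.0, -1.0, 0.001]]
wrist_force: [-0.0, -0.3, -1.1]
width: 0.17
```

```bash
python3 - <<'E'
from h import *
d=grab("scene","16"); crop(d,(320,50,480,220),4,"pics/s16.png")
E
python3 go.py .64 .42 .14 107.5 34
```

```text
t 21.8 TIP [0.5203 0.3801 0.1428] ang 107.5 tilt y [ 0. -0. -1.] F [ 0.3  0.1 -0.8] w 0.165 j [ 0.55  0.16  1.73 -0.    1.25 -1.33]
turn total -0.0 rows 1 each -0.0
shift after turn (tool) mm [   2.1    2.8 -126.2] rows 4 each m [0.0005, 0.0007, -0.0315]
```

View pics/s16.png

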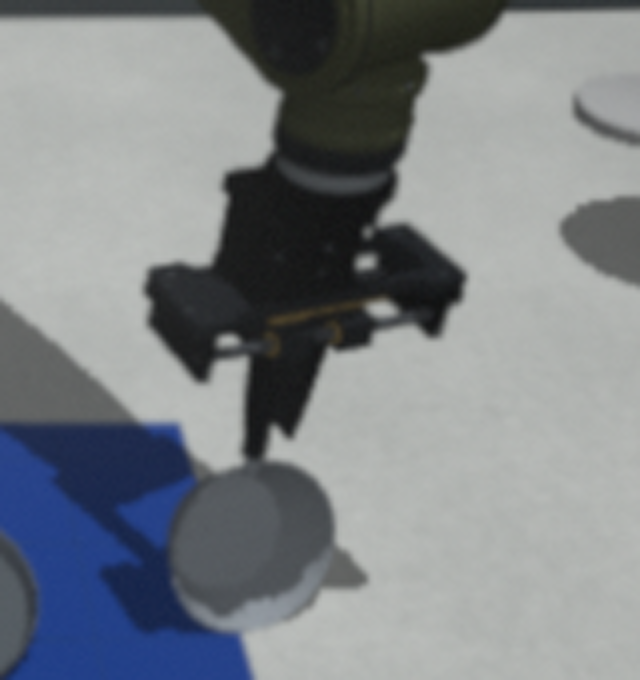

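>>> move_arm([
  [[0,0.002,0.006,0],[0,0.003,0.007,0],[0,0.003,0.008,0],[0,0.004,0.008,0],[0,0.004,0.008,0],[0,0.005,0.008,0],[0,0.006,0.008,0],[0,0.006,0.007,0],[0,0.006,0.006,0],[0,0,0,0]],
])

```text
clock: 22.63
ee_pos: [0.4553, 0.3591, 0.0704]
eef_rot: [[-0.301, -0.004, -0.954], [0.954, -0.002, -0.301], [-0.001, -1.0, 0.004]]
wrist_force: [-1.2, 0.1, 0.2]
width: 0.109
```

```bash
python3 - <<'E'
from h import *
d=grab("scene","17"); crop(d,(320,50,480,220),4,"pics/s17.png")
E
python3 go.py .64 .42 .14 107.5 34
```

```text
t 22.68 TIP [0.4566 0.3596 0.1018] ang 107.5 tilt y [-0.0017 -0.0015 -1.    ] F [ 1.1 -0.2  0.2] w 0.061 j [ 0.57  0.07  1.9  -0.    1.17 -1.3 ]
turn total 0.0 rows 1 each 0.0
shift after turn (tool) mm [   2.5  -38.2 -193. ] rows 6 each m [0.0004, -0.0064, -0.0322]
```

View pics/s17.png

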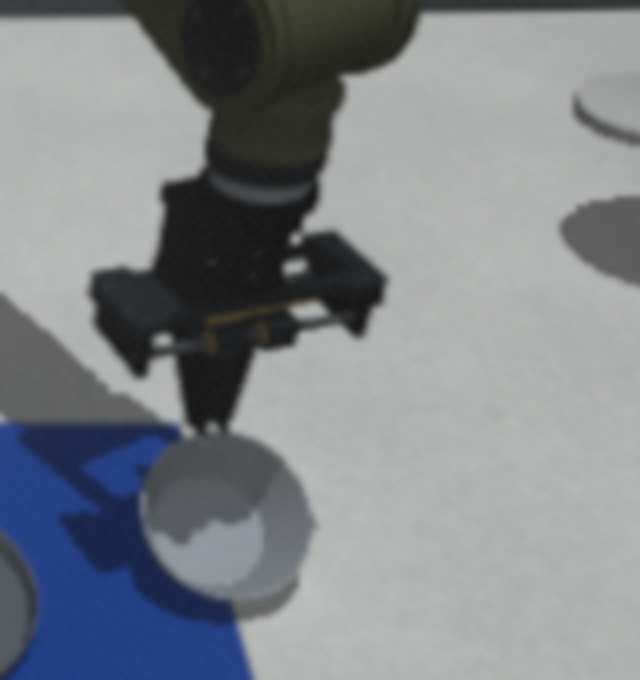

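>>> move_arm([
  [[0,0,0,0],[0,0,0,0],[0,0,0,0],[0,0,0,0]],
])

```text
clock: 23.02
ee_pos: [0.4586, 0.3605, 0.0734]
eef_rot: [[-0.3, 0.001, -0.954], [0.954, 0.0, -0.3], [0.0, -1.0, -0.001]]
wrist_force: [-0.2, -1.1, -0.0]
width: 0.006
```

Run:
```python
from h import *
o=env.observe();print(o["ee_pos"],o["width"],o["wrist_force"])
d=grab("scene","18"); crop(d,(320,50,480,220),4,"pics/s18.png")
d=grab("top","18"); crop(d,(60,180,200,330),4,"pics/t18.png")
```

```text
[0.45855615 0.3605439  0.07341676] 0.006274758473415482 [-0.15029013 -1.08320487 -0.0470385 ]
```

View pics/s18.png

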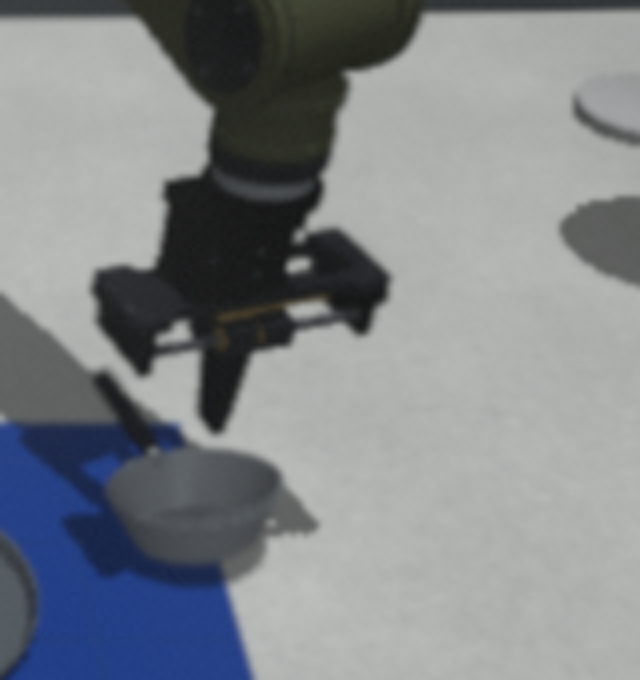

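View pics/t18.png

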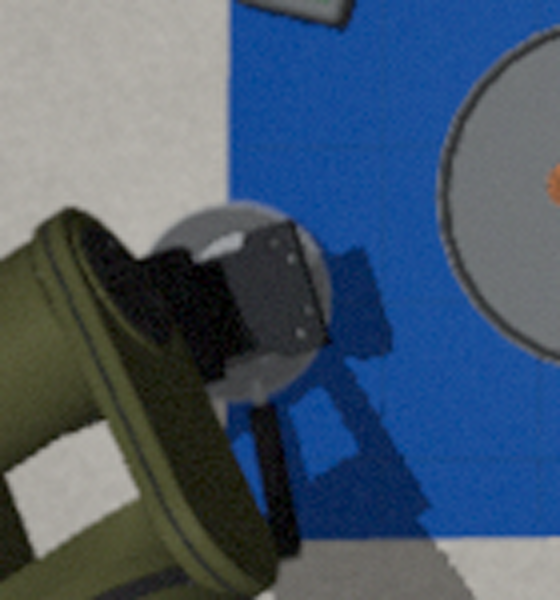

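>>> move_arm([
  [[0,-0.02,0,0],[0,-0.03,0,0],[0,-0.03,0,0],[0,-0.02,0,0],[-0.03,0,0.02,0],[-0.03,0,0.02,0],[-0.03,0,0.02,0],[0,0,0,0]],
], grip=0, newtons=20)

```text
clock: 23.78
ee_pos: [0.4263, 0.2526, 0.1728]
eef_rot: [[-0.298, -0.001, -0.955], [0.955, -0.002, -0.298], [-0.002, -1.0, 0.001]]
wrist_force: [-0.1, 0.9, 0.1]
width: 0.483
```

```bash
cat >> meas.py <<'E'
def board_mask(d):
    c=d["color"].astype(int); return c
def se_fit(d,verbose=True):
    """straightedge plate + crosses from a picture, world coordinates"""
    hsv=cv2.cvtColor(d["color"],cv2.COLOR_RGB2HSV); c=d["color"].astype(int)
    yel=(c[...,0]-c[...,2]>18)&(c[...,1]-c[...,2]>12)
    s,cc,ym=max(comp(yel,200),key=lambda t:t[0][4])
    hull=cv2.convexHull(np.argwhere(ym)[:,::-1].astype(np.int32))
    reg=np.zeros(ym.shape,np.uint8); cv2.fillConvexPoly(reg,hull,1)
    g=d["color"].mean(2); 
    return yel,ym,reg.astype(bool),g
E
python3 - <<'E'
from meas import *
d=grab("top","20"); crop(d,(285,165,440,305),5,"pics/t20.png")
crop(d,(160,170,270,290),6,"pics/t20b.png")
c=d["color"].astype(int)
for uv in((350,210),(380,220),(310,245),(345,252),(360,257),(425,265),(332,212),(430,290)): print(uv,c[uv[1],uv[0]])
print(env.observe()["ee_pos"])
E
```

```text
(350, 210) [173 169 133]
(380, 220) [168 167 129]
(310, 245) [168 166 173]
(345, 252) [105 108 110]
(360, 257) [103 107 111]
(425, 265) [ 15  70 144]
(332, 212) [64 63 54]
(430, 290) [131 140 159]
[0.42727805 0.25462073 0.17324061]
```

View pics/t20.png

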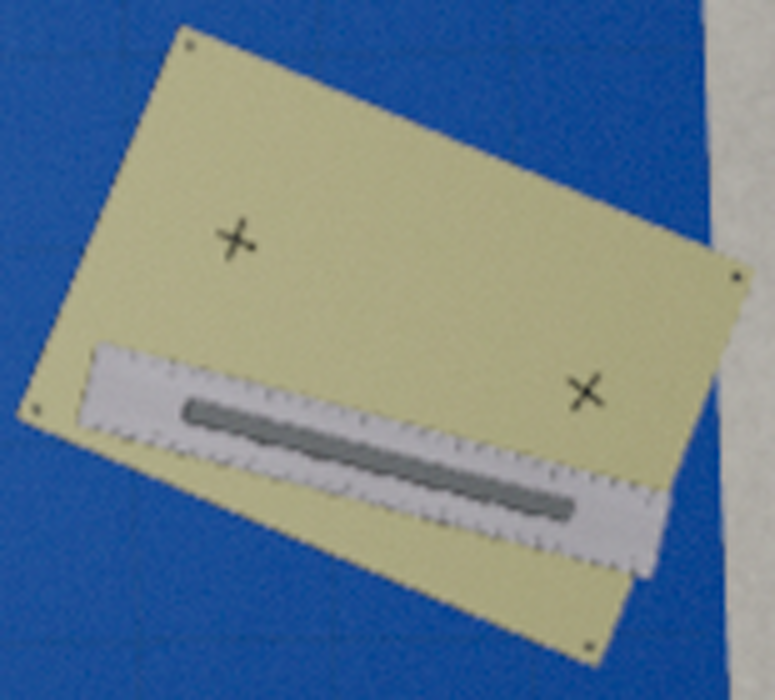

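View pics/t20b.png

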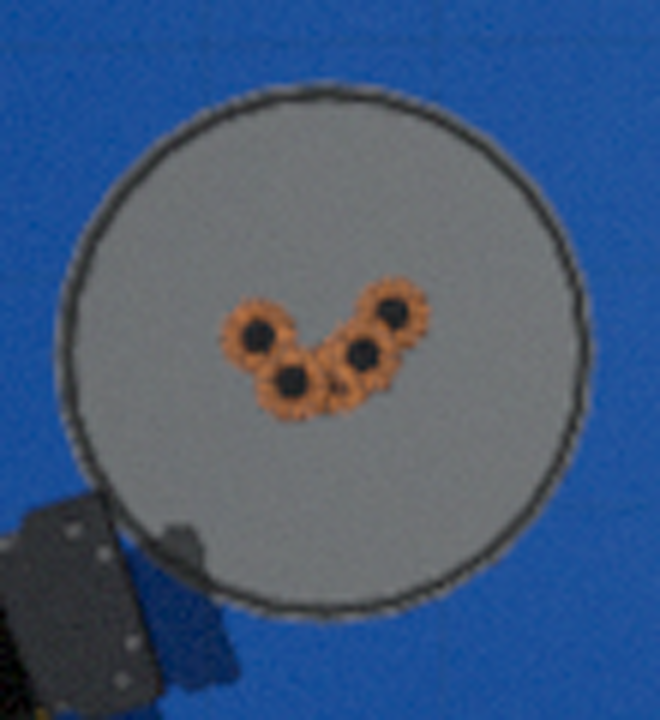

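```bash
cat >> meas.py <<'E'
def crosses(d,guess,r=7,zz=.005):
    """darkness weighted centroid round each guess pixel"""
    g=d["color"].astype(float).mean(2); out=[]
    for (u0,v0) in guess:
        for _ in range(3):
            v,u=np.mgrid[int(round(v0))-r:int(round(v0))+r+1,int(round(u0))-r:int(round(u0))+r+1]
            w=np.clip(135-g[v,u],0,None); w[w<15]=0
            u0,v0=(w*u).sum()/w.sum(),(w*v).sum()/w.sum()
        out.append((u0,v0))
    return np.array(out),onplane(d,out,zz)
def plate(d,box,top=True):
    """straightedge: mask -> rect in world at z=.010 ; also rib centroid line at z=.023"""
    c=d["color"].astype(int); x0,y0,x1,y1=box
    m=np.zeros(c.shape[:2],bool); m[y0:y1,x0:x1]=1
    rb=c[...,0]-c[...,2]
    pl=m&(rb<16)&(rb>-30)&(c.sum(2)>270)
    pl=cv2.morphologyEx(pl.astype(np.uint8),cv2.MORPH_OPEN,np.ones((3,3)))
    s,cc,k=max(comp(pl,100),key=lambda t:t[0][4])
    cn=max(cv2.findContours(cv2.morphologyEx(k.astype(np.uint8),cv2.MORPH_CLOSE,np.ones((5,5))),0,1)[0],key=len)[:,0,:].astype(float)
    P=onplane(d,cn,.010)[:,:2]
    rect=cv2.minAreaRect((P*1000).astype(np.float32))
    rib=k&(c.sum(2)<390)&(cv2.erode(cv2.morphologyEx(k.astype(np.uint8),cv2.MORPH_CLOSE,np.ones((5,5))),np.ones((9,9)))>0)
    v,u=np.nonzero(rib); Q=onplane(d,np.c_[u,v],.022)[:,:2]
    mu=Q.mean(0); V=np.linalg.eigh(np.cov(Q.T))[1][:,1]
    return k,P,rect,rib,mu,V*np.sign(V[1]),Q
E
python3 - <<'E'
from meas import *
d=load("pics/top_20.npz")
uv,X=crosses(d,[(332.5,212.5),(402,243)]); print(uv,X.round(4),np.linalg.norm(X[0]-X[1]))
l=X[0]-X[1]; print("line ang",np.degrees(np.arctan2(l[1],l[0])))
k,P,rect,rib,mu,V,Q=plate(d,(285,225,435,290)); print(rect); print("rib",mu,V,np.degrees(np.arctan2(V[1],V[0])),"len",np.ptp((Q-mu)@V),len(Q))
d=load("pics/scene0.npz"); print("scene")
c=d["color"].astype(int)
uv,X=crosses(d,[(122,189.5),(179,208.5)],5); print(uv,X.round(4))
k,P,rect,rib,mu,V,Q=plate(d,(100,160,222,205)); print(rect); print("rib",mu,V,np.degrees(np.arctan2(V[1],V[0])),"len",np.ptp((Q-mu)@V),len(Q))
E
```

```text
[[331.97496763 212.60164005]
 [401.75719872 243.0277284 ]] [[ 0.5698 -0.176   0.005 ]
 [ 0.49   -0.3523  0.005 ]] 0.1934770858442149
line ang 65.64259697449009
((457.3499450683594, -241.33274841308594), (298.696533203125, 44.50462341308594), 74.50653839111328)
rib [ 0.45742654 -0.24089881] [0.26568009 0.96406125] 74.5926319618708 len 0.20136450920137322 362
scene
[[121.35680433 189.34394042]
 [178.72093023 208.41860465]] [[ 0.4885 -0.3525  0.005 ]
 [ 0.568  -0.1749  0.005 ]]Traceback (most recent call last):
  File "<stdin>", line 9, in <module>
  File "meas.py", line 42, in plate
    v,u=np.nonzero(rib); Q=onplane(d,np.c_[u,v],.022)[:,:2]
                           ~~~~~~~^^^^^^^^^^^^^^^^^^^
  File "h.py", line 14, in onplane
    r=ray(d,uv);c=np.asarray(d["position"])
  File "h.py", line 10, in ray
    p=cv2.undistortPoints(uv,d["camera_matrix"],d["dist"]).reshape(-1,2)
      ~~~~~~~~~~~~~~~~~~~^^^^^^^^^^^^^^^^^^^^^^^^^^^^^^^^^
cv2.error: OpenCV(4.12.0) /io/opencv/modules/calib3d/src/undistort.dispatch.cpp:347: error: (-215:Assertion failed) CV_IS_MAT(_src) && CV_IS_MAT(_dst) && (_src->rows == 1 || _src->cols == 1) && (_dst->rows == 1 || _dst->cols == 1) && _src->cols + _src->rows - 1 == _dst->rows + _dst->cols - 1 && (CV_MAT_TYPE(_src->type) == CV_32FC2 || CV_MAT_TYPE(_src->type) == CV_64FC2) && (CV_MAT_TYPE(_dst->type) == CV_32FC2 || CV_MAT_TYPE(_dst->type) == CV_64FC2) in function 'cvUndistortPointsInternal'
```

```bash
python3 go.py .4574 -.2411 .06 -15.45
```

```text
t 23.83 TIP [0.4273 0.2546 0.2038] ang 107.32 tilt y [ 6.e-04  1.e-04 -1.e+00] F [0.5 0.4 0.2] w 0.49 j [ 0.43 -0.22  2.   -0.    1.36 -1.44]
turn total 122.77 rows 18 each 6.82
shift after turn (tool) mm [ 161.1  143.8 -469.8] rows 13 each m [0.0124, 0.0111, -0.0361]
```

>>> move_arm([
  [[0,0,0,6.82],[0,0,0,6.82],[0,0,0,6.82],[0,0,0,6.82],[0,0,0,6.82],[0,0,0,6.82],[0,0,0,6.82],[0,0,0,6.82],[0,0,0,6.82],[0,0,0,6.82]],
])

```text
clock: 24.67
ee_pos: [0.4283, 0.2574, 0.1734]
eef_rot: [[0.777, 0.0, -0.629], [0.629, 0.001, 0.777], [0.001, -1.0, 0.0]]
wrist_force: [0.3, -0.2, -0.2]
width: 0.499
```

>>> move_arm([
  [[0,0,0,6.82],[0,0,0,6.82],[0,0,0,6.82],[0,0,0,6.82],[0,0,0,6.82],[0,0,0,6.82],[0,0,0,6.82],[0,0,0,6.82]],
])

```text
clock: 25.33
ee_pos: [0.4283, 0.2575, 0.1734]
eef_rot: [[0.963, 0.0, 0.269], [-0.269, 0.001, 0.963], [0.0, -1.0, 0.001]]
wrist_force: [-0.1, 0.9, -0.1]
width: 0.499
```

>>> move_arm([
  [[0.0124,0.008,-0.036,0],[0.0124,0.008,-0.036,0],[0.0124,0.008,-0.036,0],[0.0124,0.008,-0.036,0],[0.0124,0.008,-0.036,0],[0.0124,0.008,-0.036,0],[0.0124,0.008,-0.036,0],[0.0124,0.008,-0.036,0],[0.0124,0.008,-0.036,0],[0.0124,0.008,-0.036,0]],
])

```text
clock: 26.17
ee_pos: [0.4534, -0.1252, 0.0934]
eef_rot: [[0.965, 0.002, 0.263], [-0.263, -0.0, 0.965], [0.002, -1.0, 0.0]]
wrist_force: [0.7, -0.2, 0.8]
width: 0.5
```

```bash
python3 go.py .4574 -.2411 .06 -15.45
```

```text
t 26.17 TIP [ 0.4534 -0.1252  0.124 ] ang -15.26 tilt y [ 1.7e-03 -3.0e-04 -1.0e+00] F [ 0.7 -0.2  0.8] w 0.5 j [-0.38 -0.21  2.13  0.    1.22 -0.12]
turn total 0.19 rows 1 each 0.19
shift after turn (tool) mm [  34.7   64.  -110.7] rows 4 each m [0.0087, 0.016, -0.0277]
```

>>> move_arm([
  [[0.0105,0.01,-0.032,0],[0.0105,0.02,-0.032,0],[0.0085,0.02,-0.025,0],[0.006,0.012,-0.017,0],[0.0025,0.002,-0.006,0],[0,0,0,0],[0,0,0,0]],
])

```text
clock: 26.75
ee_pos: [0.4604, -0.2412, 0.0298]
eef_rot: [[0.965, 0.001, 0.263], [-0.263, 0.0, 0.965], [0.0, -1.0, 0.0]]
wrist_force: [0.0, 0.6, 1.0]
width: 0.5
```

```bash
python3 go.py .4574 -.2411 .012 -15.45
python3 - <<'E'
from h import *
d=grab("scene","21"); crop(d,(80,80,240,240),4,"pics/s21.png")
E
```

```text
t 26.75 TIP [ 0.4604 -0.2412  0.0604] ang -15.28 tilt y [ 6.e-04  2.e-04 -1.e+00] F [0.  0.6 1. ] w 0.5 j [-0.59 -0.01  2.07  0.    1.09 -0.32]
turn total 0.17 rows 1 each 0.17
shift after turn (tool) mm [-3.  48.4 -0.7] rows 2 each m [-0.0015, 0.0242, -0.0004]
```

View pics/s21.png

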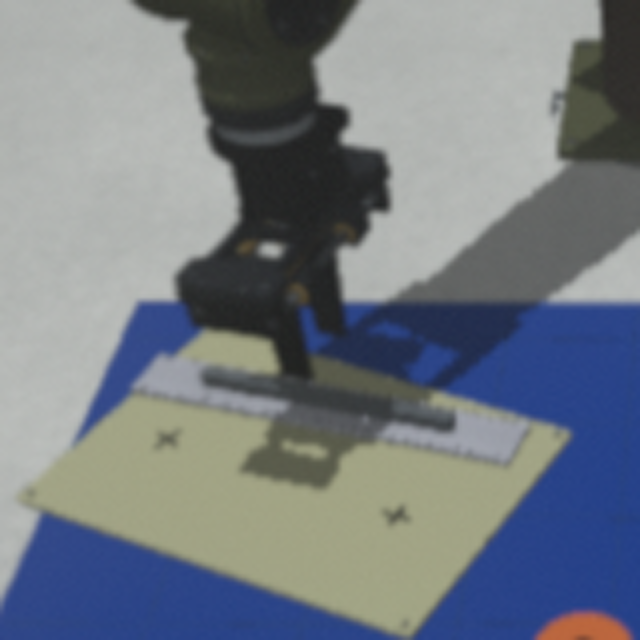

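>>> move_arm([
  [[-0.0015,0.006,0,0.17],[-0.0015,0.012,0,0],[0,0.012,0,0],[0,0.008,0,0],[0,0.005,0,0],[0,0.003,0,0],[0,0.0015,0,0],[0,0,0,0]],
])

```text
clock: 27.47
ee_pos: [0.4566, -0.2406, -0.0187]
eef_rot: [[0.964, -0.001, 0.266], [-0.266, 0.0, 0.964], [-0.001, -1.0, 0.0]]
wrist_force: [0.2, -0.4, -0.5]
width: 0.498
```

>>> move_arm([
  [[0,0,0,0],[0,0,0,0],[0,0,0,0],[0,0,0,0],[0,0,0,0],[0,0,0,0],[0,0,0,0],[0,0,0,0]],
], grip=-1, newtons=15)

```text
clock: 28.13
ee_pos: [0.4567, -0.2407, -0.0181]
eef_rot: [[0.964, -0.0, 0.267], [-0.267, 0.0, 0.964], [-0.0, -1.0, 0.0]]
wrist_force: [-0.8, 0.8, 1.8]
width: 0.124
```

```bash
python3 go.py .4574 -.2411 .012 -15.45
```

```text
t 28.13 TIP [ 0.4567 -0.2407  0.0125] ang -15.46 tilt y [-2.e-04  1.e-04 -1.e+00] F [-0.8  0.8  1.8] w 0.124 j [-0.59  0.05  2.1  -0.    0.99 -0.32]
turn total -0.01 rows 1 each -0.01
shift after turn (tool) mm [ 0.8  0.5 -0.2] rows 1 each m [0.0008, 0.0005, -0.0002]
```

```bash
python3 go.py .5092 -.2547 .0125 -24.35 6
```

```text
t 28.13 TIP [ 0.4567 -0.2407  0.0125] ang -15.46 tilt y [-2.e-04  1.e-04 -1.e+00] F [-0.8  0.8  1.8] w 0.124 j [-0.59  0.05  2.1  -0.    0.99 -0.32]
turn total 8.89 rows 2 each 4.45
shift after turn (tool) mm [53.6 -0.   8.9] rows 10 each m [0.0054, -0.0, 0.0009]
```

>>> move_arm([
  [[0,0,0,1.5],[0,0,0,2],[0,0,0,2],[0,0,0,2],[0,0,0,1.4],[0,0,0,0]],
])

```text
clock: 28.63
ee_pos: [0.4569, -0.2408, -0.0181]
eef_rot: [[0.911, 0.0, 0.413], [-0.413, -0.0, 0.911], [0.0, -1.0, -0.0]]
wrist_force: [-0.5, -0.6, 0.7]
width: 0.126
```

>>> move_arm([
  [[0.003,0,0.0005,0],[0.005,0,0.0009,0],[0.007,0,0.0012,0],[0.008,0,0.0013,0],[0.008,0,0.0013,0],[0.008,0,0.0013,0],[0.007,0,0.0012,0],[0.005,0,0.0008,0],[0.0026,0,0.0004,0],[0,0,0,0]],
])

```text
clock: 29.47
ee_pos: [0.5102, -0.255, -0.0181]
eef_rot: [[0.911, 0.001, 0.412], [-0.412, -0.0, 0.911], [0.001, -1.0, 0.0]]
wrist_force: [-1.9, -0.4, 3.5]
width: 0.126
```

```bash
python3 go.py .5092 -.2547 .0125 -24.35 6
python3 - <<'E'
from h import *
d=grab("scene","22"); crop(d,(80,140,240,250),5,"pics/s22.png")
d=grab("top","22"); crop(d,(285,165,440,305),5,"pics/t22.png")
E
```

```text
t 29.47 TIP [ 0.5102 -0.255   0.0125] ang -24.34 tilt y [ 1.e-03 -4.e-04 -1.e+00] F [-1.9 -0.4  3.5] w 0.126 j [-0.56  0.16  1.98  0.    1.   -0.13]
turn total 0.01 rows 1 each 0.01
shift after turn (tool) mm [-1.1 -0.  -0.1] rows 1 each m [-0.0011, -0.0, -0.0001]
```

View pics/s22.png

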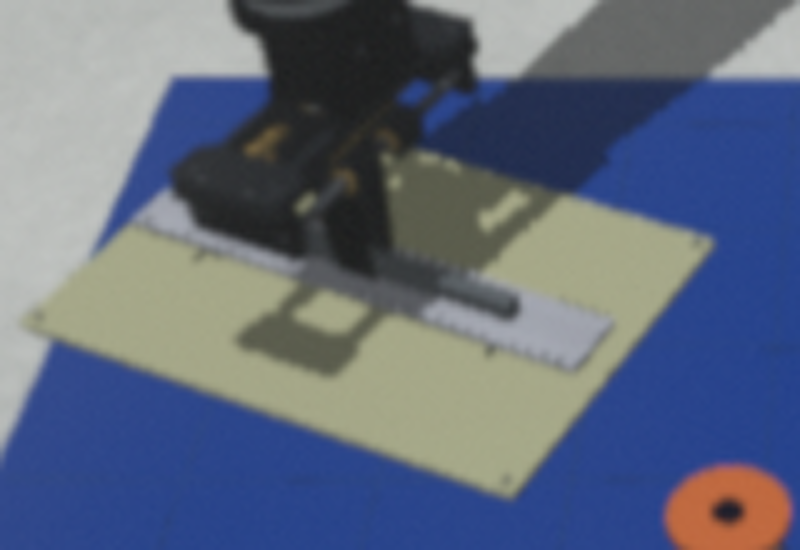

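View pics/t22.png

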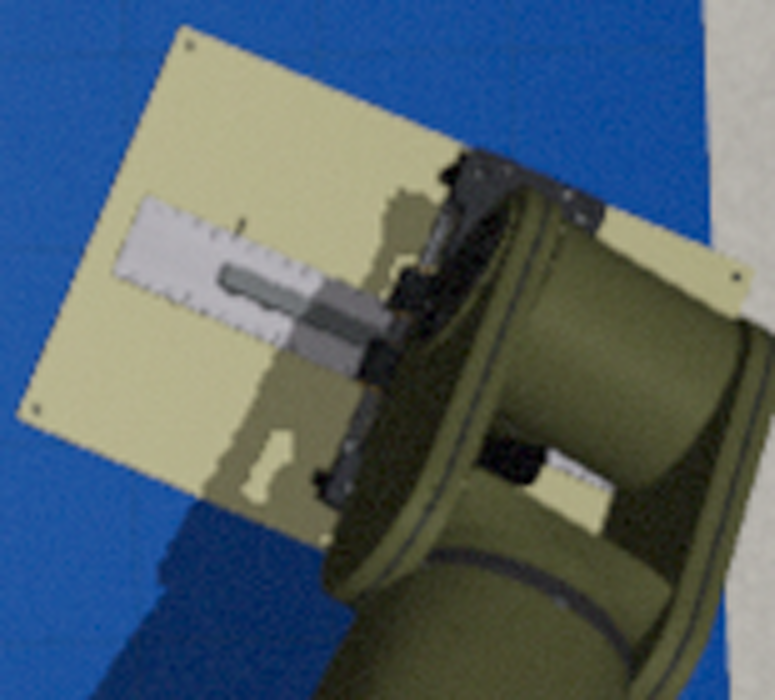

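>>> move_arm([
  [[0,0,0,0],[0,0,0,0],[0,0,0,0]],
])

```text
clock: 29.82
ee_pos: [0.5098, -0.2549, -0.0181]
eef_rot: [[0.911, 0.002, 0.412], [-0.412, -0.001, 0.911], [0.002, -1.0, 0.0]]
wrist_force: [2.0, -0.5, 1.1]
width: 0.123
```

>>> move_arm([
  [[0,0,0,0],[0,0,0,0],[0,0,0,0],[0,0,0,0]],
], grip=-0.2)

```text
clock: 30.15
ee_pos: [0.5087, -0.2544, -0.0187]
eef_rot: [[0.911, -0.001, 0.412], [-0.412, 0.0, 0.911], [-0.001, -1.0, 0.0]]
wrist_force: [-0.6, 0.2, 0.3]
width: 0.346
```

>>> move_arm([
  [[0,-0.005,0,0],[0,-0.012,0,0],[0,-0.03,0,0],[0,-0.03,0,0],[0,-0.03,0,0],[0,0,0.04,0],[0,0,0.04,0],[0,0,0.04,0],[0,0,0.04,0],[0,0,0.04,0]],
])

```text
clock: 30.98
ee_pos: [0.5926, -0.0709, 0.0905]
eef_rot: [[0.911, 0.002, 0.413], [-0.413, -0.0, 0.911], [0.002, -1.0, 0.0]]
wrist_force: [0.6, -0.2, -0.4]
width: 0.397
```

```bash
python3 go.py .5092 -.2547 .0125 -24.35 6
python3 - <<'E'
from meas import *
d=grab("scene","23"); crop(d,(80,140,240,250),5,"pics/s23.png")
d=grab("top","23"); crop(d,(285,165,440,305),5,"pics/t23.png")
E
```

```text
t 30.98 TIP [ 0.5926 -0.0709  0.1211] ang -24.38 tilt y [ 2.e-03 -5.e-04 -1.e+00] F [ 0.6 -0.2 -0.4] w 0.397 j [-0.21  0.08  1.86 -0.    1.2   0.22]
turn total -0.03 rows 1 each -0.03
shift after turn (tool) mm [  -0.3  108.6 -201.8] rows 39 each m [-0.0, 0.0028, -0.0052]
```

View pics/t23.png

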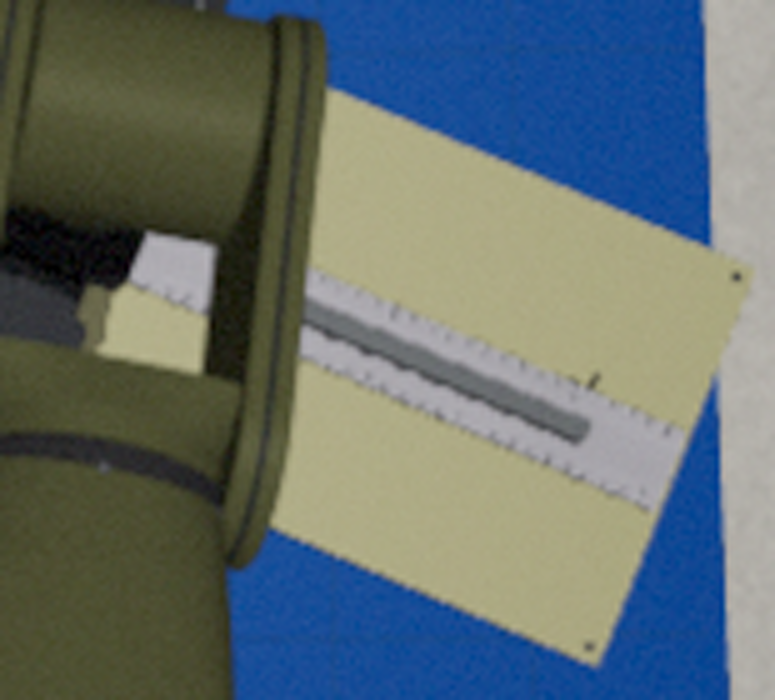

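View pics/s23.png

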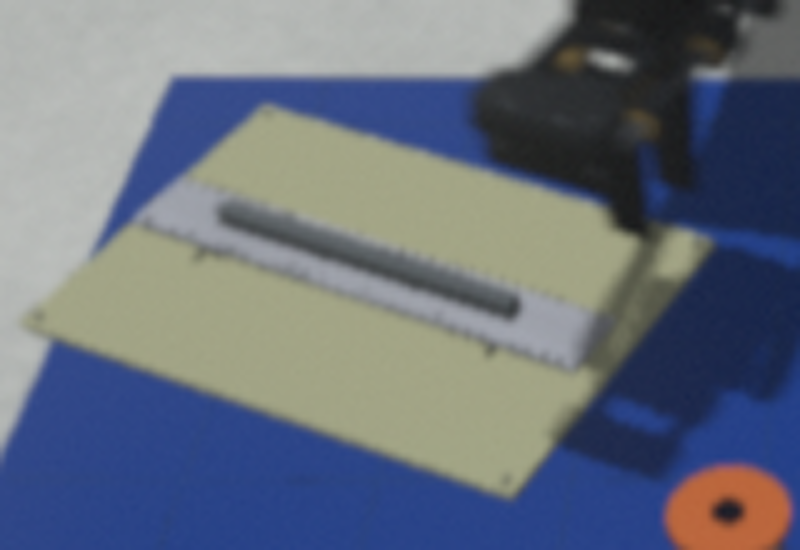

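```bash
python3 go.py .47 .13 .14 -24.35 40
```

```text
t 31.08 TIP [ 0.5937 -0.068   0.121 ] ang -24.02 tilt y [ 0.0024  0.001  -1.    ] F [-0.1 -0.1 -0.6] w 0.4 j [-0.2   0.08  1.86  0.    1.2   0.21]
turn total 0.33 rows 1 each 0.33
shift after turn (tool) mm [-194.3  -19.   129.3] rows 6 each m [-0.0324, -0.0032, 0.0216]
```

>>> move_arm([
  [[-0.02,-0.004,0.013,0],[-0.035,-0.004,0.023,0],[-0.035,-0.004,0.023,0],[-0.035,-0.004,0.023,0],[-0.035,-0.004,0.023,0],[-0.02,0,0.013,0],[-0.014,0,0.01,0],[0,0,0,0]],
])

```text
clock: 31.75
ee_pos: [0.4673, 0.1244, 0.1096]
eef_rot: [[0.912, 0.001, 0.409], [-0.409, 0.001, 0.912], [0.001, -1.0, 0.001]]
wrist_force: [-0.1, 0.4, 0.0]
width: 0.399
```

```bash
cat > se.py <<'E'
import sys
from meas import *
from scipy.ndimage import map_coordinates
tag=sys.argv[1]
A=np.array([.5694,-.1757]);B=np.array([.4894,-.3523])
# crosses per camera from the first pictures (same camera => same bias)
C={"top":np.array([[.5698,-.1760],[.4900,-.3523]]),"scene":np.array([[.5680,-.1749],[.4885,-.3525]])}
for n in ("top","scene"):
    d=grab(n,tag); a,b=C[n]; u=(a-b)/np.linalg.norm(a-b); nrm=np.array([u[1],-u[0]]) # away from robot
    c=d["color"].astype(float); f=c[...,0]-c[...,2]  # yellow:+38 plate:-5
    z=.010 if n=="top" else .0075
    L=np.linalg.norm(a-b); T=np.linspace(-.03,L+.03,50); S=np.arange(-.012,.012,.0005); off=[]
    for t in T:
        P=np.c_[(b+u*t)+nrm*S[:,None],np.full(len(S),z)]
        uv=proj(d,P); v=map_coordinates(f,[uv[:,1],uv[:,0]],order=1)
        g=map_coordinates(c.mean(2),[uv[:,1],uv[:,0]],order=1)
        if v[:6].mean()>8 or v[-6:].mean()<22: continue
        th=(v[:6].mean()+v[-6:].mean())/2; k=np.argmax(v>th); off.append((t,S[k-1]+(th-v[k-1])/(v[k]-v[k-1])*.0005 if k else np.nan))
    off=np.array(off)
    if len(off)<5: print(n,"few",len(off)); continue
    p=np.polyfit(off[:,0],off[:,1],1); r=off[:,1]-np.polyval(p,off[:,0]); ok=np.abs(r)<.0015
    p=np.polyfit(off[ok,0],off[ok,1],1)
    print(n,len(off),ok.sum(),"edge beyond cross centre (+ away from robot) mm: at B %.2f at A %.2f"%(np.polyval(p,0)*1e3,np.polyval(p,L)*1e3),"angle off deg %.2f"%np.degrees(p[0]))
    crop(d,(285,165,440,305) if n=="top" else (80,140,240,250),5,f"pics/se_{n}_{tag}.png")
E
python3 se.py 24; python3 go.py .47 .13 .14 -24.35 40;  python3 - <<'E'
from h import *
d=load("pics/top_24.npz"); crop(d,(160,170,270,290),6,"pics/t24.png")
d=load("pics/scene_24.npz"); crop(d,(240,160,340,240),7,"pics/s24.png")
E
```

```text
top 50 50 edge beyond cross centre (+ away from robot) mm: at B 1.70 at A 1.72 angle off deg 0.01
scene 48 48 edge beyond cross centre (+ away from robot) mm: at B 2.45 at A 3.30 angle off deg 0.25
t 31.85 TIP [0.4689 0.1225 0.1401] ang -24.3 tilt y [ 1.6e-03 -4.0e-04 -1.0e+00] F [-0.3  0.1  0.2] w 0.399 j [ 0.15 -0.19  2.09 -0.    1.25  0.57]
turn total 0.05 rows 1 each 0.05
shift after turn (tool) mm [-2.1  0.1  7.3] rows 1 each m [-0.0021, 0.0001, 0.0073]
```

View pics/se_top_24.png

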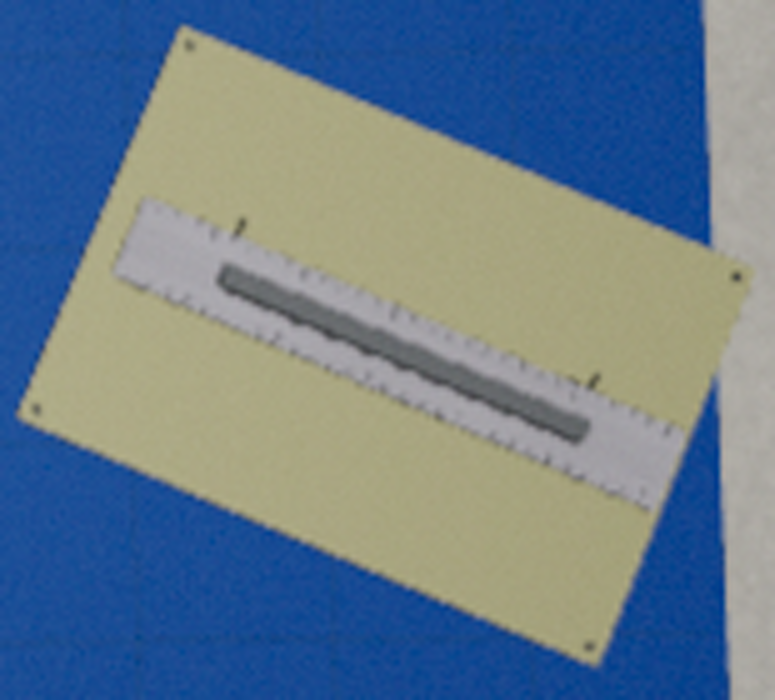

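View pics/t24.png

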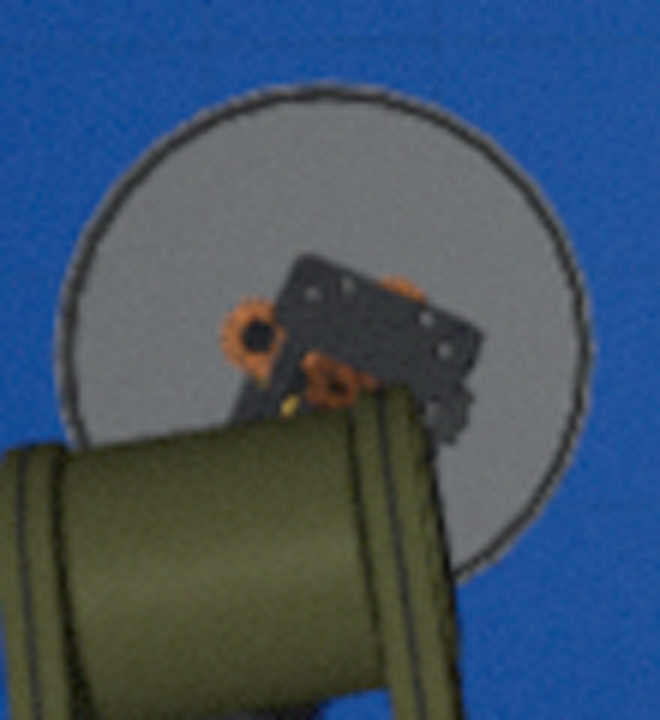

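View pics/s24.png

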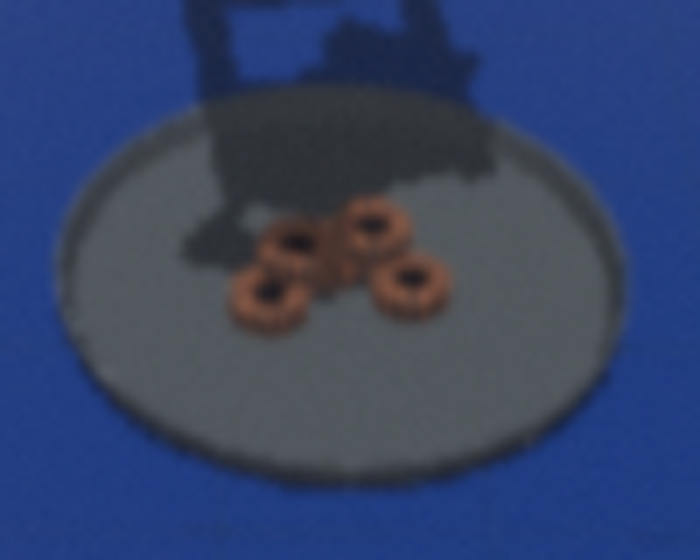

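```bash
python3 - <<'E'
from meas import *
d=load("pics/top_24.npz")
k,P,rect,rib,mu,V,Q=plate(d,(300,200,425,270)); print(rect,mu,np.degrees(np.arctan2(V[1],V[0])))
a,b=np.array([.5698,-.1760]),np.array([.49,-.3523]);u=(a-b)/np.linalg.norm(a-b);n=np.array([u[1],-u[0]]);m=(a+b)/2
print("rect offset",(np.array(rect[0])-m*1e3)@n+22,"rib",(mu-m)@n*1e3+22)
# median near / far edges from contour
s=(P-m)@n*1e3; t=(P-m)@u*1e3; ok=np.abs(t)<110
print("far",np.median(s[ok&(s>-20)]),"near",np.median(s[ok&(s<-30)]))
E
sed -i 's/else .0075/else .005/' se.py
python3 - <<'E'
E
sed 's/d=grab(n,tag)/d=load(f"pics\/{n}_{tag}.npz")/' se.py > se_l.py; python3 se_l.py 24
```

```text
((510.78643798828125, -256.7746276855469), (301.91656494140625, 45.130794525146484), 65.6270980834961) [ 0.51064983 -0.25663524] 65.78612511631438
rect offset 1.5458378724858797 rib 1.363912543955486
far 0.3352340694385037 near -41.33851540018559
top 50 50 edge beyond cross centre (+ away from robot) mm: at B 1.70 at A 1.72 angle off deg 0.01
scene 49 49 edge beyond cross centre (+ away from robot) mm: at B 0.46 at A 1.29 angle off deg 0.24
```

>>> move_arm([
  [[-0.02,0,-0.02,0],[-0.02,0,-0.035,0],[-0.01,0,-0.038,0],[-0.01,0,-0.035,0],[0,0,0,0]],
], grip=0.3)

```text
clock: 32.27
ee_pos: [0.3587, 0.0268, 0.1083]
eef_rot: [[0.909, -0.0, 0.418], [-0.418, -0.002, 0.909], [0.001, -1.0, -0.002]]
wrist_force: [0.8, 0.3, 1.1]
width: 0.639
```

Run:
```python
from h import *
d=grab("top","25"); crop(d,(185,195,245,255),10,"pics/t25.png"); W=xyz(d)
print("z mm"); 
for v in range(216,246,2): print(v,' '.join("%3d"%round(1000*W[v,u,2]) for u in range(192,240,2)))
d=grab("scene","25"); crop(d,(265,180,315,215),14,"pics/s25.png")
```

```text
z mm
216   5  -2   2   3   2   0   1  -3   2   5   5   4   3   7   3  15  13  12  -1   1  -3   1   3  -1
218   0   0   0   1   5   1   3   6   0   0   0   2   2   1  15  14   9  10  13   4   0   2   1  -2
220   0   5   1   4  15  11  14   5   1   1   0   3   3   1  11  11   8  10  13  13   3   0   1   3
222   4  -2  -1  12  15  15  16  10   3   3   4   0   3   0  21   9  12  13  13  14  -4   4   4   3
224  -2   4   5  12  13   9  12  17  10   1   4   1  19  26  20  23  11  13   9   4   3  -1   6   0
226   4   7   2  11  14  14   7  13  14  -4   7  25  24  18  23  20  24  13  14  -1   1   1   0  -2
228  -1   3   2  12  13  14   8  25  25  22  21  24  24  24  20  22  24  25  -2   2   0   5   1   5
230   6   4   2   1  13   9  23  31  19  22  22  28  23  24  21  21  25  19   2   1   3   2   1   5
232   3   3   4  -1   3   3  23  21  20  21  26   8  27  24  23  28  25   3   5   2   4   6   4  -1
234   5  -1   1   1   6  24  21  29  25  25  22  13  14  26  24  22   1   4   5   5   2   2   4   2
236   2   0   5   5   4  -4  20  27  20  25  25  11  14  15  13   3  -1   0   6   3   1   5   4   2
238   4   3   4   4   0  -1  22  27  20  25   2   2   4   2   6   2   5   2   6   1   4   2   1   3
240   4  -3  -3   3  -2   4   5   1   6  -2   5   5   4   2   0   3   3   2   5   4   3   4   0   2
242   4   5  -3   2   0   5  -1   3   4   5   3   2  -1   6   4   3   2   5  -2   5   4   0   2   1
244   3   2   6   1   2   1  -1   4   0   3   0   4   1   1   1  -1   6   1   5   2   3   2  -2   4
```

View pics/t25.png

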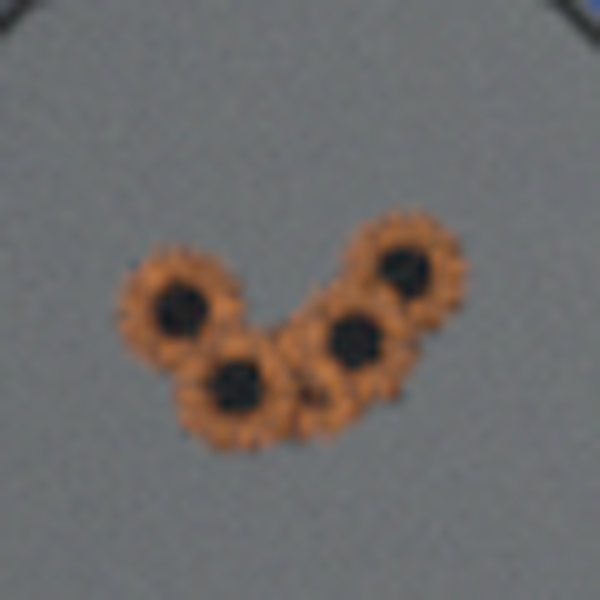

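View pics/s25.png

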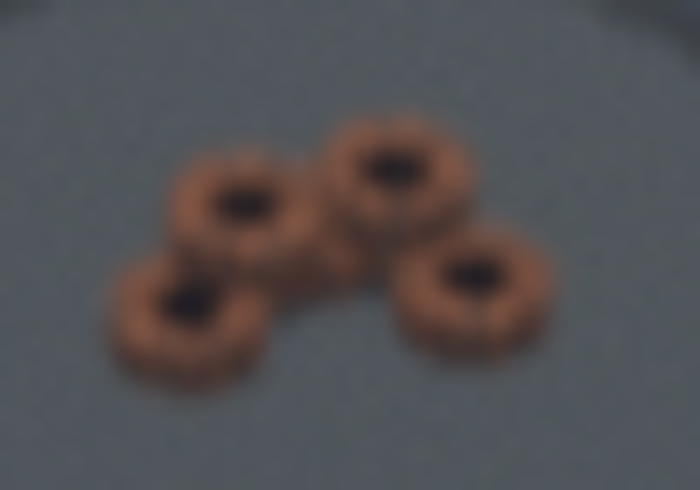

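```bash
cat > ch.py <<'E'
import sys
from meas import *
def centres(d,box=(175,195,255,265),thr=55):
    x0,y0,x1,y1=box; g=d["color"].astype(int).max(2)
    m=np.zeros(g.shape,bool); m[y0:y1,x0:x1]=g[y0:y1,x0:x1]<thr
    c=d["color"].astype(int); o=(c[...,0]-c[...,2]>25).astype(np.uint8)
    out=[]
    for s,cc,k in comp(m,5):
        # must be surrounded by orange
        ring=cv2.dilate(k.astype(np.uint8),np.ones((7,7)))-k
        if (ring&o).sum()>.4*ring.sum():
            v,u=np.nonzero(cv2.dilate(k.astype(np.uint8),np.ones((3,3)))); w=np.clip(80-g[v,u],0,None)
            out.append(((w*u).sum()/w.sum(),(w*v).sum()/w.sum(),s[4]))
    return out
if __name__=="__main__":
    tag=sys.argv[1]; zt=float(sys.argv[2])
    d=grab("top",tag) if len(sys.argv)<4 else load(f"pics/top_{tag}.npz")
    for u,v,a in centres(d): print((round(u,1),round(v,1)),a,[ (z,onplane(d,[(u,v)],z)[0,:2].round(4)) for z in (zt,.014)])
E
python3 ch.py 25 .025 l
```

```text
(np.float64(225.2), np.float64(221.7)) 17 [(0.025, array([0.549 , 0.0972])), (0.014, array([0.5493, 0.0977]))]
(np.float64(202.7), np.float64(225.7)) 16 [(0.025, array([0.5398, 0.1537])), (0.014, array([0.54  , 0.1548]))]
(np.float64(220.1), np.float64(228.7)) 18 [(0.025, array([0.5316, 0.1101])), (0.014, array([0.5318, 0.1107]))]
(np.float64(208.2), np.float64(233.2)) 19 [(0.025, array([0.5207, 0.1399])), (0.014, array([0.5208, 0.1408]))]
```

```bash
python3 go.py .5308 .1105 .05 20 36
```

```text
t 32.37 TIP [0.3615 0.0292 0.1398] ang -24.61 tilt y [ 2.2e-03 -2.0e-04 -1.0e+00] F [ 0.3  0.9 -0.9] w 0.646 j [-0.07 -0.53  2.33 -0.    1.34  0.36]
turn total -44.61 rows 7 each -6.37
shift after turn (tool) mm [186.9  89.8  18.5] rows 6 each m [0.0311, 0.015, 0.0031]
```

>>> move_arm([
  [[0,0,0,-6.37],[0,0,0,-6.37],[0,0,0,-6.37],[0,0,0,-6.37],[0,0,0,-6.37],[0,0,0,-6.37],[0,0,0,-6.37],[0,0,0,0]],
], grip=0.05)

```text
clock: 33.03
ee_pos: [0.3621, 0.031, 0.1089]
eef_rot: [[0.938, -0.0, -0.348], [0.348, 0.0, 0.938], [-0.0, -1.0, 0.0]]
wrist_force: [0.3, 0.1, -0.8]
width: 0.524
```

>>> move_arm([
  [[0.018,0,0.002,0],[0.03,0.01,0.003,0],[0.035,0.02,0.003,0],[0.035,0.02,0.003,0],[0.035,0.02,0.003,0],[0.02,0.012,0.002,0],[0.012,0.006,0.001,0],[0,0,0,0],[0,0,0,0]],
])

```text
clock: 33.78
ee_pos: [0.5291, 0.1111, 0.0197]
eef_rot: [[0.939, -0.002, -0.345], [0.345, -0.0, 0.939], [-0.002, -1.0, 0.0]]
wrist_force: [-0.3, -0.7, -0.1]
width: 0.524
```

```bash
python3 go.py .5308 .1105 .0165 20 36
```

```text
t 33.78 TIP [0.5291 0.1111 0.0503] ang 20.17 tilt y [-2.1e-03 -3.0e-04 -1.0e+00] F [-0.3 -0.7 -0.1] w 0.524 j [ 0.11  0.05  2.03 -0.    1.07 -0.24]
turn total 0.17 rows 1 each 0.17
shift after turn (tool) mm [ 1.4 33.8 -1.2] rows 1 each m [0.0014, 0.0338, -0.0012]
```

>>> move_arm([
  [[0.001,0.005,-0.001,0],[0,0.009,0,0],[0,0.009,0,0],[0,0.006,0,0],[0,0.003,0,0],[0,0.0015,0,0],[0,0,0,0]],
])

```text
clock: 34.37
ee_pos: [0.5297, 0.1101, -0.0134]
eef_rot: [[0.938, -0.001, -0.346], [0.346, -0.0, 0.938], [-0.001, -1.0, 0.0]]
wrist_force: [0.1, 0.8, -0.0]
width: 0.524
```

>>> move_arm([
  [[0,0,0,0],[0,0,0,0],[0,0,0,0],[0,0,0,0],[0,0,0,0]],
], grip=-1, newtons=10)

```text
clock: 34.78
ee_pos: [0.5305, 0.1103, -0.0125]
eef_rot: [[0.938, 0.001, -0.346], [0.346, 0.0, 0.938], [0.001, -1.0, -0.0]]
wrist_force: [-0.5, 0.3, 1.4]
width: 0.329
```

```bash
python3 go.py .5308 .1105 .06 20 36
```

```text
t 34.78 TIP [0.5305 0.1103 0.0181] ang 20.24 tilt y [ 7.e-04  0.e+00 -1.e+00] F [-0.5  0.3  1.4] w 0.329 j [ 0.11  0.1   2.04 -0.    1.01 -0.25]
turn total 0.24 rows 1 each 0.24
shift after turn (tool) mm [  0.3 -41.9   0.1] rows 2 each m [0.0002, -0.021, 0.0001]
```

>>> move_arm([
  [[0,-0.005,0,0],[0,-0.012,0,0],[0,-0.02,0,0],[0,-0.02,0,0],[0,-0.01,0,-6],[0,0,0,-6.5],[0,0,0,-6.6],[0,0,0,-6.6],[0,0,0,-6.6],[0,0,0,-6.6]],
])

```text
clock: 35.62
ee_pos: [0.5305, 0.1103, 0.0554]
eef_rot: [[0.508, 0.001, -0.861], [0.861, 0.0, 0.508], [0.001, -1.0, -0.001]]
wrist_force: [0.5, -0.0, -0.3]
width: 0.328
```

```bash
python3 go.py .502 -.3726 .06 65.65 40
python3 - <<'E'
from h import *
d=grab("scene","26"); crop(d,(240,120,340,230),5,"pics/s26.png")
E
```

```text
t 35.62 TIP [0.5305 0.1103 0.086 ] ang 59.47 tilt y [ 1.2e-03  2.0e-04 -1.0e+00] F [ 0.5 -0.  -0.3] w 0.328 j [ 0.11  0.    2.    0.    1.13 -0.93]
turn total -6.18 rows 1 each -6.18
shift after turn (tool) mm [-451.7   26.  -173.1] rows 13 each m [-0.0347, 0.002, -0.0133]
```

View pics/s26.png

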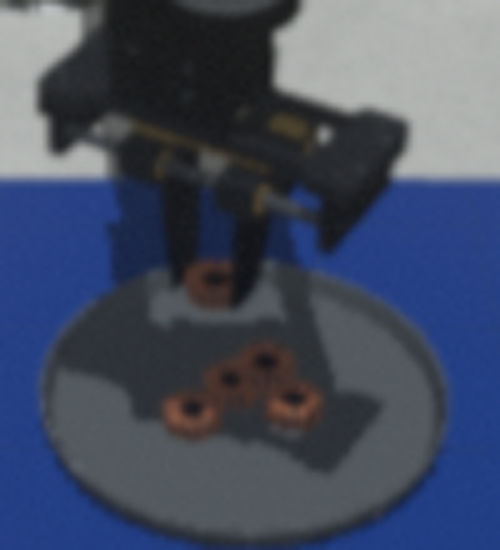

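>>> move_arm([
  [[0,0,0,-6.2],[-0.02,0,-0.008,0],[-0.036,0,-0.014,0],[-0.038,0,-0.0145,0],[-0.038,0,-0.0145,0],[-0.038,0,-0.0145,0],[-0.038,0,-0.0145,0],[-0.038,0,-0.0145,0],[-0.038,0,-0.0145,0],[-0.038,0,-0.0145,0]],
])

```text
clock: 36.5
ee_pos: [0.5079, -0.2361, 0.0553]
eef_rot: [[0.42, 0.001, -0.908], [0.908, -0.001, 0.42], [-0.0, -1.0, -0.001]]
wrist_force: [0.1, 0.3, -0.6]
width: 0.331
```

>>> move_arm([
  [[-0.038,0,-0.0145,0],[-0.035,0,-0.0135,0],[-0.03,0.004,-0.0115,0],[-0.018,0.01,-0.007,0],[-0.008,0.01,-0.004,0],[0,0,0,0],[0,0,0,0]],
])

```text
clock: 37.08
ee_pos: [0.4995, -0.3711, 0.0291]
eef_rot: [[0.418, -0.002, -0.908], [0.908, 0.002, 0.418], [0.001, -1.0, 0.002]]
wrist_force: [0.2, -0.6, -0.4]
width: 0.33
```

```bash
python3 go.py .502 -.3726 .009 65.65 40
```

```text
t 37.08 TIP [ 0.4995 -0.3711  0.0597] ang 65.27 tilt y [-0.0017  0.0022 -1.    ] F [ 0.2 -0.6 -0.4] w 0.33 j [-0.73  0.21  1.83  0.    1.11 -1.86]
turn total -0.38 rows 1 each -0.38
shift after turn (tool) mm [-0.3 50.7 -2.9] rows 2 each m [-0.0002, 0.0254, -0.0015]
```

>>> move_arm([
  [[0,0.006,-0.003,-0.3],[0,0.012,0,0],[0,0.013,0,0],[0,0.01,0,0],[0,0.006,0,0],[0,0.003,0,0],[0,0,0,0],[0,0,0,0]],
])

```text
clock: 37.75
ee_pos: [0.503, -0.3736, -0.02]
eef_rot: [[0.412, 0.0, -0.911], [0.911, -0.0, 0.412], [-0.0, -1.0, -0.0]]
wrist_force: [0.0, 0.1, -1.2]
width: 0.331
```

```bash
python3 go.py .4993 -.3714 .009 65.65 40;python3 - <<'E'
from h import *
d=grab("scene","27"); crop(d,(80,140,180,230),7,"pics/s27.png")
E
```

```text
t 37.75 TIP [ 0.503  -0.3736  0.0106] ang 65.64 tilt y [ 2.e-04 -3.e-04 -1.e+00] F [ 0.   0.1 -1.2] w 0.331 j [-0.72  0.27  1.84 -0.    1.02 -1.87]
turn total -0.01 rows 1 each -0.01
shift after turn (tool) mm [0.5 1.6 4.2] rows 1 each m [0.0005, 0.0016, 0.0042]
```

View pics/s27.png

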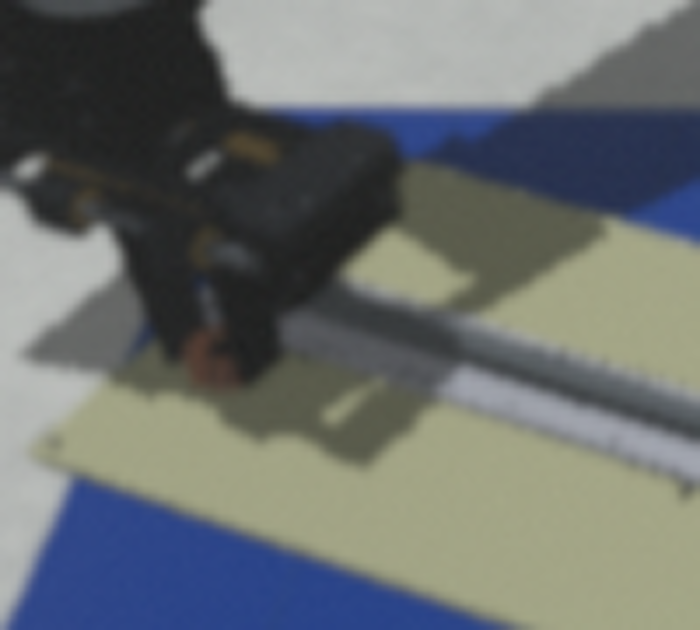

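>>> move_arm([
  [[0,0.001,0.001,0],[0,0.0005,0.001,0],[0,0,0.001,0],[0,0,0.001,0],[0,0,0,0],[0,0,0,0]],
])

```text
clock: 38.3
ee_pos: [0.4992, -0.372, -0.0213]
eef_rot: [[0.413, 0.0, -0.911], [0.911, -0.0, 0.413], [-0.0, -1.0, -0.0]]
wrist_force: [-0.0, -0.6, -1.6]
width: 0.331
```

>>> move_arm([
  [[0,0,0,0],[0,0,0,0],[0,0,0,0]],
], grip=-0.1)

```text
clock: 38.55
ee_pos: [0.4992, -0.3718, -0.0214]
eef_rot: [[0.413, -0.0, -0.911], [0.911, 0.0, 0.413], [0.0, -1.0, 0.0]]
wrist_force: [-0.3, 0.7, 0.9]
width: 0.44
```

```bash
python3 go.py .4993 -.3714 .05 65.65 40
```

```text
t 38.55 TIP [ 0.4992 -0.3718  0.0092] ang 65.63 tilt y [-1.e-04  1.e-04 -1.e+00] F [-0.3  0.7  0.9] w 0.44 j [-0.73  0.27  1.85  0.    1.02 -1.87]
turn total -0.02 rows 1 each -0.02
shift after turn (tool) mm [  0.4 -40.8   0. ] rows 2 each m [0.0002, -0.0204, 0.0]
```

Now up, and back to the tray for the second upper choke; I check the placing from there.

>>> move_arm([
  [[0,-0.005,0,0],[0,-0.015,0,0],[0,-0.025,0,0],[0,-0.025,0,0],[0.035,0,0.013,0],[0.038,0,0.0145,0],[0.038,0,0.0145,0],[0.038,0,0.0145,0],[0.038,0,0.0145,0],[0.038,0,0.0145,0]],
], grip=0.05)

```text
clock: 39.38
ee_pos: [0.514, -0.1299, 0.0492]
eef_rot: [[0.413, 0.001, -0.911], [0.911, -0.0, 0.413], [0.0, -1.0, -0.001]]
wrist_force: [0.7, 0.3, -0.0]
width: 0.524
```

>>> move_arm([
  [[0.038,0,0.0145,5],[0.038,0,0.0145,5],[0.038,0,0.0145,5],[0.03,0,0.0145,5],[0.02,0,0.01,5],[0,0,0,5],[0,0,0,5]],
])

```text
clock: 39.97
ee_pos: [0.5471, 0.0441, 0.0491]
eef_rot: [[0.861, 0.001, -0.508], [0.508, -0.0, 0.861], [0.0, -1.0, -0.0]]
wrist_force: [0.4, 0.4, -0.5]
width: 0.525
```

```bash
python3 se.py 28; python3 ch.py 28 .025 l; python3 go.py .5199 .1403 .05 20 40
```

```text
top 50 49 edge beyond cross centre (+ away from robot) mm: at B 1.51 at A 1.68 angle off deg 0.05
scene 49 42 edge beyond cross centre (+ away from robot) mm: at B -0.32 at A 1.54 angle off deg 0.55
(np.float64(217.9), np.float64(209.1)) 7 [(0.025, array([0.5811, 0.1152])), (0.014, array([0.5818, 0.1159]))]
(np.float64(202.7), np.float64(225.7)) 16 [(0.025, array([0.5397, 0.1537])), (0.014, array([0.5399, 0.1548]))]
(np.float64(217.1), np.float64(226.6)) 6 [(0.025, array([0.537 , 0.1175])), (0.014, array([0.5372, 0.1182]))]
(np.float64(208.3), np.float64(233.2)) 16 [(0.025, array([0.5206, 0.1399])), (0.014, array([0.5206, 0.1408]))]
(np.float64(216.9), np.float64(235.0)) 5 [(0.025, array([0.5159, 0.1182])), (0.014, array([0.5159, 0.1189]))]
(np.float64(216.1), np.float64(255.7)) 14 [(0.025, array([0.4641, 0.1207])), (0.014, array([0.4636, 0.1214]))]
t 40.07 TIP [0.5468 0.043  0.0795] ang 30.71 tilt y [ 3.e-04 -0.e+00 -1.e+00] F [-0.5 -0.7  0.5] w 0.524 j [-0.02  0.02  1.99 -0.    1.12 -0.56]
turn total 10.71 rows 2 each 5.36
shift after turn (tool) mm [  8.   29.5 100.6] rows 3 each m [0.0027, 0.0098, 0.0335]
```

View pics/se_top_28.png

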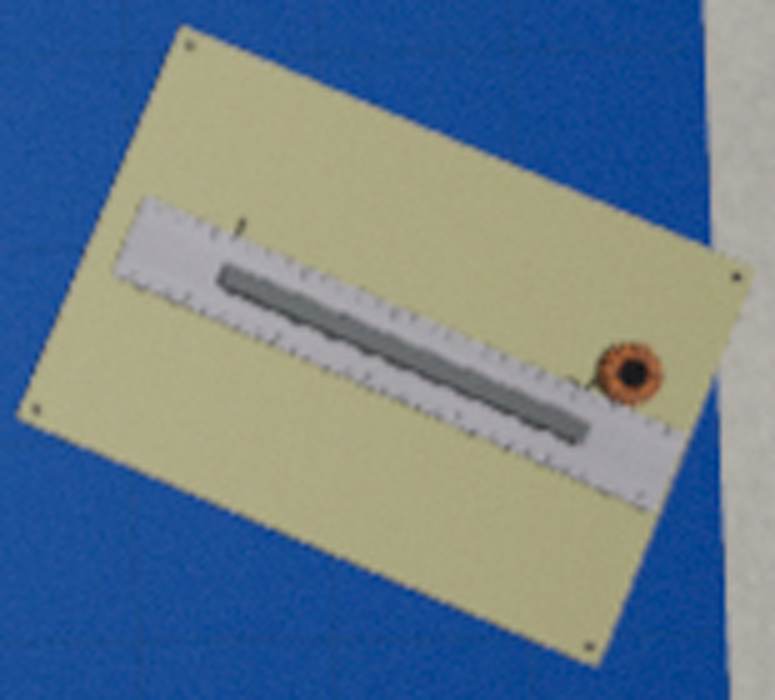

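View pics/se_scene_28.png

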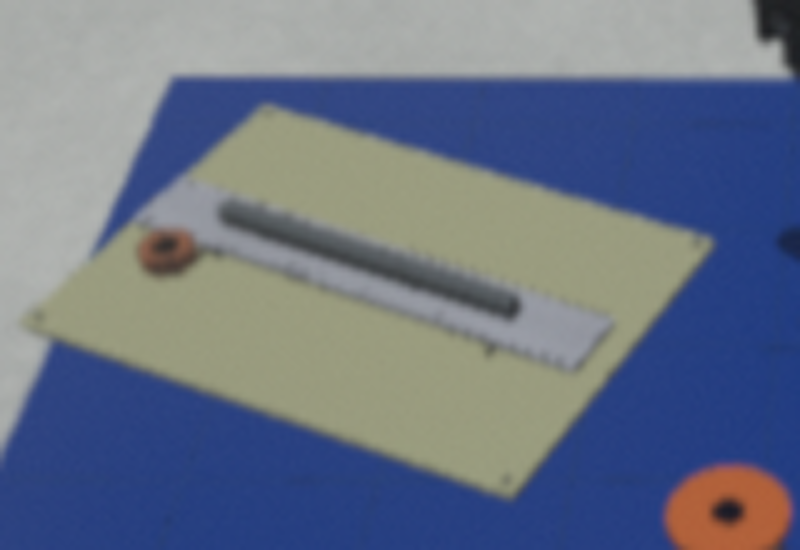

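>>> move_arm([
  [[0,0,0,5.4],[0,0,0,5.3],[0.002,0.004,0.022,0],[0.003,0.008,0.034,0],[0.002,0.01,0.028,0],[0.001,0.007,0.016,0],[0,0,0,0],[0,0,0,0]],
])

```text
clock: 40.73
ee_pos: [0.5196, 0.1393, 0.0193]
eef_rot: [[0.939, -0.001, -0.344], [0.344, -0.001, 0.939], [-0.001, -1.0, -0.0]]
wrist_force: [0.4, 0.6, -0.2]
width: 0.525
```

```bash
python3 go.py .5198 .1403 .0165 20 40
```

```text
t 40.73 TIP [0.5196 0.1393 0.0499] ang 20.1 tilt y [-7.e-04 -5.e-04 -1.e+00] F [ 0.4  0.6 -0.2] w 0.525 j [ 0.16  0.04  2.03 -0.    1.07 -0.19]
turn total 0.1 rows 1 each 0.1
shift after turn (tool) mm [ 0.5 33.4  0.9] rows 1 each m [0.0005, 0.0334, 0.0009]
```

>>> move_arm([
  [[0,0.006,0.0005,0],[0,0.01,0,0],[0,0.009,0,0],[0,0.005,0,0],[0,0.003,0,0],[0,0,0,0]],
])

```text
clock: 41.23
ee_pos: [0.5191, 0.1391, -0.0148]
eef_rot: [[0.94, -0.002, -0.34], [0.34, -0.0, 0.94], [-0.002, -1.0, 0.0]]
wrist_force: [0.2, -0.1, -0.3]
width: 0.524
```

>>> move_arm([
  [[0,0,0,0],[0,0,0,0],[0,0,0,0],[0,0,0,0],[0,0,0,0]],
], grip=-1)

```text
clock: 41.65
ee_pos: [0.5204, 0.1398, -0.0129]
eef_rot: [[0.94, 0.001, -0.341], [0.341, 0.0, 0.94], [0.001, -1.0, -0.0]]
wrist_force: [-0.2, 0.1, 0.3]
width: 0.329
```

```bash
python3 go.py .5198 .1403 .0165 20 40
python3 - <<'E'
import numpy as np
from meas import *
from ch import *
d=load("pics/top_28.npz")
for u,v,a in centres(d,(395,220,430,260)): 
    p=onplane(d,[(u,v)],.016)[0,:2]; a,b=np.array([.5698,-.1760]),np.array([.49,-.3523]);U=(a-b)/np.linalg.norm(a-b);n=np.array([U[1],-U[0]]);m=(a+b)/2
    print(p,"t",(p-m)@U*1e3,"n",(p-m)@n*1e3)
# slots
for t in(-110,-55,0,55,110): print(t,(m+n*.0175+U*t/1e3).round(4))
E
```

```text
t 41.65 TIP [0.5204 0.1398 0.0177] ang 19.95 tilt y [ 1.e-03  1.e-04 -1.e+00] F [-0.2  0.1  0.3] w 0.329 j [ 0.16  0.09  2.05 -0.    1.01 -0.19]
turn total -0.05 rows 1 each -0.05
shift after turn (tool) mm [-0.4  1.2  0.7] rows 1 each m [-0.0004, 0.0012, 0.0007]
[ 0.49961347 -0.37278632] t -111.45888454732885 n 17.205839027939184
-110 [ 0.5005 -0.3716]
-55 [ 0.5232 -0.3215]
0 [ 0.5458 -0.2714]
55 [ 0.5685 -0.2213]
110 [ 0.5912 -0.1712]
```

>>> move_arm([
  [[0,-0.005,0,0],[0,-0.012,0,0],[0,-0.02,0,0],[0,-0.02,0,-5.7],[0,0,0,-6.6],[0,0,0,-6.6],[0,0,0,-6.7],[0,0,0,-6.7],[0,0,0,-6.7],[0,0,0,-6.6]],
])

```text
clock: 42.48
ee_pos: [0.5203, 0.1398, 0.0449]
eef_rot: [[0.409, 0.001, -0.913], [0.913, 0.0, 0.409], [0.001, -1.0, -0.001]]
wrist_force: [0.6, 0.2, -0.8]
width: 0.329
```

```bash
python3 go.py .5253 -.3225 .06 65.65 38
```

```text
t 42.48 TIP [0.5203 0.1398 0.0755] ang 65.87 tilt y [ 1.3e-03  2.0e-04 -1.0e+00] F [ 0.6  0.2 -0.8] w 0.329 j [ 0.16  0.01  2.02  0.    1.11 -0.99]
turn total 0.22 rows 1 each 0.22
shift after turn (tool) mm [-419.1   15.5 -195.1] rows 13 each m [-0.0322, 0.0012, -0.015]
```

>>> move_arm([
  [[-0.02,0,-0.0093,0.2],[-0.034,0,-0.0158,0],[-0.036,0,-0.0168,0],[-0.036,0,-0.0168,0],[-0.036,0,-0.0168,0],[-0.036,0,-0.0168,0],[-0.036,0,-0.0168,0],[-0.036,0,-0.0168,0],[-0.036,0,-0.0168,0],[-0.036,0,-0.0168,0]],
])

```text
clock: 43.32
ee_pos: [0.5224, -0.2399, 0.0451]
eef_rot: [[0.417, 0.002, -0.909], [0.909, -0.001, 0.417], [-0.0, -1.0, -0.002]]
wrist_force: [0.9, -0.2, 0.3]
width: 0.33
```

>>> move_arm([
  [[-0.034,0,-0.0155,0],[-0.024,0.005,-0.011,0],[-0.013,0.006,-0.006,0],[-0.006,0.004,-0.003,0],[0,0,0,0],[0,0,0,0],[0,0,0,0]],
])

```text
clock: 43.9
ee_pos: [0.5225, -0.3208, 0.0285]
eef_rot: [[0.416, -0.0, -0.909], [0.909, 0.001, 0.416], [0.001, -1.0, 0.001]]
wrist_force: [0.7, 1.2, 0.2]
width: 0.334
```

```bash
python3 go.py .5253 -.3225 .0095 65.65 38
```

```text
t 43.9 TIP [ 0.5225 -0.3208  0.0591] ang 65.43 tilt y [-5.e-04  8.e-04 -1.e+00] F [0.7 1.2 0.2] w 0.334 j [-0.64  0.19  1.86  0.    1.1  -1.78]
turn total -0.22 rows 1 each -0.22
shift after turn (tool) mm [-0.4 49.6 -3.3] rows 2 each m [-0.0002, 0.0248, -0.0016]
```

>>> move_arm([
  [[0,0.006,-0.002,-0.1],[0,0.012,0,0],[0,0.013,0,0],[0,0.01,0,0],[0,0.006,0,0],[0,0.003,0,0],[0,0,0,0],[0,0,0,0]],
])

```text
clock: 44.57
ee_pos: [0.5241, -0.3233, -0.0219]
eef_rot: [[0.416, -0.0, -0.91], [0.91, 0.0, 0.416], [0.0, -1.0, 0.0]]
wrist_force: [0.5, -0.3, 0.2]
width: 0.331
```

```bash
python3 go.py .5226 -.3213 .009 65.65 40
```

```text
t 44.57 TIP [ 0.5241 -0.3233  0.0087] ang 65.44 tilt y [-3.e-04  2.e-04 -1.e+00] F [ 0.5 -0.3  0.2] w 0.331 j [-0.64  0.26  1.87 -0.    1.02 -1.78]
turn total -0.21 rows 1 each -0.21
shift after turn (tool) mm [ 1.2 -0.3  2.2] rows 1 each m [0.0012, -0.0003, 0.0022]
```

>>> move_arm([
  [[0,0,0.0008,-0.2],[0,0,0.0008,0],[0,0,0.0006,0],[0,0,0,0],[0,0,0,0]],
])

```text
clock: 44.98
ee_pos: [0.5225, -0.3227, -0.0212]
eef_rot: [[0.413, 0.001, -0.911], [0.911, -0.001, 0.413], [-0.0, -1.0, -0.001]]
wrist_force: [1.3, -1.4, -0.5]
width: 0.333
```

>>> move_arm([
  [[0,0,0,0],[0,0,0,0],[0,0,0,0]],
], grip=-0.1)

```text
clock: 45.23
ee_pos: [0.5221, -0.3223, -0.0215]
eef_rot: [[0.412, -0.0, -0.911], [0.911, 0.0, 0.412], [0.0, -1.0, 0.0]]
wrist_force: [0.0, 0.2, -0.7]
width: 0.439
```

>>> move_arm([
  [[0,-0.005,0,0],[0,-0.015,0,0],[0,-0.025,0,0],[0,-0.025,0,0],[0.033,0,0.017,0],[0.035,0,0.018,0],[0.035,0,0.018,0],[0.035,0,0.018,0],[0.035,0,0.018,0],[0.035,0,0.018,0]],
], grip=0.05)

```text
clock: 46.07
ee_pos: [0.5102, -0.0871, 0.0491]
eef_rot: [[0.413, 0.001, -0.911], [0.911, -0.0, 0.413], [0.0, -1.0, -0.001]]
wrist_force: [0.1, -0.0, 0.1]
width: 0.525
```

>>> move_arm([
  [[0.035,0,0.018,0],[0.035,0,0.018,0],[0.03,0,0.025,0],[0.01,0,0.03,0],[0,0,0.03,0],[0,0,0.03,0],[0,0,0,0]],
])

```text
clock: 46.65
ee_pos: [0.4138, 0.0754, 0.0474]
eef_rot: [[0.41, -0.004, -0.912], [0.912, 0.0, 0.41], [-0.001, -1.0, 0.004]]
wrist_force: [0.1, -0.2, -0.3]
width: 0.527
```

```bash
cat > chk.py <<'E'
import sys
from meas import *
from ch import *
def board(tag):
    d=load(f"pics/top_{tag}.npz")
    a,b=np.array([.5698,-.1760]),np.array([.49,-.3523]);U=(a-b)/np.linalg.norm(a-b);n=np.array([U[1],-U[0]]);m=(a+b)/2
    for u,v,ar in centres(d,(300,180,435,275),60):
        if ar<9: continue
        p=onplane(d,[(u,v)],.016)[0,:2]; print("board choke",p.round(4),"t %.1f n %.1f"%((p-m)@U*1e3,(p-m)@n*1e3))
board(sys.argv[1])
E
python3 se.py 30; python3 chk.py 30; python3 ch.py 30 .014 l; python3 go.py .51 .12 .08 20;python3 - <<'E'
from h import *
d=load("pics/top_30.npz"); crop(d,(160,170,270,290),6,"pics/t30.png")
E
```

```text
top 50 49 edge beyond cross centre (+ away from robot) mm: at B 1.52 at A 1.52 angle off deg -0.00
scene 46 37 edge beyond cross centre (+ away from robot) mm: at B -1.63 at A 1.63 angle off deg 0.96
board choke [ 0.5215 -0.3232] t -57.3 n 16.7
board choke [ 0.4995 -0.3727] t -111.4 n 17.1
(np.float64(224.9), np.float64(221.9)) 19 [(0.014, array([0.5489, 0.0983])), (0.014, array([0.5489, 0.0983]))]
(np.float64(202.7), np.float64(225.7)) 17 [(0.014, array([0.54  , 0.1548])), (0.014, array([0.54  , 0.1548]))]
(np.float64(215.8), np.float64(232.2)) 17 [(0.014, array([0.523 , 0.1216])), (0.014, array([0.523 , 0.1216]))]
t 46.75 TIP [0.4181 0.0741 0.0795] ang 65.72 tilt y [ 1.4e-03 -1.0e-04 -1.0e+00] F [-0.8 -0.5 -0.1] w 0.527 j [ 0.05 -0.28  2.26 -0.    1.15 -1.1 ]
turn total 45.72 rows 7 each 6.53
shift after turn (tool) mm [102.   -0.5  11.8] rows 3 each m [0.034, -0.0002, 0.0039]
```

View pics/t30.png

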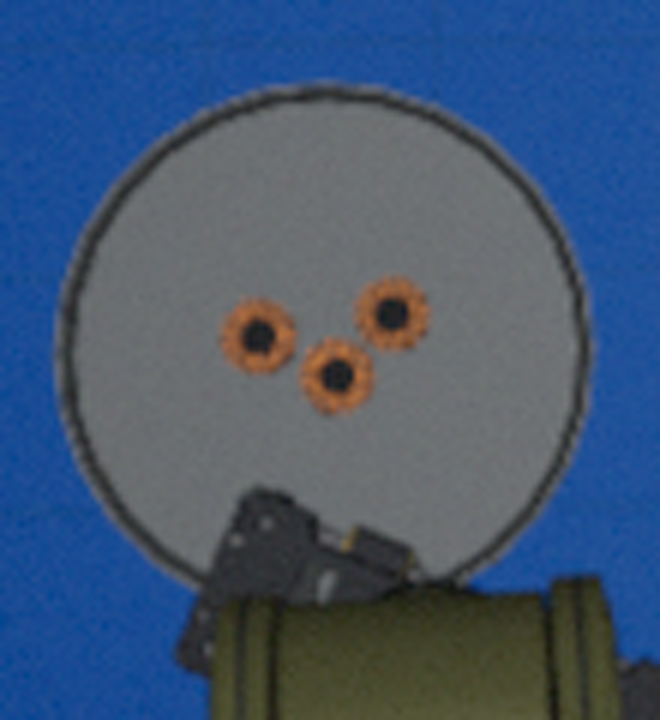

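```bash
python3 go.py .5481 .0987 .04 65.65
```

```text
t 46.75 TIP [0.4181 0.0741 0.0795] ang 65.72 tilt y [ 1.4e-03 -1.0e-04 -1.0e+00] F [-0.8 -0.5 -0.1] w 0.527 j [ 0.05 -0.28  2.26 -0.    1.15 -1.1 ]
turn total 0.07 rows 1 each 0.07
shift after turn (tool) mm [  76.    39.5 -108.2] rows 4 each m [0.019, 0.0099, -0.0271]
```

>>> move_arm([
  [[0.012,0,-0.017,0],[0.02,0.005,-0.028,0],[0.022,0.012,-0.031,0],[0.014,0.012,-0.02,0],[0.008,0.01,-0.012,0],[0,0,0,0],[0,0,0,0]],
])

```text
clock: 47.33
ee_pos: [0.5487, 0.0977, 0.0088]
eef_rot: [[0.413, -0.002, -0.911], [0.911, -0.0, 0.413], [-0.001, -1.0, 0.002]]
wrist_force: [-0.5, 0.9, 0.5]
width: 0.524
```

```bash
python3 go.py .5481 .0987 .006 65.65
```

```text
t 47.33 TIP [0.5487 0.0977 0.0394] ang 65.58 tilt y [-1.8e-03 -3.0e-04 -1.0e+00] F [-0.5  0.9  0.5] w 0.524 j [ 0.08  0.1   1.99 -0.    1.05 -1.06]
turn total -0.07 rows 1 each -0.07
shift after turn (tool) mm [ 0.7 33.4  1. ] rows 1 each m [0.0007, 0.0334, 0.001]
```

>>> move_arm([
  [[0.0005,0.006,0.0005,0],[0,0.01,0,0],[0,0.008,0,0],[0,0.005,0,0],[0,0.003,0,0],[0,0.001,0,0],[0,0,0,0]],
])

```text
clock: 47.92
ee_pos: [0.5475, 0.0991, -0.0237]
eef_rot: [[0.412, -0.0, -0.911], [0.911, -0.0, 0.412], [-0.0, -1.0, 0.0]]
wrist_force: [0.7, 0.2, 1.0]
width: 0.526
```

>>> move_arm([
  [[0,0,0,0],[0,0,0,0],[0,0,0,0],[0,0,0,0],[0,0,0,0]],
], grip=-1)

```text
clock: 48.33
ee_pos: [0.5482, 0.0991, -0.023]
eef_rot: [[0.413, 0.001, -0.911], [0.911, 0.0, 0.413], [0.0, -1.0, -0.001]]
wrist_force: [-0.8, 0.0, 1.6]
width: 0.333
```

```bash
python3 go.py .5481 .0987 .006 65.65
```

```text
t 48.33 TIP [0.5482 0.0991 0.0076] ang 65.64 tilt y [ 8.e-04  1.e-04 -1.e+00] F [-0.8  0.   1.6] w 0.333 j [ 0.08  0.14  2.01  0.    0.99 -1.06]
turn total -0.01 rows 1 each -0.01
shift after turn (tool) mm [-0.4  1.6 -0. ] rows 1 each m [-0.0004, 0.0016, -0.0]
```

>>> move_arm([
  [[0,-0.006,0,0],[0,-0.015,0,0],[0,-0.02,0,0],[0,-0.015,0,0],[0,0,0,0]],
])

```text
clock: 48.75
ee_pos: [0.5508, 0.0993, 0.0367]
eef_rot: [[0.412, 0.007, -0.911], [0.911, 0.001, 0.412], [0.003, -1.0, -0.006]]
wrist_force: [0.4, 0.1, 0.9]
width: 0.333
```

```bash
python3 go.py .5477 -.2719 .05 65.65
```

```text
t 48.75 TIP [0.5508 0.0993 0.0673] ang 65.64 tilt y [ 7.e-03  6.e-04 -1.e+00] F [0.4 0.1 0.9] w 0.333 j [ 0.08  0.06  1.98  0.    1.1  -1.06]
turn total -0.01 rows 1 each -0.01
shift after turn (tool) mm [-339.5   17.3 -150.2] rows 10 each m [-0.034, 0.0017, -0.015]
```

>>> move_arm([
  [[-0.02,0,-0.009,0],[-0.036,0,-0.0163,0],[-0.038,0,-0.0172,0],[-0.038,0,-0.0172,0],[-0.038,0,-0.0172,0],[-0.038,0,-0.0172,0],[-0.038,0,-0.0172,0],[-0.038,0,-0.0172,0],[-0.028,0.004,-0.0125,0],[-0.017,0.006,-0.0076,0]],
])

```text
clock: 49.58
ee_pos: [0.5474, -0.2654, 0.0226]
eef_rot: [[0.415, 0.001, -0.91], [0.91, -0.001, 0.415], [-0.001, -1.0, -0.001]]
wrist_force: [0.6, 0.5, -0.8]
width: 0.331
```

>>> move_arm([
  [[-0.009,0.006,-0.0041,0],[0,0.002,0,0],[0,0,0,0],[0,0,0,0],[0,0,0,0]],
])

```text
clock: 50.0
ee_pos: [0.5477, -0.2701, 0.0145]
eef_rot: [[0.411, -0.0, -0.912], [0.912, 0.0, 0.411], [0.0, -1.0, 0.0]]
wrist_force: [0.3, 0.7, -1.0]
width: 0.334
```

```bash
python3 go.py .5477 -.2719 .0096 65.65
```

```text
t 50.0 TIP [ 0.5477 -0.2701  0.0451] ang 65.73 tilt y [-2.e-04  4.e-04 -1.e+00] F [ 0.3  0.7 -1. ] w 0.334 j [-0.55  0.2   1.87  0.    1.08 -1.69]
turn total 0.08 rows 1 each 0.08
shift after turn (tool) mm [-1.6 35.5 -0.7] rows 1 each m [-0.0016, 0.0355, -0.0007]
```

>>> move_arm([
  [[0,0.006,0,0],[0,0.01,0,0],[0,0.009,0,0],[0,0.006,0,0],[0,0.003,0,0],[0,0.001,0,0],[0,0,0,0],[0,0,0,0]],
])

```text
clock: 50.67
ee_pos: [0.5477, -0.2718, -0.0204]
eef_rot: [[0.413, 0.0, -0.911], [0.911, -0.0, 0.413], [-0.0, -1.0, -0.0]]
wrist_force: [-0.3, -0.7, 0.5]
width: 0.331
```

```bash
python3 go.py .5450 -.2707 .0096 65.65
```

```text
t 50.67 TIP [ 0.5477 -0.2718  0.0102] ang 65.63 tilt y [ 4.e-04 -3.e-04 -1.e+00] F [-0.3 -0.7  0.5] w 0.331 j [-0.55  0.25  1.88 -0.    1.02 -1.69]
turn total -0.02 rows 1 each -0.02
shift after turn (tool) mm [-0.2  0.6  2.9] rows 1 each m [-0.0002, 0.0006, 0.0029]
```

>>> move_arm([
  [[0,0.0005,0.001,0],[0,0,0.001,0],[0,0,0.0008,0],[0,0,0,0],[0,0,0,0]],
])

```text
clock: 51.08
ee_pos: [0.545, -0.2705, -0.0208]
eef_rot: [[0.413, 0.0, -0.911], [0.911, -0.0, 0.413], [-0.0, -1.0, -0.0]]
wrist_force: [0.7, 0.1, 0.2]
width: 0.331
```

>>> move_arm([
  [[0,0,0,0],[0,0,0,0],[0,0,0,0]],
], grip=-0.1)

```text
clock: 51.33
ee_pos: [0.545, -0.2704, -0.0209]
eef_rot: [[0.413, 0.0, -0.911], [0.911, -0.0, 0.413], [-0.0, -1.0, -0.0]]
wrist_force: [0.9, 0.1, 0.3]
width: 0.439
```

>>> move_arm([
  [[0,-0.005,0,0],[0,-0.015,0,0],[0,-0.025,0,0],[0,-0.02,0,0],[0.033,0,0.017,0],[0.035,0,0.018,0],[0.035,0,0.018,0],[0.035,0,0.018,0],[0.035,0,0.018,0],[0.035,0,0.018,0]],
], grip=0.05)

```text
clock: 52.17
ee_pos: [0.5331, -0.0352, 0.0447]
eef_rot: [[0.413, 0.001, -0.911], [0.911, -0.0, 0.413], [0.0, -1.0, -0.001]]
wrist_force: [-0.2, 0.2, -0.2]
width: 0.525
```

>>> move_arm([
  [[0.035,0,0.018,0],[0.03,0,0.018,7],[0.02,0,0.02,7],[0.0,0,0.03,7],[0,0,0.03,7],[0,0,0.02,7],[0,0,0,7],[0,0,0,7]],
])

```text
clock: 52.83
ee_pos: [0.463, 0.1207, 0.0445]
eef_rot: [[0.958, 0.001, -0.285], [0.285, 0.0, 0.958], [0.001, -1.0, -0.0]]
wrist_force: [-0.1, -0.6, -0.3]
width: 0.522
```

```bash
python3 se.py 31; python3 chk.py 31; python3 ch.py 31 .014 l; python3 go.py .5222 .1220 .04 10
```

```text
top 50 48 edge beyond cross centre (+ away from robot) mm: at B 1.66 at A 1.65 angle off deg -0.00
scene 44 31 edge beyond cross centre (+ away from robot) mm: at B -1.88 at A 1.64 angle off deg 1.04
board choke [ 0.5451 -0.2715] t -0.4 n 16.9
board choke [ 0.5216 -0.3233] t -57.3 n 16.8
board choke [ 0.4996 -0.3728] t -111.5 n 17.2
(np.float64(230.0), np.float64(261.5)) 6 [(0.014, array([0.4487, 0.0863])), (0.014, array([0.4487, 0.0863]))]
t 52.93 TIP [0.4637 0.12   0.0752] ang 16.86 tilt y [ 8.e-04  1.e-04 -1.e+00] F [-0.6  0.3  0.5] w 0.525 j [ 0.14 -0.13  2.15 -0.    1.12 -0.15]
turn total 6.86 rows 1 each 6.86
shift after turn (tool) mm [57.9 35.2 -8.2] rows 2 each m [0.029, 0.0176, -0.0041]
```

Run:
```python
from h import *
from ch import centres
d=load("pics/scene_31.npz"); crop(d,(230,120,350,240),5,"pics/s31.png")
for u,v,a in centres(d,(240,170,340,235),60): print((u,v),a,onplane(d,[(u,v)],.014)[0].round(4))
d=load("pics/scene_30.npz") 
for u,v,a in centres(d,(240,170,340,235),60): print((u,v),a,onplane(d,[(u,v)],.014)[0].round(4))
```

```text
(np.float64(298.25304136253044), np.float64(198.62530413625305)) 9 [0.5365 0.1555 0.014 ]
(np.float64(298.4887892376682), np.float64(199.28699551569505)) 5 [0.5393 0.156  0.014 ]
(np.float64(277.99609375), np.float64(201.30078125)) 6 [0.5478 0.0988 0.014 ]
```

View pics/s31.png

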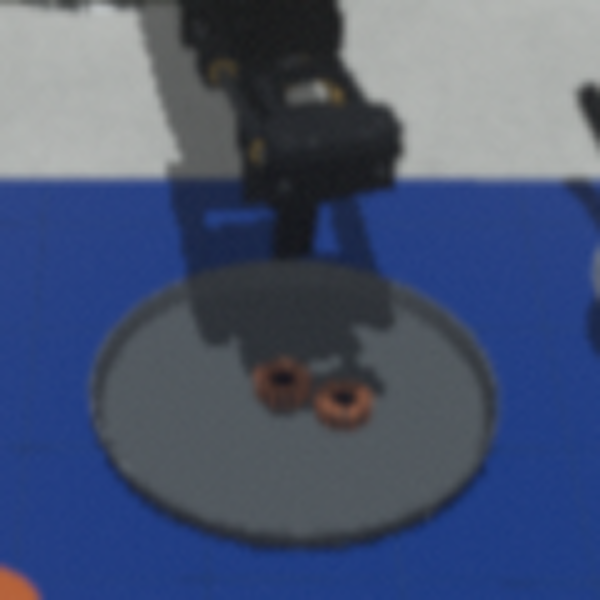

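>>> move_arm([
  [[0,0,0,6.9],[0.015,0.005,-0.002,0],[0.025,0.014,-0.004,0],[0.013,0.012,-0.002,0],[0.005,0.004,0,0],[0,0,0,0],[0,0,0,0]],
])

```text
clock: 53.52
ee_pos: [0.5217, 0.1215, 0.0089]
eef_rot: [[0.985, -0.001, -0.173], [0.173, -0.0, 0.985], [-0.001, -1.0, 0.0]]
wrist_force: [-1.2, -0.5, 0.0]
width: 0.523
```

```bash
python3 go.py .5222 .1220 .0065 10
```

```text
t 53.52 TIP [0.5217 0.1215 0.0395] ang 9.95 tilt y [-1.3e-03 -1.0e-04 -1.0e+00] F [-1.2 -0.5  0. ] w 0.523 j [ 0.13  0.05  2.04  0.    1.05 -0.05]
turn total -0.05 rows 1 each -0.05
shift after turn (tool) mm [ 0.5 33.   0.4] rows 1 each m [0.0005, 0.033, 0.0004]
```

>>> move_arm([
  [[0.0003,0.006,0.0003,0],[0,0.01,0,0],[0,0.008,0,0],[0,0.005,0,0],[0,0.003,0,0],[0,0.001,0,0],[0,0,0,0]],
])

```text
clock: 54.1
ee_pos: [0.5221, 0.122, -0.0243]
eef_rot: [[0.985, -0.001, -0.172], [0.172, -0.0, 0.985], [-0.001, -1.0, 0.0]]
wrist_force: [-0.0, 0.4, 0.4]
width: 0.525
```

>>> move_arm([
  [[0,0,0,0],[0,0,0,0],[0,0,0,0],[0,0,0,0],[0,0,0,0]],
], grip=-1)

```text
clock: 54.52
ee_pos: [0.5228, 0.1221, -0.0235]
eef_rot: [[0.985, 0.001, -0.172], [0.172, 0.0, 0.985], [0.001, -1.0, -0.0]]
wrist_force: [-0.5, -0.4, 1.3]
width: 0.331
```

```bash
python3 go.py .5222 .1220 .0065 10
```

```text
t 54.52 TIP [0.5228 0.1221 0.0071] ang 9.89 tilt y [ 7.e-04  1.e-04 -1.e+00] F [-0.5 -0.4  1.3] w 0.331 j [ 0.13  0.1   2.05  0.    0.99 -0.04]
turn total -0.11 rows 1 each -0.11
shift after turn (tool) mm [-0.6  0.6  0. ] rows 1 each m [-0.0006, 0.0006, 0.0]
```

>>> move_arm([
  [[0,-0.006,0,0],[0,-0.015,0,0],[0,-0.02,0,-6.9],[0,-0.01,0,-7],[0,0,0,-7],[0,0,0,-7],[0,0,0,-7],[0,0,0,-7],[0,0,0,-7],[0,0,0,-6.9]],
])

```text
clock: 55.35
ee_pos: [0.5225, 0.1221, 0.0275]
eef_rot: [[0.406, 0.0, -0.914], [0.914, 0.0, 0.406], [0.0, -1.0, -0.0]]
wrist_force: [-0.6, 0.4, -0.3]
width: 0.332
```

```bash
python3 go.py .5704 -.2221 .045 65.65
```

```text
t 55.35 TIP [0.5225 0.1221 0.0581] ang 66.04 tilt y [ 3.e-04  0.e+00 -1.e+00] F [-0.6  0.4 -0.3] w 0.332 j [ 0.13  0.03  2.03  0.    1.08 -1.02]
turn total 0.39 rows 1 each 0.39
shift after turn (tool) mm [-293.8   13.1 -185.5] rows 9 each m [-0.0326, 0.0015, -0.0206]
```

>>> move_arm([
  [[-0.018,0,-0.0114,0.3],[-0.034,0,-0.0215,0],[-0.036,0,-0.0227,0],[-0.036,0,-0.0227,0],[-0.036,0,-0.0227,0],[-0.036,0,-0.0227,0],[-0.036,0,-0.0227,0],[-0.03,0,-0.0189,0],[-0.02,0.004,-0.0126,0],[-0.0118,0.005,-0.0075,0]],
])

```text
clock: 56.18
ee_pos: [0.569, -0.2212, 0.0191]
eef_rot: [[0.419, 0.002, -0.908], [0.908, -0.001, 0.419], [-0.0, -1.0, -0.002]]
wrist_force: [0.0, 0.5, -0.7]
width: 0.333
```

>>> move_arm([
  [[0,0.003,0,0],[0,0,0,0],[0,0,0,0],[0,0,0,0]],
])

```text
clock: 56.52
ee_pos: [0.568, -0.2162, 0.0149]
eef_rot: [[0.415, -0.001, -0.91], [0.91, 0.001, 0.415], [0.0, -1.0, 0.001]]
wrist_force: [0.2, -0.2, -0.3]
width: 0.329
```

```bash
python3 go.py .5704 -.2221 .0095 65.65
```

```text
t 56.52 TIP [ 0.568  -0.2162  0.0455] ang 65.49 tilt y [-6.e-04  6.e-04 -1.e+00] F [ 0.2 -0.2 -0.3] w 0.329 j [-0.45  0.19  1.87  0.    1.08 -1.6 ]
turn total -0.16 rows 1 each -0.16
shift after turn (tool) mm [-4.4 36.  -4.6] rows 1 each m [-0.0044, 0.036, -0.0046]
```

>>> move_arm([
  [[0,0,0,0],[0,0.006,0,0],[0,0.01,0,0],[0,0.009,0,0],[0,0.006,0,0],[0,0.002,0,0],[0,0,0,0],[0,0,0,0]],
])

```text
clock: 57.18
ee_pos: [0.568, -0.2178, -0.0183]
eef_rot: [[0.416, -0.001, -0.909], [0.909, 0.0, 0.416], [-0.0, -1.0, 0.001]]
wrist_force: [0.4, -0.4, 0.5]
width: 0.331
```

```bash
python3 go.py .5677 -.2209 .0095 65.65
```

```text
t 57.18 TIP [ 0.568  -0.2178  0.0123] ang 65.39 tilt y [-7.e-04  2.e-04 -1.e+00] F [ 0.4 -0.4  0.5] w 0.331 j [-0.45  0.24  1.89 -0.    1.02 -1.6 ]
turn total -0.26 rows 1 each -0.26
shift after turn (tool) mm [-2.9  2.8 -1. ] rows 1 each m [-0.0029, 0.0028, -0.001]
```

>>> move_arm([
  [[-0.001,0,-0.0015,-0.2],[-0.001,0.001,-0.0015,0],[0,0.001,0,0],[0,0.0008,0,0],[0,0,0,0],[0,0,0,0]],
])

```text
clock: 57.68
ee_pos: [0.5703, -0.2211, -0.0206]
eef_rot: [[0.413, 0.0, -0.911], [0.911, -0.0, 0.413], [-0.0, -1.0, -0.0]]
wrist_force: [-0.2, -0.1, 1.4]
width: 0.33
```

```bash
python3 go.py .5677 -.2209 .0095 65.65
```

```text
t 57.68 TIP [ 0.5703 -0.2211  0.01  ] ang 65.59 tilt y [ 3.e-04 -3.e-04 -1.e+00] F [-0.2 -0.1  1.4] w 0.33 j [-0.46  0.25  1.88 -0.    1.02 -1.6 ]
turn total -0.06 rows 1 each -0.06
shift after turn (tool) mm [-0.9  0.5  2.4] rows 1 each m [-0.0009, 0.0005, 0.0024]
```

>>> move_arm([
  [[0,0.0004,0.0008,0],[0,0,0.0008,0],[0,0,0.0008,0],[0,0,0,0],[0,0,0,0]],
])

```text
clock: 58.1
ee_pos: [0.5682, -0.22, -0.0209]
eef_rot: [[0.413, 0.001, -0.911], [0.911, -0.0, 0.413], [0.0, -1.0, -0.001]]
wrist_force: [1.1, 0.0, 0.3]
width: 0.33
```

>>> move_arm([
  [[0,0,0,0],[0,0,0,0],[0,0,0,0]],
], grip=-0.1)

```text
clock: 58.35
ee_pos: [0.5674, -0.2197, -0.0215]
eef_rot: [[0.413, -0.001, -0.911], [0.911, 0.001, 0.413], [0.0, -1.0, 0.001]]
wrist_force: [0.2, -0.7, -0.2]
width: 0.441
```

>>> move_arm([
  [[0,-0.005,0,0],[0,-0.015,0,0],[0,-0.025,0,0],[0,-0.02,0,0],[0.033,0,0.017,0],[0.035,0,0.018,0],[0.035,0,0.018,0],[0.035,0,0.018,0],[0.035,0,0.025,0],[0.035,0,0.03,0]],
], grip=0.05)

```text
clock: 59.18
ee_pos: [0.5407, 0.0177, 0.0445]
eef_rot: [[0.414, 0.001, -0.91], [0.91, 0.0, 0.414], [0.001, -1.0, -0.001]]
wrist_force: [-0.0, -0.1, 0.5]
width: 0.527
```

>>> move_arm([
  [[0.02,0,0.03,0],[0,0,0.03,0],[0,0,0.03,0],[0,0,0.02,0],[0,0,0,0]],
])

```text
clock: 59.6
ee_pos: [0.4452, 0.081, 0.0431]
eef_rot: [[0.411, -0.003, -0.912], [0.912, 0.0, 0.411], [-0.001, -1.0, 0.002]]
wrist_force: [0.5, -0.1, -0.8]
width: 0.526
```

```bash
python3 se.py 32; python3 chk.py 32; python3 ch.py 32 .014 l; python3 go.py .5392 .1552 .04 65.65
```

```text
top 50 46 edge beyond cross centre (+ away from robot) mm: at B 1.58 at A 1.24 angle off deg -0.10
scene 42 24 edge beyond cross centre (+ away from robot) mm: at B -3.22 at A 0.92 angle off deg 1.22
board choke [ 0.5602 -0.2377] t 36.6 n 16.7
board choke [ 0.5452 -0.2713] t -0.3 n 16.9
board choke [ 0.5217 -0.3233] t -57.3 n 16.9
board choke [ 0.4997 -0.3727] t -111.3 n 17.2
(np.float64(202.7), np.float64(225.7)) 16 [(0.014, array([0.5399, 0.1548])), (0.014, array([0.5399, 0.1548]))]
(np.float64(253.0), np.float64(261.8)) 5 [(0.014, array([0.4472, 0.0282])), (0.014, array([0.4472, 0.0282]))]
t 59.7 TIP [0.4488 0.0798 0.0749] ang 65.65 tilt y [ 1.3e-03 -1.0e-04 -1.0e+00] F [ 0.2 -0.3  0.8] w 0.524 j [ 0.06 -0.19  2.2  -0.    1.13 -1.09]
turn total -0.0 rows 1 each -0.0
shift after turn (tool) mm [105.9  34.9 -51.3] rows 4 each m [0.0265, 0.0087, -0.0128]
```

View pics/se_top_32.png

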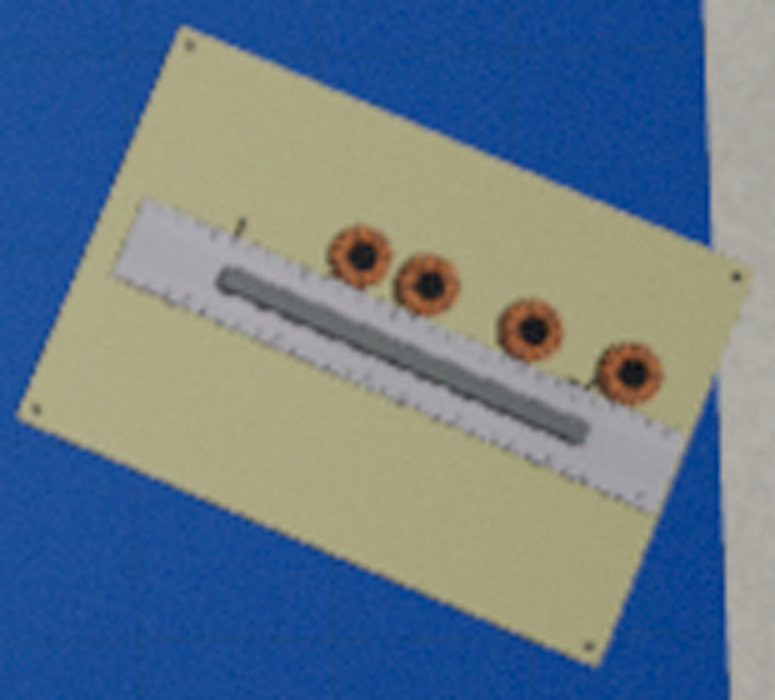

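>>> move_arm([
  [[0.02,0,-0.01,0],[0.032,0.008,-0.0155,0],[0.03,0.012,-0.0145,0],[0.017,0.01,-0.008,0],[0.007,0.005,-0.0033,0],[0,0,0,0],[0,0,0,0]],
])

```text
clock: 60.28
ee_pos: [0.5392, 0.1543, 0.0084]
eef_rot: [[0.413, -0.002, -0.911], [0.911, -0.001, 0.413], [-0.001, -1.0, 0.001]]
wrist_force: [0.2, -0.9, -0.9]
width: 0.525
```

```bash
python3 go.py .5391 .1552 .0065 65.65
```

```text
t 60.28 TIP [0.5392 0.1543 0.039 ] ang 65.58 tilt y [-1.6e-03 -6.0e-04 -1.0e+00] F [ 0.2 -0.9 -0.9] w 0.525 j [ 0.18  0.11  1.98 -0.    1.05 -0.96]
turn total -0.07 rows 1 each -0.07
shift after turn (tool) mm [ 0.8 32.5  0.4] rows 1 each m [0.0008, 0.0325, 0.0004]
```

>>> move_arm([
  [[0.0005,0.006,0.0003,0],[0,0.01,0,0],[0,0.008,0,0],[0,0.005,0,0],[0,0.003,0,0],[0,0,0,0],[0,0,0,0]],
])

```text
clock: 60.87
ee_pos: [0.539, 0.1555, -0.0233]
eef_rot: [[0.413, -0.0, -0.911], [0.911, -0.0, 0.413], [-0.0, -1.0, 0.0]]
wrist_force: [-0.2, 0.4, -0.2]
width: 0.525
```

>>> move_arm([
  [[0,0,0,0],[0,0,0,0],[0,0,0,0],[0,0,0,0],[0,0,0,0]],
], grip=-1)

```text
clock: 61.28
ee_pos: [0.5396, 0.1557, -0.0227]
eef_rot: [[0.413, 0.001, -0.911], [0.911, 0.0, 0.413], [0.0, -1.0, -0.001]]
wrist_force: [-0.5, 0.8, 1.4]
width: 0.334
```

>>> move_arm([
  [[0,-0.006,0,0],[0,-0.015,0,0],[0,-0.02,0,0],[0,-0.01,0,0],[0,0,0,0],[0,0,0,0]],
])

```text
clock: 61.78
ee_pos: [0.5398, 0.1557, 0.0286]
eef_rot: [[0.413, 0.002, -0.911], [0.911, 0.0, 0.413], [0.001, -1.0, -0.001]]
wrist_force: [-0.6, -0.5, -0.8]
width: 0.326
```

```bash
python3 go.py .5868 -.1869 .045 65.65
python3 - <<'E'
import numpy as np
m=np.array([.5299,-.26415]);U=np.array([.4124,.911]);n=np.array([.911,-.4124]); t=m+n*.0175+U*.095; print("cam",t,"tcp",t+[-.0008,.0004],"out",t+[-.0008,.0004]+.003*n)
E
```

```text
t 61.78 TIP [0.5398 0.1557 0.0592] ang 65.6 tilt y [ 1.7e-03  3.0e-04 -1.0e+00] F [-0.6 -0.5 -0.8] w 0.326 j [ 0.19  0.08  1.98 -0.    1.09 -0.96]
turn total -0.05 rows 1 each -0.05
shift after turn (tool) mm [-292.7   14.2 -184.1] rows 9 each m [-0.0325, 0.0016, -0.0205]
cam [ 0.5850205 -0.184822 ] tcp [ 0.5842205 -0.184422 ] out [ 0.5869535 -0.1856592]
```

>>> move_arm([
  [[-0.018,0,-0.0114,0],[-0.032,0,-0.0202,0],[-0.034,0,-0.0215,0],[-0.034,0,-0.0215,0],[-0.034,0,-0.0215,0],[-0.034,0,-0.0215,0],[-0.034,0,-0.0215,0],[-0.028,0,-0.0177,0],[-0.02,0.004,-0.0127,0],[-0.0134,0.005,-0.0085,0]],
])

```text
clock: 62.62
ee_pos: [0.5846, -0.1768, 0.0177]
eef_rot: [[0.415, -0.001, -0.91], [0.91, 0.0, 0.415], [-0.0, -1.0, 0.001]]
wrist_force: [0.5, 0.4, -0.8]
width: 0.33
```

>>> move_arm([
  [[-0.007,0.004,-0.0044,0],[-0.003,0,-0.0019,0],[0,0,0,0],[0,0,0,0],[0,0,0,0],[0,0,0,0]],
])

```text
clock: 63.12
ee_pos: [0.5868, -0.1848, 0.0151]
eef_rot: [[0.412, 0.0, -0.911], [0.911, 0.0, 0.412], [0.0, -1.0, -0.0]]
wrist_force: [0.2, -0.9, -0.1]
width: 0.331
```

```bash
python3 go.py .5870 -.1857 .01 65.65
```

```text
t 63.12 TIP [ 0.5868 -0.1848  0.0457] ang 65.68 tilt y [ 3.e-04  0.e+00 -1.e+00] F [ 0.2 -0.9 -0.1] w 0.331 j [-0.39  0.21  1.86  0.    1.08 -1.54]
turn total 0.03 rows 1 each 0.03
shift after turn (tool) mm [-0.7 35.7 -0.5] rows 1 each m [-0.0007, 0.0357, -0.0005]
```

>>> move_arm([
  [[0,0.006,0,0],[0,0.01,0,0],[0,0.009,0,0],[0,0.006,0,0],[0,0.003,0,0],[0,0.001,0,0],[0,0,0,0],[0,0,0,0]],
])

```text
clock: 63.78
ee_pos: [0.5867, -0.1861, -0.0203]
eef_rot: [[0.413, 0.0, -0.911], [0.911, -0.0, 0.413], [-0.0, -1.0, -0.0]]
wrist_force: [0.0, 0.5, -0.6]
width: 0.329
```

```bash
python3 go.py .5842 -.1844 .0098 65.65
```

```text
t 63.78 TIP [ 0.5867 -0.1861  0.0103] ang 65.59 tilt y [ 2.e-04 -1.e-04 -1.e+00] F [ 0.   0.5 -0.6] w 0.329 j [-0.39  0.25  1.87 -0.    1.02 -1.54]
turn total -0.06 rows 1 each -0.06
shift after turn (tool) mm [0.5 0.5 3. ] rows 1 each m [0.0005, 0.0005, 0.003]
```

>>> move_arm([
  [[0,0.0005,0.001,0],[0,0,0.001,0],[0,0,0.001,0],[0,0,0,0],[0,0,0,0]],
])

```text
clock: 64.2
ee_pos: [0.5839, -0.1847, -0.0205]
eef_rot: [[0.413, 0.0, -0.911], [0.911, -0.0, 0.413], [-0.0, -1.0, -0.0]]
wrist_force: [-0.5, -0.3, 0.3]
width: 0.331
```

>>> move_arm([
  [[0,0,0,0],[0,0,0,0],[0,0,0,0]],
], grip=-0.1)

```text
clock: 64.45
ee_pos: [0.584, -0.1848, -0.0205]
eef_rot: [[0.413, 0.0, -0.911], [0.911, -0.0, 0.413], [0.0, -1.0, -0.0]]
wrist_force: [-0.0, -0.4, 0.4]
width: 0.44
```

>>> move_arm([
  [[0,-0.005,0,0],[0,-0.015,0,0],[0,-0.025,0,0],[0,-0.03,0,0],[0.033,-0.02,0.02,0],[0.035,0,0.025,0],[0.03,0,0.03,0],[0.03,0,0.03,0],[0.03,0,0.03,0],[0.02,0,0.02,0]],
])

```text
clock: 65.28
ee_pos: [0.5161, 0.039, 0.0739]
eef_rot: [[0.412, 0.0, -0.911], [0.911, 0.001, 0.412], [0.001, -1.0, 0.0]]
wrist_force: [0.1, -0.4, 0.2]
width: 0.449
```

>>> move_arm([
  [[0.01,0,0.02,0],[0,0,0,0],[0,0,0,0]],
])

```text
clock: 65.53
ee_pos: [0.5032, 0.0545, 0.074]
eef_rot: [[0.411, 0.001, -0.912], [0.912, -0.0, 0.411], [0.0, -1.0, -0.001]]
wrist_force: [0.2, -0.9, 1.1]
width: 0.451
```

```bash
python3 se.py 33; python3 chk.py 33
python3 - <<'E'
from h import *
d=load("pics/top_33.npz"); cv2.imwrite("pics/top33.png",d["color"][:,:,::-1])
d=load("pics/scene_33.npz"); cv2.imwrite("pics/scene33.png",d["color"][:,:,::-1])
E
```

```text
top 50 45 edge beyond cross centre (+ away from robot) mm: at B 1.55 at A 1.57 angle off deg 0.01
scene 41 16 edge beyond cross centre (+ away from robot) mm: at B -3.60 at A 0.34 angle off deg 1.16
board choke [ 0.5839 -0.1858] t 93.7 n 16.9
board choke [ 0.5602 -0.2377] t 36.6 n 16.7
board choke [ 0.5451 -0.2714] t -0.3 n 16.9
board choke [ 0.5216 -0.3235] t -57.5 n 16.9
board choke [ 0.4996 -0.3727] t -111.4 n 17.1
```

View pics/se_top_33.png

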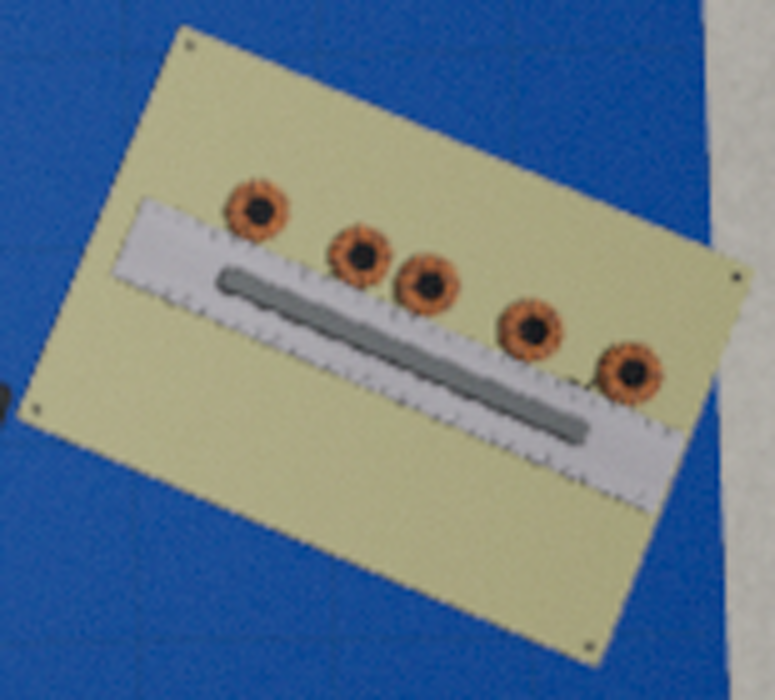

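View pics/se_scene_33.png

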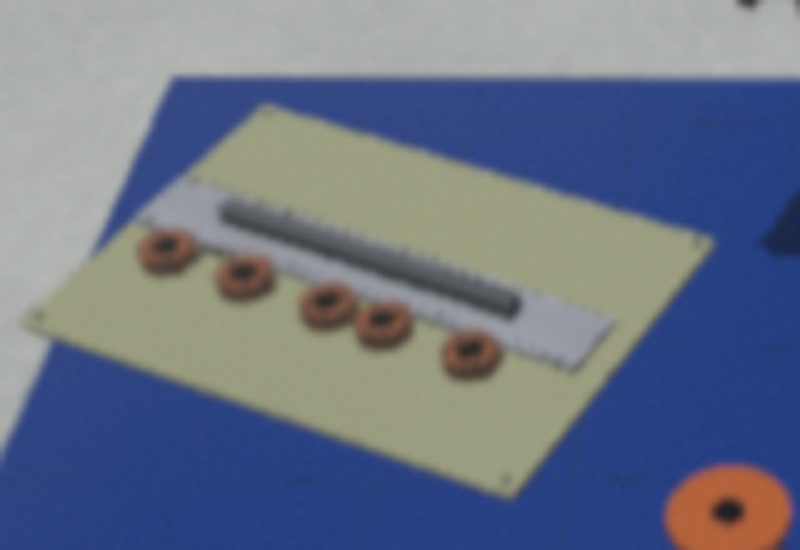

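View pics/scene33.png

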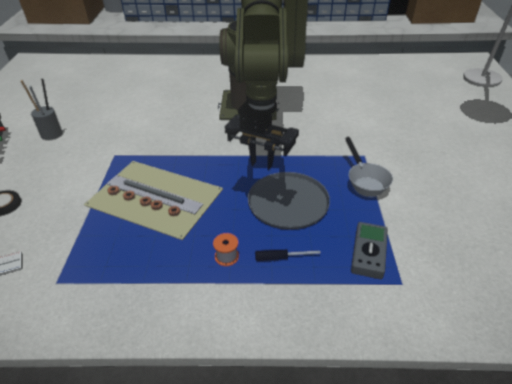

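View pics/top33.png

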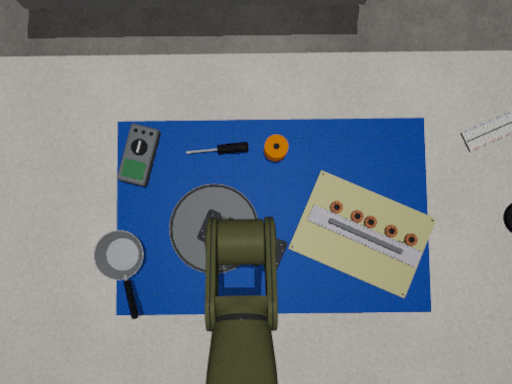

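```bash
python3 -c "
from plant import env
print(env.observe()['clock']); print(env.close_job())"
```

```text
65.6333
the job is handed in; nothing more can be done
None
```

I poured the five chokes into the tray and stood the empty scoop upright on the bench. I then slid the straightedge onto its marks and set all five chokes flat against its far edge. I handed the job in at about 66 s.

**Last checks before handing in:**
- **Straightedge:** the top camera puts its edge 1.55 mm beyond both cross centres, parallel to within 0.01°. Before the chokes went down, the scene camera put it 0.5 mm beyond one and 1.3 mm beyond the other. The two views disagree by up to about 1 mm. I left it there rather than break the chokes' contact. With the chokes in place, the scene camera's fit was spoiled by them, so I ignored it.
- **Chokes:** all five look flat, with centres 16.7–17.1 mm from the cross line. That means contact to within the measuring error of about half a millimetre. It also suggests the true edge offset is nearer 1 mm.
- **Other items:** the scoop is upright and empty and the tray is empty. The spool, meter and screwdriver look unmoved in the pictures, and the gripper was clear of everything.

**What did not go as planned:**
- **Reach reading:** the reported tool height was about 31 mm too low, so the first grasp closed above the handle. I found the offset by touching the bench and corrected for it.
- **Scoop release:** the handle slipped out of the light grip near the end of setting it down, and the scoop dropped the rest of the way onto its foot. It stayed upright.
- **One choke moved:** the fourth choke ended up 19 mm along the edge from where I set it, probably from the announced knock. It was still against the edge, so I left it.

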